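Screen the grinding balls by size

ROBOT

A 6-joint arm with a two-finger parallel gripper is mounted at the origin on the work surface. World frame = base frame: x ahead of the robot, y to its left, z up, the work surface at z = 0. Lengths are in m, angles in rad, forces in N, time in s.
With the tool pointing down it reaches from about 0.225 to 0.875 m from the base axis. Payload 3.4 kg.
Tool frame: the origin (TCP) lies at the very end of the fingers, on their centre line; the grasp point (between the pads) lies 19 mm behind it; z points along the fingers, y is the direction in which the jaws open and shut (so a half turn about z gives the same grasp; the last joint's range is limited). The gripper opens to 85 mm and grips with 20 to 120 N. Pads are 22 mm wide; open, the fingers measure 114 mm over their backs; the gripper's body (76 mm by 85 mm) begins 54 mm behind the grasp point. The pads swing forward as they close: fully open they stand 13 mm farther back than shut.
Start: joints at [-1.255, 0.276, 1.505, -0, 1.361, -0.121], TCP at [0.243, -0.521, 0.198] pointing down, gripper open.
Joint ranges: [-2.89, 2.89], [-0.75, 2.08], [0.22, 2.7], [-1.18, 4.32], [0.11, 2.71], [-2.7, 2.7]. Speed limits (rad/s): [2.57, 2.57, 3.14, 3.14, 3.14, 3.14].

INTERFACE

Orientations are given as a unit quaternion [w, x, y, z].
In Python, from rig import get_state, get_image, calibration, sign_off gives the robot as it stands. The module is installed in compiled form; this text tells all that it offers.
- The arm moves only by the tool drive_tool, never from a script. Its argument "targets" is one flat list of numbers, 7 for each row, row after row: the turn, a rotation vector about the tool's x, y, z in degrees, then the shift along the tool's x, y, z in mm, then the opening, from 0 (shut) to 1 (fully open). In form: [wx, wy, wz, tx, ty, tz, fingers, wx, wy, wz, tx, ty, tz, fingers, ...]. A call has 1 to 12 rows; each row shifts and turns the commanded pose from where the row before left it, along the tool's axes as they then stand; what a row does not reach is not made up. A row lasts 1/8 s, in which the tool goes at most 62.5 mm and 10.7 degrees, less where a joint would pass 70% of its speed; a pose out of reach is approached as far as the arm can. A call is refused whole if a number of a shift passes 62.5 or a number of a turn 10.7, either way. A call with a gripper value outside its range is refused whole. The fingers move at their own pace and stop on an object; "grip_force" is the grip in N (left out, the last holds). Time passes only in rows, so rows that do not move let the fingers close. It gives the time, the measured TCP pose, the force and the opening at its end, in the units of the state.
- get_state(): the state, without advancing time (a new reading comes with each control period).
- get_image(name): name is "side" or "top"; returns the picture (400x640x3 uint8, red, green, blue); there is no depth.
- calibration(name): a dict with "mtx" (3x3 intrinsics, pixels), "distortion" ([k1, k2, p1, p2, k3] as OpenCV has them; the pictures are not rectified), "world_to_cam" (4x4, takes a point from world to camera coordinates). Camera axes: x right, y down, z forward; pixel columns grow to the right and rows downward; lengths in m; the calibration is good to about 2 mm. A picture is of the moment at which its call begins. calibration takes no time and is no camera call.
- sign_off(): hands the job in, once; it reports no verdict.
The state is a dict: "clock": time; "qpos": joint angles; "qd": joint speeds; "effort": joint torques, N m; "position": TCP position; "ee_rot": TCP orientation; "contact_force": force on the tool from outside, world axes, zero at the start; "moment": the same for the moment, N m; "width": finger opening in m.
Only numpy, scipy, OpenCV 4.12 (cv2) and the standard library are available. Lean on these libraries where they do the work, as an engineer would, in place of code of your own. Each camera call takes 0.05 s, during which the arm holds its last target.

TASK

Fit the grate screen on the catch box: tuck its tongue under the retaining lip, lower the handle edge until it lies flat on the ledges, then turn the red-winged lock collar fully round to its locked stop over the screen's flange. Then tip the scoop's balls onto the grate, so that the small white ones drop through into the box and the big brown ones stay on top, and set the scoop back flat on its green mat. Pick the big balls off the grate into the yellow pocket tray, leaving the screen home and locked, all small balls under the grate and the beaker, bottle and jar undisturbed.

Things in the scene. Friction and masses are not known exactly. Their poses are not given: they have to be found in the camera images.
- catchbox: White open catch box, blue far end, 230 x 180 mm, fixed. Origin: centre of its underside; +x to the far (lip) end, z up. Ledges 50 mm up carry the screen; far wall face at x = 106; near stop bar, face at x = -110, 10 mm above the ledge; side walls, inner faces y = +-84, 8 mm above the ledge. Between the ledges (x -84 to 86) an open pan, floor 5 mm up.
- seat (a point): Point on the catch box's centre line at ledge height (50 mm above the bench), axes as the catch box. The screen is home when its origin is here with axes alike; play when seated about +-6 mm along x and +-4 mm along y.
- lip (a point): Middle of the lower edge of the retaining lip: 88 mm along +x from the seat and 16 mm above ledge height. The lip is 6 mm thick, runs the box's whole width and overhangs the far ledge from x = 88 to 106.
- screen: Loose aluminium grate screen, about 320 g. Origin: centre of its underside; tongue to +x, handle to -x. Five 6 mm round bars along x, axes 3 mm up, at y = 0, +-25, +-50 mm (19 mm gaps), borders sloping gently inwards, then a fence 32 mm high, inner faces at x, y = +-76, outer +-80. A big ball resting between two bars has its centre about 19 mm above the underside.
- collar (a joint): Turn of the captive steel lock collar at the near left of the catch box about its upright axis (catch box x = -150, y = 55 mm), rad. 0: lug along the box's +y, screen free. Grows clockwise from above to its stop at 1.57, lug along +x over the screen's flange, 3 mm above it: locked from 1.35 on. Green dot: locked mark. Friction about 0.05 N m; stays where left.
- wing (a point): Grip point of the collar's red wing, on the collar's axis 90 mm above the bench: upright bar 9 mm thick, 44 mm long, bench heights 69 to 97 mm, its length along the point's y axis, which is where the lug points (lug reaches 60 mm from the axis, under the wing).
- tongue (a point): Lower front edge, middle, of the screen's blue tongue: 100 mm along the screen's +x from its origin, at the underside. The tongue is 6 mm thick, 140 mm wide and sticks out from x = 80 to 100. Axes as the screen.
- handle (a point): Grip point on the screen's blue upright handle block, 92 mm along -x from its origin and 55 mm above the underside (fingertips then clear the fence). The block is 12 mm thick in x, 40 mm wide in y, its top 66 mm above the underside; it stands on a flange 10 mm thick, 156 mm wide, x = -80 to -104. Axes as the screen.
- scoop: Loose white scoop pan, about 160 g empty, the balls in it at the start. Origin: underside, below the bail; spout to +x. Floor 3 mm thick, x = -60 to 50, then a ramp up 10 mm to the open spout at x = 81: balls stay in while level, roll out tipped well past 20 degrees, all out by 40. Walls 36 mm high at x = -63, y = +-45. Green bail at x = 0 along y: 10 mm thick, 90 long, 62 to 86 mm up.
- spout (a point): Middle of the scoop's pouring edge, 81 mm along the scoop's +x and 10 mm above its underside.
- mat: Green mat, fixed to the bench, 190 x 130 x 3 mm: the scoop's place. Origin: centre of its underside; its x axis lies along its length, towards the scoop's spout at the start.
- tray: Loose low yellow tray, 115 x 115 mm, 18 mm high, 350 g, with two crossing dividers making four pockets, centres at x, y = +-28 mm. Origin: centre of its underside; floor 3 mm up, walls 3 mm.
- beaker: Empty loose glass beaker, 72 mm wide, 85 mm tall; a bystander. Origin: centre of its underside.
- bottle: White bottle with a green band, 72 mm wide, 190 mm tall, left of the work; a bystander. Origin: centre of its underside.
- jar: White jar with a red cap, 72 mm wide, 120 mm tall, right of the work; a bystander. Origin: centre of its underside.
- big1: Big red-brown agate grinding ball, 34 mm diameter, 54 g; origin at its centre. It may be absent.
- big2: Big red-brown agate grinding ball, 34 mm diameter, 54 g; origin at its centre. It may be absent.
- big3: Big red-brown agate grinding ball, 34 mm diameter, 54 g; origin at its centre. It may be absent.
- big4: Big red-brown agate grinding ball, 34 mm diameter, 54 g; origin at its centre. It may be absent.
- small1: Small white ceramic grinding ball, 15 mm diameter, 11 g; origin at its centre. It may be absent.
- small2: Small white ceramic grinding ball, 15 mm diameter, 11 g; origin at its centre. It may be absent.
- small3: Small white ceramic grinding ball, 15 mm diameter, 11 g; origin at its centre. It may be absent.
- small4: Small white ceramic grinding ball, 15 mm diameter, 11 g; origin at its centre. It may be absent.
- small5: Small white ceramic grinding ball, 15 mm diameter, 11 g; origin at its centre. It may be absent.

How it is judged:
On the way, in this order (a step that is already met when the one before it is completed fails the run):
1. the screen lies home on the ledges, tongue under the lip (x of screen in the frame of seat between -0.01 and 0.01 m and y of screen in the frame of seat between -0.008 and 0.008 m and z of screen in the frame of seat between -0.004 and 0.004 m and angle between the z axis of screen and the z axis of seat, either way round below 0.04 rad and angle between the x axis of screen and the x axis of seat, either way round below 0.12 rad), for 0.3 s.
2. the collar is locked over the seated screen (all of step 1 and value of joint collar above 1.35 rad), for 0.2 s.
3. all the big balls lie on the grate of the locked screen (all of step 2 and x of big1 in the frame of screen between -0.075 and 0.075 m and y of big1 in the frame of screen between -0.075 and 0.075 m and z of big1 in the frame of screen between 0.01 and 0.04 m and x of big2 in the frame of screen between -0.075 and 0.075 m and y of big2 in the frame of screen between -0.075 and 0.075 m and z of big2 in the frame of screen between 0.01 and 0.04 m and x of big3 in the frame of screen between -0.075 and 0.075 m and y of big3 in the frame of screen between -0.075 and 0.075 m and z of big3 in the frame of screen between 0.01 and 0.04 m and x of big4 in the frame of screen between -0.075 and 0.075 m and y of big4 in the frame of screen between -0.075 and 0.075 m and z of big4 in the frame of screen between 0.01 and 0.04 m), for 0.3 s.
At the end, for the whole second after the job is handed in: Screen home (within 10 mm along and 8 mm across, 4 mm in height, 0.04 rad of flat), collar turned beyond 1.35 rad, every big ball at rest in the tray, every small ball in the box below the grate, scoop upright on the mat within 45 mm of its centre (all of step 2 and x of big1 in the frame of tray between -0.055 and 0.055 m and y of big1 in the frame of tray between -0.055 and 0.055 m and z of big1 in the frame of tray between 0.005 and 0.04 m and linear speed of each of big1, big2, big3, big4 below 0.05 m/s and x of big2 in the frame of tray between -0.055 and 0.055 m and y of big2 in the frame of tray between -0.055 and 0.055 m and z of big2 in the frame of tray between 0.005 and 0.04 m and x of big3 in the frame of tray between -0.055 and 0.055 m and y of big3 in the frame of tray between -0.055 and 0.055 m and z of big3 in the frame of tray between 0.005 and 0.04 m and x of big4 in the frame of tray between -0.055 and 0.055 m and y of big4 in the frame of tray between -0.055 and 0.055 m and z of big4 in the frame of tray between 0.005 and 0.04 m and x of small1 in the frame of seat between -0.09 and 0.09 m and y of small1 in the frame of seat between -0.09 and 0.09 m and z of each of small1, small2, small3, small4, small5 in the frame of seat below -0.005 m and x of small2 in the frame of seat between -0.09 and 0.09 m and y of small2 in the frame of seat between -0.09 and 0.09 m and x of small3 in the frame of seat between -0.09 and 0.09 m and y of small3 in the frame of seat between -0.09 and 0.09 m and x of small4 in the frame of seat between -0.09 and 0.09 m and y of small4 in the frame of seat between -0.09 and 0.09 m and x of small5 in the frame of seat between -0.09 and 0.09 m and y of small5 in the frame of seat between -0.09 and 0.09 m and horizontal distance between scoop and mat below 0.045 m and angle between scoop's own z axis and vertical below 0.08 rad and z of scoop in the frame of mat between -0.003 and 0.01 m and linear speed of each of scoop, tray below 0.03 m/s); the robot touches nothing.
It fails at once if the beaker is pushed over 30 mm or toppled (distance of beaker from where it was at the start of the episode above 0.03 m or angle between beaker's own z axis and vertical above 0.5 rad).
It fails at once if the bottle is pushed over 30 mm or toppled (distance of bottle from where it was at the start of the episode above 0.03 m or angle between bottle's own z axis and vertical above 0.5 rad).
It fails at once if the jar is pushed over 30 mm or toppled (distance of jar from where it was at the start of the episode above 0.03 m or angle between jar's own z axis and vertical above 0.5 rad).
Of big1, big2, big3, big4 only 2 to 4 are there at a start; the rules pass over those that are not, and their reading is None.
Of small1, small2, small3, small4, small5 only 3 to 5 are there at a start; the rules pass over those that are not, and their reading is None.
At some moment in a run one of tray, scoop may be knocked a few centimetres aside while the robot is not near it.
It also fails if it takes over 210 s, if anything falls off the work surface, if the arm or the gripper's body presses on something with over 40 N, if the wrist force passes 120 N, or if a joint passes its speed limit or range.

## Working session

There is one attempt and no reset: what is moved stays moved. The work goes in short steps, Python scripts to look and compute and a tool call to move; the robot and the scene stay as the last step left them, time stands still between calls to the robot, and variables do not carry over. Pictures are saved under pics/ and viewed, and the job is handed in when it is done.

Besides the shell and the picture viewer there is one more tool, called after ">>>" as name(argument=value, ...) on one line, values as JSON. drive_tool: Moves the arm, as the interface text tells. Its arguments: {"type":"object","properties":{"targets":{"type":"array"},"grip_force":{"type":"number"}},"required":["targets"]}

```bash
mkdir -p pics; cat > h.py <<'E'
import numpy as np, cv2
from rig import get_state, get_image, calibration, sign_off
def snap(name,fn):
    im=get_image(name); cv2.imwrite('pics/'+fn,im[:,:,::-1]); return im
def proj(name,P):
    c=calibration(name); T=np.array(c['world_to_cam']); P=np.atleast_2d(np.array(P,float))
    r,_=cv2.Rodrigues(T[:3,:3]); return cv2.projectPoints(P,r,T[:3,3],np.array(c['mtx']),np.array(c['distortion']))[0].reshape(-1,2)
def back(name,uv,z):
    c=calibration(name); T=np.array(c['world_to_cam']); uv=np.array(uv,float).reshape(-1,1,2)
    n=cv2.undistortPoints(uv,np.array(c['mtx']),np.array(c['distortion'])).reshape(-1,2)
    R=T[:3,:3];o=-R.T@T[:3,3]; d=np.c_[n,np.ones(len(n))]@R
    return o+d*((np.reshape(z,-1)-o[2])/d[:,2])[:,None]
E
python3 - <<'E'
from h import *
a=snap('side','s0.png');b=snap('top','t0.png')
for n in('side','top'):
    T=np.array(calibration(n)['world_to_cam']);print(n,-T[:3,:3].T@T[:3,3],T[:3,:3].round(2).tolist(),np.array(calibration(n)['mtx']).round(0).tolist())
print(get_state())
E
```

```text
side [0.33203884 0.95624696 1.12002598] [[-0.98, -0.19, -0.01], [-0.13, 0.71, -0.69], [0.14, -0.68, -0.72]] [[440.0, 0.0, 316.0], [0.0, 440.0, 203.0], [0.0, 0.0, 1.0]]
top [ 4.17145177e-01 -1.32154800e-04  1.16176193e+00] [[0.01, -1.0, -0.02], [-0.99, -0.01, -0.1], [0.1, 0.02, -0.99]] [[383.0, 0.0, 326.0], [0.0, 383.0, 200.0], [0.0, 0.0, 1.0]]
{'clock': 0.1, 'qpos': array([-1.25496469e+00,  2.76572839e-01,  1.50600336e+00, -2.14448965e-05,
        1.36066260e+00, -1.20984604e-01]), 'qd': array([-0.00016063, -0.00178466, -0.0035445 , -0.00056658,  0.00127642,
        0.00064642]), 'effort': array([ 1.57617269e-03, -4.17701268e+01, -2.46403974e+01, -8.59027818e-05,
        5.86097201e-03, -3.93262127e-06]), 'position': array([ 0.24309443, -0.5205256 ,  0.19680407]), 'ee_rot': array([-8.18152140e-04,  9.76242791e-01,  2.16677952e-01, -9.04950911e-05]), 'contact_force': array([0.92077883, 0.51793486, 0.0451562 ]), 'moment': array([-0.01594245,  0.05899737,  0.03392246]), 'width': 0.08540274478735582}
```

View pics/s0.png

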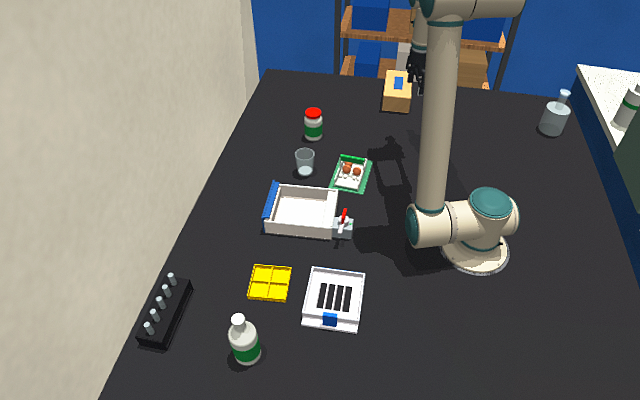

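View pics/t0.png

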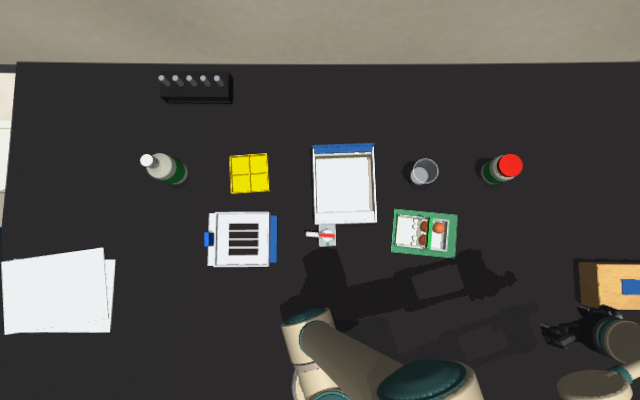

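```bash
python3 - <<'E'
import cv2
b=cv2.imread('pics/t0.png')
cv2.imwrite('pics/c1.png',cv2.resize(b[130:290,200:380],None,fx=4.4,fy=3.75*1.173,interpolation=cv2.INTER_CUBIC)[:600])
cv2.imwrite('pics/c2.png',cv2.resize(b[190:280,370:480],None,fx=6,fy=6,interpolation=cv2.INTER_CUBIC))
a=cv2.imread('pics/s0.png')
cv2.imwrite('pics/c3.png',cv2.resize(a[100:350,230:390],None,fx=2.4*2,fy=2.4*2,interpolation=cv2.INTER_CUBIC)[:600])
E
```

```text
(no output)
```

View pics/c1.png

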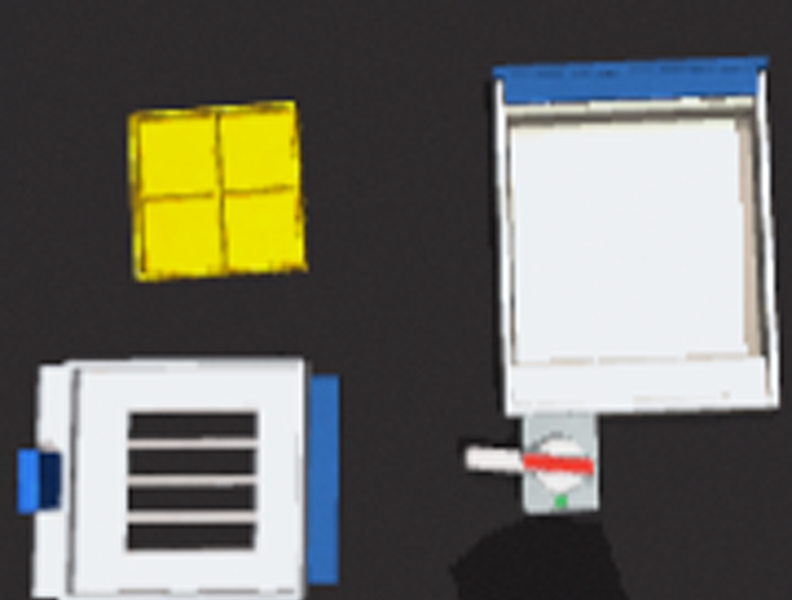

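View pics/c2.png

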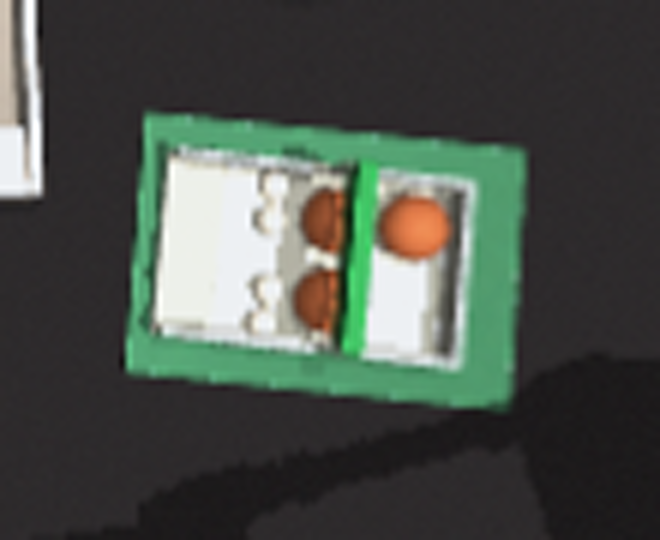

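View pics/c3.png

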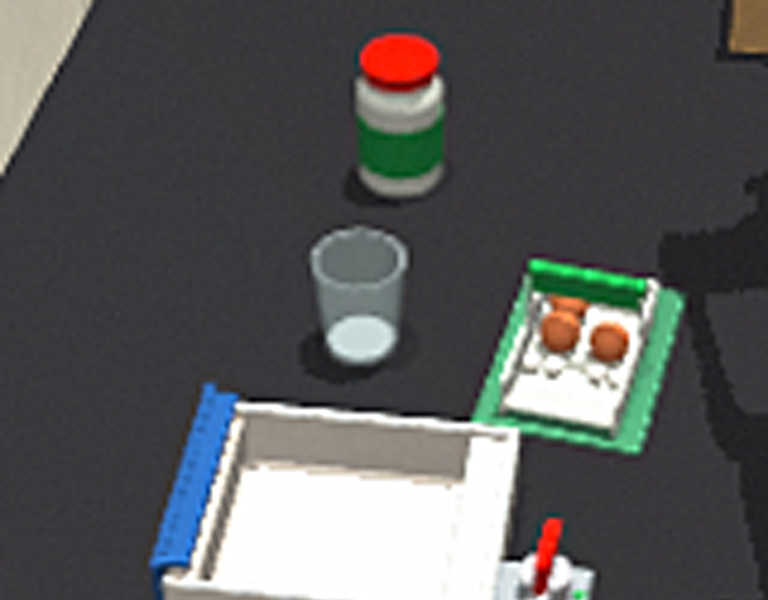

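```bash
cat > fit.py <<'E'
from h import *
from scipy.optimize import least_squares
def W(p,L):
    L=np.array(L,float);c,s=np.cos(p[2]),np.sin(p[2])
    return np.c_[p[0]+c*L[:,0]-s*L[:,1],p[1]+s*L[:,0]+c*L[:,1],L[:,2]]
def fit(obs,p0):
    # obs: list of (cam,[local pts],[uv])
    f=lambda p: np.concatenate([(proj(c,W(p,L))-np.array(uv)).ravel() for c,L,uv in obs])
    r=least_squares(f,p0,x_scale=[.01,.01,.05],loss='soft_l1'); return r.x,np.abs(r.fun).max(),r.fun.reshape(-1,2).round(1).tolist()
def box3(x0,x1,y0,y1,z0,z1):
    return [[(x0,y0,z),(x1,y0,z),(x1,y1,z),(x0,y1,z),(x0,y0,z)] for z in (z0,z1)]
M={'catchbox':box3(-.115,.115,-.09,.09,0,.058)+box3(.088,.112,-.09,.09,.066,.072),
'screen':box3(-.08,.08,-.08,.08,0,.032)+box3(.08,.1,-.07,.07,0,.006)+box3(-.104,-.08,-.078,.078,0,.01)+box3(-.098,-.086,-.02,.02,.01,.066),
'scoop':box3(-.063,.081,-.045,.045,.003,.039)+box3(-.005,.005,-.045,.045,.065,.089),
'mat':box3(-.095,.095,-.065,.065,0,.003),'tray':box3(-.0575,.0575,-.0575,.0575,0,.018)}
def overlay(cam,im,poses,dz={}):
    for k,p in poses.items():
        for l in M[k]:
            l=np.array(l)+[0,0,dz.get(k,0)]
            cv2.polylines(im,[np.round(proj(cam,W(p,l))*16).astype(int)],False,(255,0,255),1,cv2.LINE_AA,4)
    return im
def crop(im,x0,y0,x1,y1,f,fn): cv2.imwrite('pics/'+fn,cv2.resize(im[y0:y1,x0:x1],None,fx=f,fy=f,interpolation=cv2.INTER_CUBIC))
E
cat > p0.py <<'E'
from fit import *
import json
k=lambda l:[(200+x/4.4,130+y/4.4) for x,y in l]
m=lambda l:[(370+x/6,190+y/6) for x,y in l]
P={}
P['catchbox'],e,r=fit([('top',[(.112,.09,.072),(.112,-.09,.072),(-.115,.09,.06),(-.115,-.09,.06)],k([(492,67),(768,57),(507,415),(778,408)]))],[.5,0,0]);print(e,r)
P['screen'],e,r=fit([('top',[(.1,.07,.006),(.1,-.07,.006),(-.104,.078,.01),(-.104,-.078,.01)],k([(337,376),(337,582),(38,367),(33,597)]))],[.3,.25,-1.57]);print(e,r)
P['tray'],e,r=fit([('top',[(.0575,.0575,.018),(.0575,-.0575,.018),(-.0575,.0575,.018),(-.0575,-.0575,.018)],k([(129,114),(296,101),(134,280),(306,270)]))],[.4,.2,0]);print(e,r)
P['mat'],e,r=fit([('top',[(.095,.065,.003),(.095,-.065,.003),(-.095,-.065,.003),(-.095,.065,.003)],m([(126,373),(148,114),(527,151),(510,410)]))],[.35,-.3,1.5]);print(e,r)
P['scoop'],e,r=fit([('top',[(-.063,-.045,.039),(-.063,.045,.039),(.005,-.045,.089),(.005,.045,.089)],m([(478,180),(462,370),(360,162),(342,354)]))],[.35,-.3,1.5]);print(e,r)
for n in P: print(n,P[n].round(4))
json.dump({n:list(v) for n,v in P.items()},open('P.json','w'))
t=cv2.imread('pics/t0.png');s=cv2.imread('pics/s0.png')
overlay('top',t,P);overlay('side',s,P)
crop(t,195,130,465,270,2.9,'o1.png');crop(s,230,140,380,340,3,'o2.png')
E
python3 p0.py
```

```text
0.6841968492510659 [[0.4, 0.4], [-0.3, 0.5], [-0.6, -0.3], [0.5, -0.7]]
0.2774616370991225 [[-0.1, -0.1], [-0.3, -0.1], [0.2, 0.0], [0.1, 0.1]]
0.5798240879313141 [[0.1, 0.1], [-0.1, 0.6], [0.5, -0.2], [-0.5, -0.5]]
0.28165952905487757 [[-0.0, -0.1], [-0.2, -0.1], [0.1, -0.1], [0.2, 0.3]]
0.4091409026251256 [[-0.3, 0.4], [-0.2, -0.2], [0.1, -0.3], [0.3, 0.1]]
catchbox [ 0.5796 -0.0316  0.0391]
screen [ 0.4168  0.2709 -1.5529]
tray [0.6148 0.2562 0.0732]
mat [ 0.4376 -0.2731  1.4809]
scoop [ 0.4375 -0.2696  1.4646]
```

View pics/o1.png

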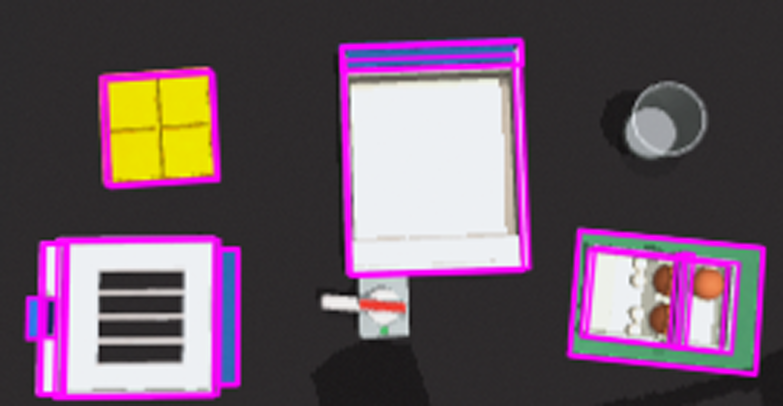

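View pics/o2.png

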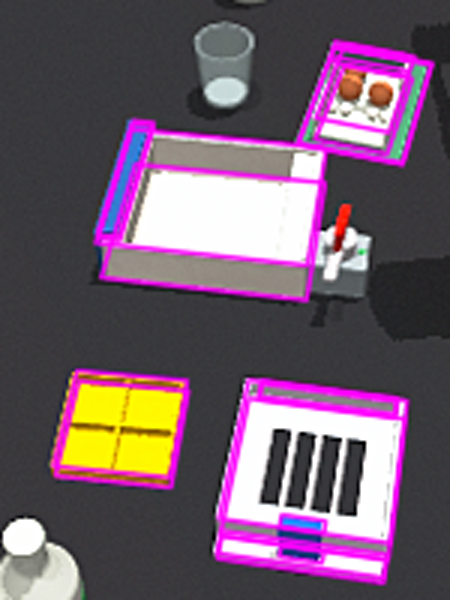

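```bash
cat > plan.py <<'E'
from fit import *
import json
from scipy.spatial.transform import Rotation as Ro, Slerp
AFTER=False # shift along axes after the row's turn?
def cur():
    s=get_state(); q=s['ee_rot']; return np.array(s['position']),Ro.from_quat([q[1],q[2],q[3],q[0]])
def down(phi): # tool x at angle phi, z down
    c,s=np.cos(phi),np.sin(phi); return Ro.from_matrix(np.array([[c,s,0],[s,-c,0],[0,0,-1.]]))
def plan(wps,start=None,vmax=58.,wmax=10.2):
    """wps: (pos,R,fingers,minrows)"""
    p,R=start or cur(); out=[]
    for wp in wps:
        P,Rt,f=wp[:3]; mn=wp[3] if len(wp)>3 else 1
        P=np.array(P,float)
        d=np.linalg.norm(P-p)*1000; a=np.degrees((R.inv()*Rt).magnitude())
        n=max(mn,int(np.ceil(max(d/vmax,a/wmax,1e-9)))); p0,R0=p,R; rv=(R0.inv()*Rt).as_rotvec()
        for i in range(1,n+1):
            Pi=p0+(P-p0)*i/n; Ri=R0*Ro.from_rotvec(rv*i/n)
            w=np.round(np.degrees((R.inv()*Ri).as_rotvec()),1); Rn=R*Ro.from_rotvec(np.radians(w))
            A=Rn if AFTER else R
            t=np.round(A.inv().apply(Pi-p)*1000,1); p=p+A.apply(t/1000); R=Rn
            out.append([*w,*t,f])
    for i in range(0,len(out),12):
        print('CALL',[float(x)+0. for r in out[i:i+12] for x in r])
    print('rows',len(out),'end',p.round(4),R.apply([0,0,1]).round(3))
    return p,R
def phi_of(R): x=R.apply([1,0,0]); return np.arctan2(x[1],x[0])
E
python3 - <<'E'
from plan import *
p,R=cur();print(p,phi_of(R))
h=W([.4168,.2709,-1.5529],[[-.092,0,0]])[0];print(h)
plan([((h[0],h[1],.2),down(.018),1.0),((h[0],h[1],.060),down(.018),.6,3)])
E
```

```text
[ 0.24309443 -0.5205256   0.19680407] 0.436820581153852
[0.41515363 0.36288527 0.        ]
CALL [0.0, 0.0, 1.5, 33.1, -45.5, -0.1, 1.0, 0.0, 0.0, 1.5, 31.9, -46.3, -0.1, 1.0, 0.0, 0.0, 1.5, 30.7, -47.2, -0.2, 1.0, 0.0, 0.0, 1.5, 29.4, -47.9, -0.1, 1.0, 0.0, 0.0, 1.5, 28.2, -48.7, -0.1, 1.0, 0.0, 0.0, 1.5, 26.9, -49.4, -0.1, 1.0, 0.0, 0.0, 1.5, 25.5, -50.1, -0.1, 1.0, 0.0, 0.0, 1.5, 24.3, -50.7, -0.2, 1.0, -0.1, 0.0, 1.5, 22.9, -51.4, -0.1, 1.0, 0.0, 0.0, 1.5, 21.6, -52.0, -0.2, 1.0, 0.0, 0.0, 1.5, 20.2, -52.5, -0.2, 1.0, 0.0, 0.0, 1.5, 18.8, -53.0, -0.2, 1.0]
CALL [0.0, 0.0, 1.5, 17.5, -53.5, -0.2, 1.0, 0.0, 0.0, 1.5, 16.0, -53.9, -0.2, 1.0, 0.0, 0.0, 1.5, 14.6, -54.3, -0.2, 1.0, 0.0, 0.0, 1.5, 13.2, -54.7, -0.2, 1.0, 0.0, 0.0, 0.0, 0.0, 0.0, 46.7, 0.6, 0.0, 0.0, 0.0, 0.0, 0.0, 46.6, 0.6, 0.0, 0.0, 0.0, 0.0, 0.0, 46.7, 0.6]
rows 19 end [0.4152 0.3629 0.06  ] [-0. -0. -1.]
```

>>> drive_tool(targets=[0,0,8,33,-45,0,1,0,0,8,33,-47,0,1,0,0,8,27,-51,0,1,0,0,0,20,-55,0,1,0,0,0,14,-56,0,1,0,0,0,14,-56,0,1,0,0,0,14,-56,0,1,0,0,0,14,-56,0,1,0,0,0,14,-56,0,1,0,0,0,14,-56,0,1,0,0,0,14,-56,0,1,0,0,0,14,-56,0,1])

```text
clock: 1.6
position: [0.4135, 0.1501, 0.1975]
ee_rot: [0.0, 1.0, 0.009, 0.0]
contact_force: [0.7, -0.4, 0.1]
width: 0.086
```

```bash
python3 - <<'E'
from plan import *
s=get_state()
p,R=cur();print(p,phi_of(R),s['clock'],s['qpos'],s['qd'].round(2))
rows=[(8,33,-45),(8,33,-47),(8,27,-51),(0,20,-55)]+[(0,14,-56)]*8
for aft in(0,1):
    P=np.array([.2431,-.5205,.197]);f=.4368
    for w,a,b in rows:
        g=f-np.radians(w); A=down(g if aft else f); P=P+A.apply([a/1e3,b/1e3,0]); f=g
    print(aft,P,f)
E
```

```text
[0.41346381 0.15007603 0.19746076] 0.018368275430449523 1.6 [ 1.90212127e-01  6.99738503e-02  1.76765825e+00 -5.28957940e-04
  1.30375085e+00  1.74277978e+00] [ 1.03  0.37 -0.4  -0.    0.02  1.02]
0 [0.41338471 0.1487275  0.197     ] 0.017920979521360902
1 [0.43574063 0.14054639 0.197     ] 0.017920979521360902
```

>>> drive_tool(targets=[0,0,0,1.5,-53.5,0,1,0,0,0,1.5,-53.5,0,1,0,0,0,1.5,-53.5,0,1,0,0,0,1,-53.5,0,1,0,0,0,0,0,40,0.6,0,0,0,0,0,40,0.6,0,0,0,0,0,30,0.6,0,0,0,0,0,10,0.6,0,0,0,0,0,0,0.6])

```text
clock: 2.72
position: [0.4151, 0.3621, 0.0773]
ee_rot: [0.0, 1.0, 0.009, -0.0]
contact_force: [0.4, -0.2, -1.0]
width: 0.0512
```

```bash
python3 - <<'E'
from plan import *
p,R=cur();print(p,phi_of(R))
P=json.load(open('P.json'))
a=snap('side','s1.png')[:,:,::-1].copy();b=snap('top','t1.png')[:,:,::-1].copy()
crop(a,260,180,400,340,3.5,'s1c.png');crop(b,180,120,300,280,3.5,'t1c.png')
E
```

```text
[0.41512364 0.36211303 0.07730821] 0.01780057190529541
```

View pics/s1c.png

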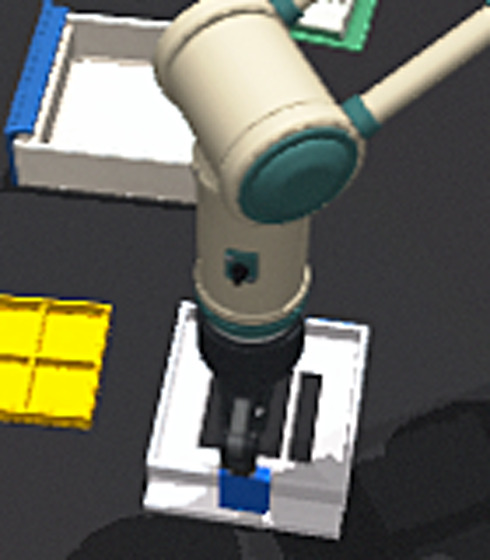

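View pics/t1c.png

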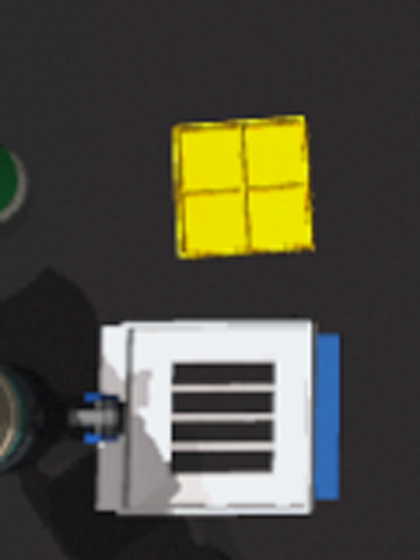

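>>> drive_tool(targets=[0,0,0,0,0,20,0.6,0,0,0,0,0,20.5,0.6,0,0,0,0,0,0,0.6,0,0,0,0,0,0,0,0,0,0,0,0,0,0,0,0,0,0,0,0,0,0,0,0,0,0,0,0,0,0,0,0,0,0], grip_force=90)

```text
schema error: expected a multiple of 7 numbers
```

>>> drive_tool(targets=[0,0,0,0,0,20,0.6,0,0,0,0,0,20.5,0.6,0,0,0,0,0,0,0.6,0,0,0,0,0,0,0,0,0,0,0,0,0,0,0,0,0,0,0,0,0,0,0,0,0,0,0,0], grip_force=90)

```text
clock: 3.7
position: [0.4154, 0.3623, 0.0374]
ee_rot: [-0.0, 1.0, 0.009, 0.0]
contact_force: [-0.8, -0.1, 0.8]
width: -0.0001
```

```bash
python3 - <<'E'
from plan import *
print(get_state()['width'])
a=snap('side','s2.png')[:,:,::-1].copy();b=snap('top','t2.png')[:,:,::-1].copy()
crop(a,260,180,400,340,3.5,'s2c.png');crop(b,180,200,300,290,5,'t2c.png')
E
```

```text
-5.3046751337843585e-05
```

View pics/s2c.png

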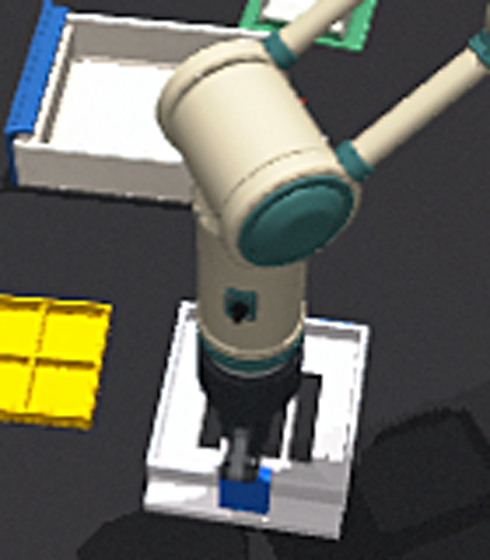

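View pics/t2c.png

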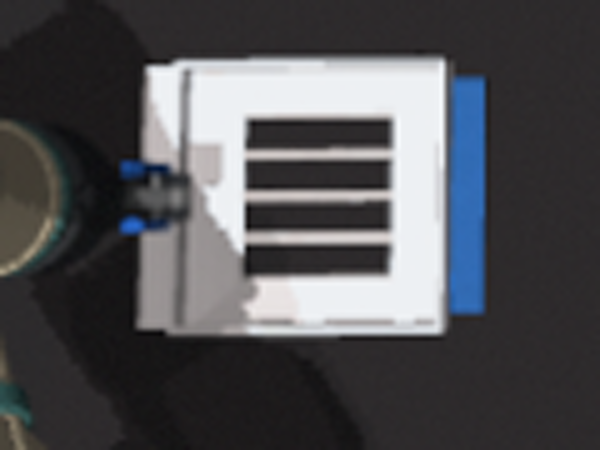

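```bash
python3 - <<'E'
from plan import *
p,R=cur();P=json.load(open('P.json'))
print(p,get_state()['qpos'])
for c,o,f in(('side',(260,180),3.5),('top',(180,200),5)):
    q=np.array([p,p+[0,0,.019],p+[0,0,.073]]); print(c,((proj(c,q)-o)*f).round(0).tolist())
    L=[(x,y,z) for z in(.01,.066) for x in(-.098,-.086) for y in (-.02,.02)]
    print(((proj(c,W(P['screen'],L))-o)*f).round(0).tolist())
E
```

```text
[0.41523587 0.36224563 0.03717171] [ 5.91134276e-01  3.77866933e-01  1.79001121e+00 -1.10657382e-04
  9.73584868e-01  2.14408587e+00]
side [[246.0, 487.0], [246.0, 475.0], [247.0, 439.0]]
[[269.0, 515.0], [219.0, 508.0], [271.0, 502.0], [222.0, 495.0], [271.0, 480.0], [220.0, 473.0], [273.0, 466.0], [222.0, 459.0]]
top [[148.0, 197.0], [137.0, 197.0], [105.0, 197.0]]
[[151.0, 231.0], [152.0, 163.0], [171.0, 230.0], [172.0, 163.0], [119.0, 232.0], [121.0, 162.0], [140.0, 232.0], [142.0, 161.0]]
```

```bash
python3 - <<'E'
from plan import *
a=cv2.imread('pics/s1.png');b=cv2.imread('pics/s2.png')
x=np.hstack([a[280:340,300:360],b[280:340,300:360]]); cv2.imwrite('pics/z.png',cv2.resize(x,None,fx=6.6,fy=6.6,interpolation=cv2.INTER_NEAREST))
print(((proj('side',[(.415,.388,.083),(.415,.37,.037)])-[300,280])*6.6).round())
E
```

```text
[[191. 259.]
 [197. 276.]]
```

View pics/z.png

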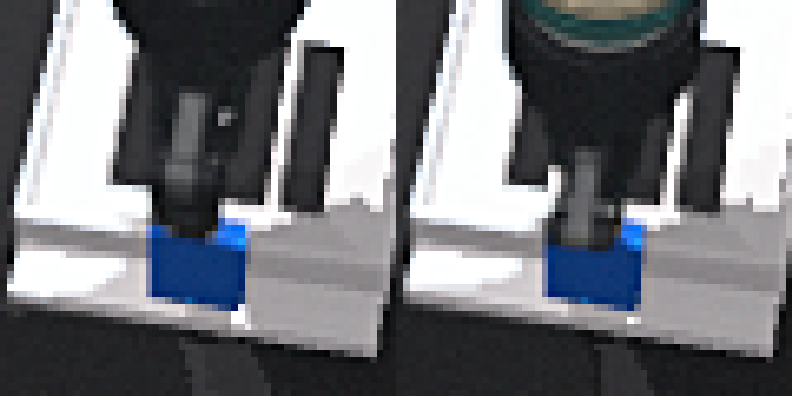

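>>> drive_tool(targets=[0,0,0,0,0,0,0.6,0,0,0,0,0,0,0.6,0,0,0,0,0,0,0.6,0,0,0,0,0,-20,0.6,0,0,0,0,0,-40,1,0,0,0,0,0,-40,1,0,0,0,0,0,-20,1,0,0,0,0,0,0,1])

```text
clock: 4.8
position: [0.4163, 0.363, 0.1587]
ee_rot: [-0.001, 1.0, 0.009, 0.002]
contact_force: [-0.0, 0.7, 0.1]
width: 0.0855
```

```bash
python3 - <<'E'
from plan import *
p,R=cur();print(p)
a=snap('side','s3.png');b=snap('top','t3.png')
for c,o,z in(('side',(280,230),1),('top',(180,200),1)):
    q=[p,p+[0,.0425,.013],p+[0,-.0425,.013],p+[.0425,0,.013],p+[-.0425,0,.013]]; print(c,((proj(c,q)-o)*6).round(0).tolist())
crop(a[:,:,::-1],280,230,380,330,6,'s3c.png');crop(b[:,:,::-1],180,200,280,290,6,'t3c.png')
E
```

```text
[0.41625972 0.36295238 0.15872135]
side [[303.0, 394.0], [287.0, 465.0], [320.0, 294.0], [204.0, 362.0], [404.0, 393.0]]
top [[86.0, 233.0], [-24.0, 233.0], [174.0, 234.0], [79.0, 134.0], [70.0, 333.0]]
```

View pics/s3c.png

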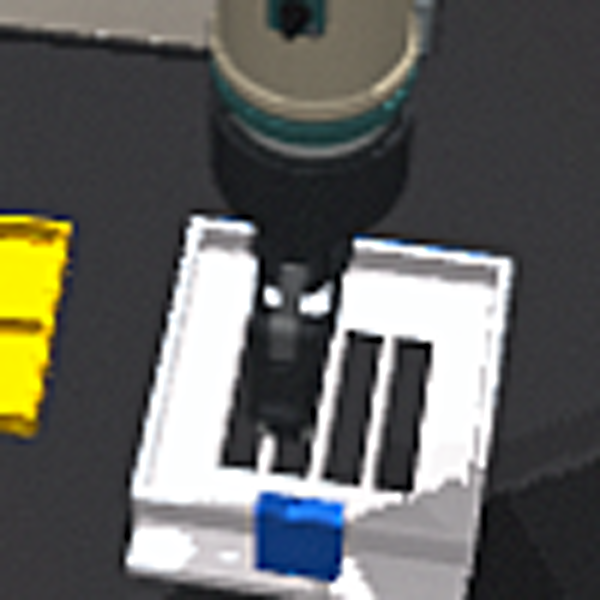

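View pics/t3c.png

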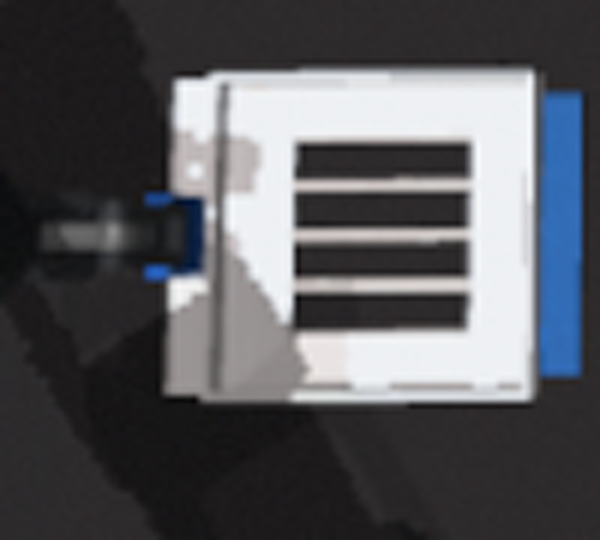

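```bash
python3 - <<'E'
from plan import *
p=np.array([0.41626, 0.36295,0.15872]);P=json.load(open('P.json'))
im=cv2.imread('pics/s3.png');it=cv2.imread('pics/t3.png')
big={}
for c,I,(x0,y0,x1,y1) in(('side',im,(270,180,390,340)),('top',it,(120,190,280,300))):
    f=5 if c=='top' else 3.7
    J=cv2.resize(I[y0:y1,x0:x1],None,fx=f,fy=f,interpolation=cv2.INTER_CUBIC)
    J=cv2.convertScaleAbs(J,alpha=2.0,beta=25)
    def L(pts,col):
        q=((proj(c,pts)-[x0,y0]+.5)*f).round().astype(int); cv2.polylines(J,[q],False,col,1)
    for s in(1,-1):
        for y in(.0425,.057): L([p+[dx,s*y,z] for dx,z in((-.011,.06),(-.011,.013),(.011,.013),(.011,.06))],(0,0,255) if s>0 else (0,255,0))
    L([p+[a*.038,b*.0425,.073] for a,b in((1,1),(1,-1),(-1,-1),(-1,1),(1,1))],(255,0,255))
    L([p,p+[0,0,.25]],(0,255,255))
    cv2.imwrite('pics/g_%s.png'%c,J)
E
```

```text
(no output)
```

View pics/g_side.png

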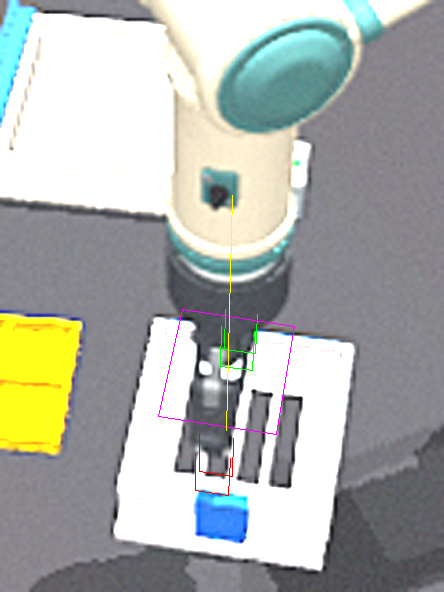

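View pics/g_top.png

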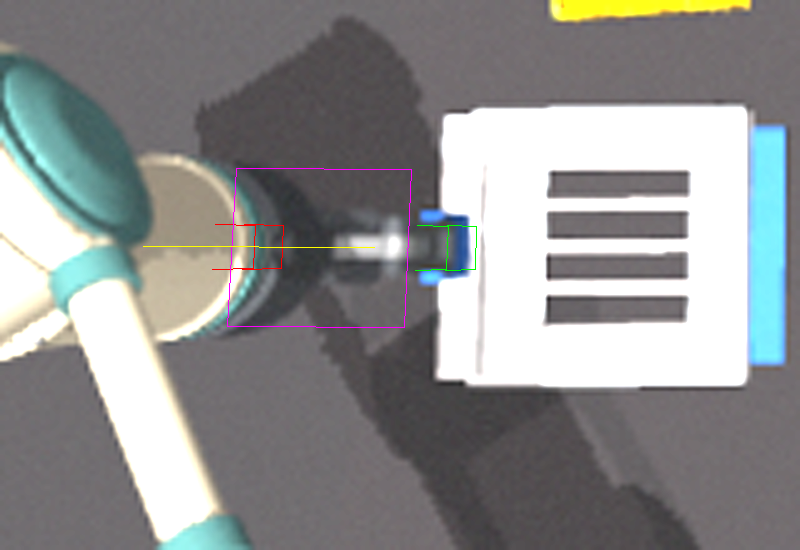

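>>> drive_tool(targets=[0,0,0,0,40,0,0,0,0,0,0,40,0,0,0,0,0,0,0,0,0,0,0,0,0,0,0,0,0,0,0,0,0,0,0])

```text
clock: 5.52
position: [0.4166, 0.2831, 0.1566]
ee_rot: [-0.0, 1.0, 0.009, -0.0]
contact_force: [-1.1, 0.5, 1.1]
width: 0.0002
```

```bash
python3 - <<'E'
from plan import *
p,R=cur();print(p,R.as_matrix().round(3).tolist(),get_state()['width'])
a=snap('side','s4.png');b=snap('top','t4.png')
for c,I,(x0,y0,x1,y1) in(('side',a,(270,190,390,310)),('top',b,(150,190,280,300))):
    f=5
    J=cv2.resize(I[y0:y1,x0:x1,::-1],None,fx=f,fy=f,interpolation=cv2.INTER_CUBIC)
    J=cv2.convertScaleAbs(J,alpha=1.6,beta=25)
    for z in(0,.019,.073,.15):
        q=(proj(c,p+[0,0,z])[0]-[x0,y0]+.5)*f; cv2.circle(J,tuple(int(v) for v in q),3,(0,0,255),-1)
    cv2.imwrite('pics/h_%s.png'%c,J)
E
```

```text
[0.41656951 0.28306653 0.15655543] [[1.0, 0.019, -0.001], [0.019, -1.0, 0.0], [-0.001, -0.0, -1.0]] 0.00022332587533438648
```

View pics/h_side.png

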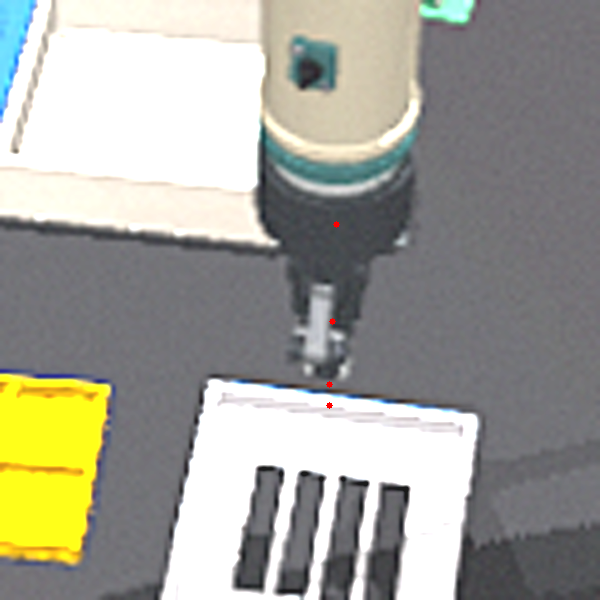

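View pics/h_top.png

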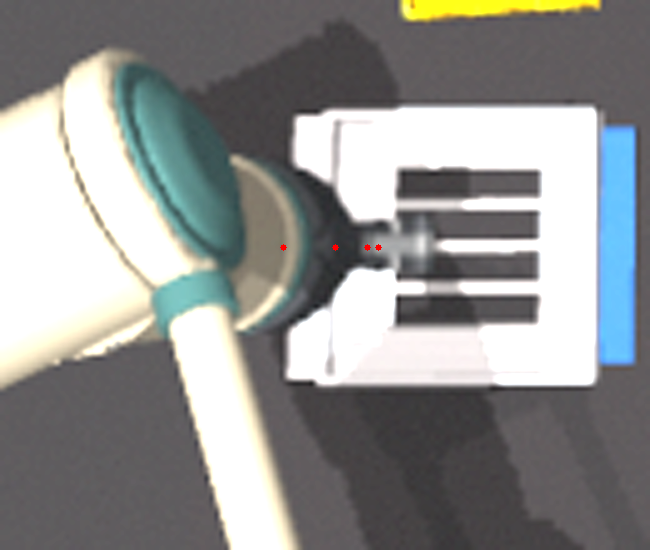

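```bash
python3 - <<'E'
from plan import *
def tri(us,ut):
    A=[]
    for c,u in(('side',us),('top',ut)):
        k=calibration(c);T=np.array(k['world_to_cam']);n=cv2.undistortPoints(np.array(u,float).reshape(1,1,2),np.array(k['mtx']),np.array(k['distortion'])).ravel()
        A+= [n[0]*T[2]-T[0],n[1]*T[2]-T[1]]
    A=np.array(A);X=np.linalg.lstsq(A[:,:3],-A[:,3],rcond=None)[0];return X,proj('side',X)[0]-us,proj('top',X)[0]-ut
S=lambda x,y:np.array([270+x/5-.5,190+y/5-.5]);T=lambda x,y:np.array([150+x/5-.5,190+y/5-.5])
for a,b in(((323,372),(412,245)),((323,378),(435,245)),((323,375),(385,245)),((340,155),(250,245)),((340,145),(225,245))): print([v.round(4) for v in tri(S(*a),T(*b))])
print(proj('side',[0,0,0]),proj('top',[0,0,0]))
E
python3 - <<'E'
import cv2
a=cv2.imread('pics/s4.png');b=cv2.imread('pics/t4.png')
cv2.imwrite('pics/s4f.png',cv2.resize(a[0:320,230:560],None,fx=1.8,fy=1.8,interpolation=cv2.INTER_CUBIC))
cv2.imwrite('pics/t4f.png',cv2.resize(b[150:400,120:420],None,fx=2.4,fy=2.4,interpolation=cv2.INTER_CUBIC))
E
```

```text
[array([0.4204, 0.2646, 0.1604]), array([0.925 , 0.0698]), array([-0.082 , -0.9472])]
[array([0.4209, 0.2568, 0.1441]), array([1.0632, 0.0789]), array([-0.095 , -1.0868])]
[array([0.4196, 0.2753, 0.1725]), array([0.6811, 0.0524]), array([-0.0593, -0.6966])]
[array([0.4168, 0.2811, 0.3547]), array([-0.2402, -0.0204]), array([0.0213, 0.2658])]
[array([0.4165, 0.2867, 0.368 ]), array([-0.3444, -0.0295]), array([0.0305, 0.3825])]
[[473.72235669 245.86138435]] [[332.36940609 385.21588729]]
```

View pics/s4f.png

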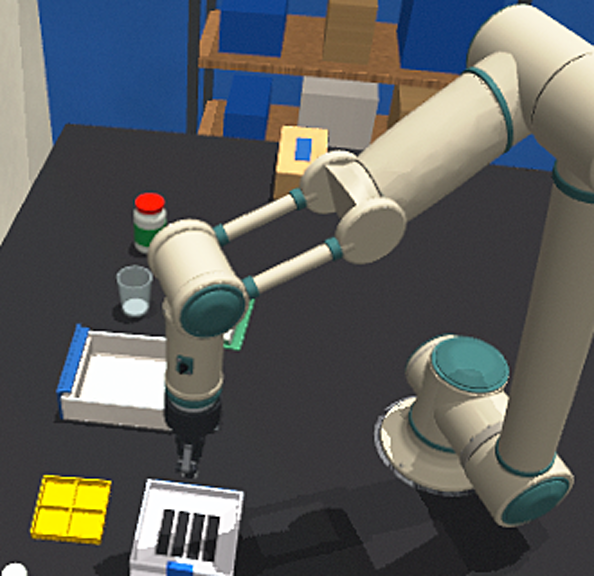

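View pics/t4f.png

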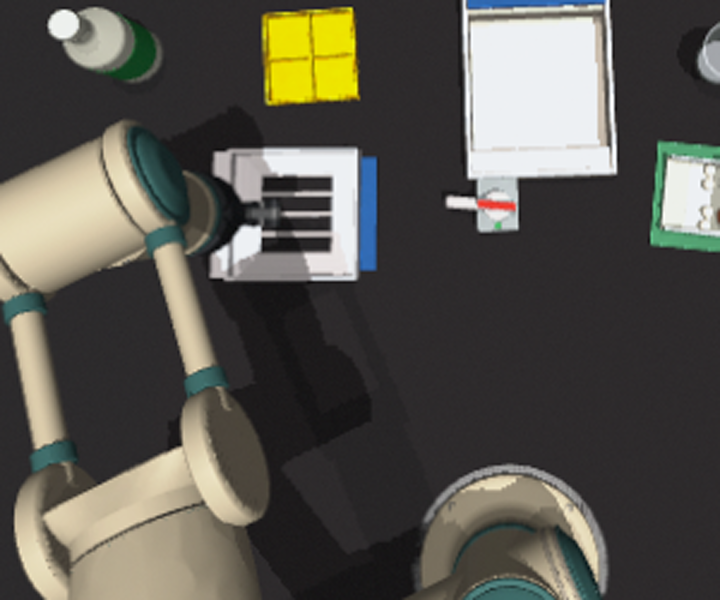

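>>> drive_tool(targets=[0,0,-10,0,0,0,0,0,0,-10,0,0,0,0,0,0,-10,0,0,0,0,0,0,-10,0,0,0,0,0,0,-10,0,0,0,0,0,0,-10,0,0,0,0,0,0,-10,0,0,0,0,0,0,-10,0,0,0,0,0,0,-10,0,0,0,0,0,0,0,0,0,0,0])

```text
clock: 6.88
position: [0.4166, 0.2828, 0.157]
ee_rot: [-0.0, 0.701, 0.713, -0.0]
contact_force: [-0.0, 0.7, 0.8]
width: 0.0003
```

```bash
cat > look.py <<'E'
from plan import *
import sys
def look(tag,zs=(0,.019,.073,.15),half=60,f=5,draw=True):
    p,R=cur();print(p.round(4),R.as_matrix().round(3).tolist(),get_state()['width'],get_state()['clock'])
    out=[]
    for c in('side','top'):
        I=get_image(c)[:,:,::-1].copy();cv2.imwrite('pics/%s_%s_raw.png'%(tag,c),I)
        u=proj(c,p+[0,0,.04])[0]; x0=int(np.clip(u[0]-half,0,640-2*half));y0=int(np.clip(u[1]-half,0,400-2*half))
        J=cv2.resize(I[y0:y0+2*half,x0:x0+2*half],None,fx=f,fy=f,interpolation=cv2.INTER_CUBIC)
        J=cv2.convertScaleAbs(J,alpha=1.5,beta=25)
        if draw:
          for z in zs:
            q=(proj(c,p-R.apply([0,0,z]))[0]-[x0,y0]+.5)*f; cv2.circle(J,tuple(int(v) for v in q),3,(0,0,255),-1)
        print(c,'origin',x0,y0,'f',f);cv2.imwrite('pics/%s_%s.png'%(tag,c),J)
if __name__=='__main__': look(sys.argv[1])
E
python3 look.py r1
```

```text
[0.4166 0.2828 0.157 ] [[-0.017, 1.0, -0.0], [1.0, 0.017, 0.0], [0.0, -0.0, -1.0]] 0.00026198013905437845 6.875
side origin 275 201 f 5
top origin 160 178 f 5
```

View pics/r1_side.png

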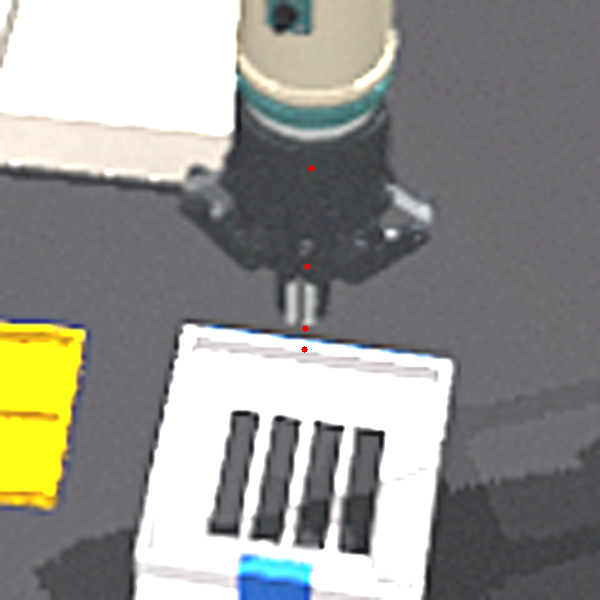

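View pics/r1_top.png

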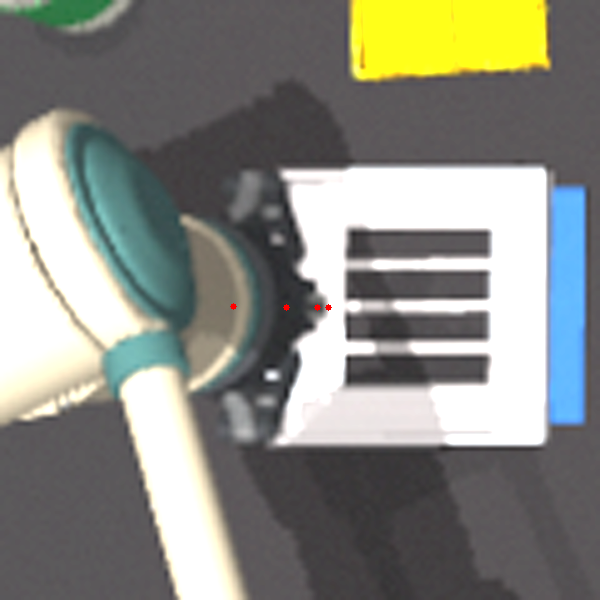

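>>> drive_tool(targets=[0,0,0,-44,-30,0,0,0,0,0,-44,-30,0,0,0,0,0,-44,-30,0,0,0,0,0,0,0,50,0,0,0,0,0,0,50,0,0,0,0,0,0,30,0,0,0,0,0,0,10,0,0,0,0,0,0,0,0])

```text
clock: 7.98
position: [0.3292, 0.1488, 0.0171]
ee_rot: [-0.0, 0.701, 0.713, -0.0]
contact_force: [-0.1, 0.5, -0.4]
width: -0.0001
```

```bash
python3 look.py r2
```

```text
[0.3292 0.1488 0.0171] [[-0.017, 1.0, -0.0], [1.0, 0.017, -0.0], [-0.0, -0.0, -1.0]] -5.280384946973958e-05 7.975
side origin 310 197 f 5
top origin 220 210 f 5
```

View pics/r2_side.png

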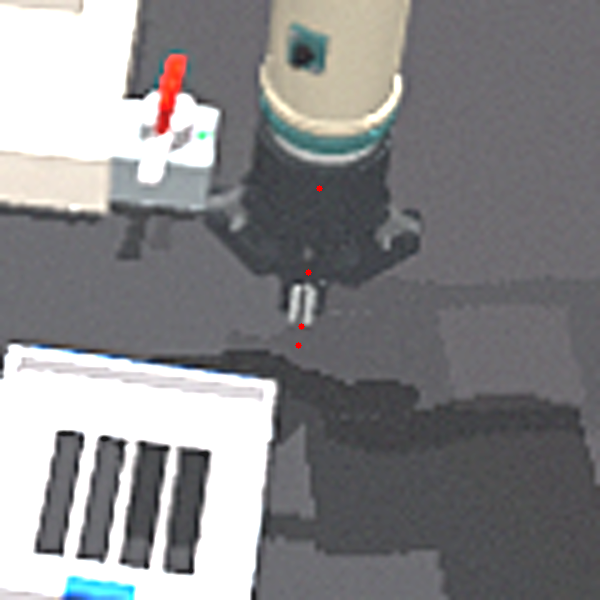

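>>> drive_tool(targets=[0,0,0,0,0,10,0,0,0,0,0,0,7,0,0,0,0,0,0,0,0])

```text
clock: 8.45
position: [0.3284, 0.1485, -0.0004]
ee_rot: [-0.0, 0.701, 0.713, -0.001]
contact_force: [0.3, 0.2, 1.0]
width: -0.0001
```

>>> drive_tool(targets=[0,0,0,0,0,5,0,0,0,0,0,0,0,0])

```text
clock: 8.7
position: [0.3287, 0.1486, -0.0052]
ee_rot: [-0.0, 0.701, 0.713, -0.0]
contact_force: [-0.2, 0.2, -0.2]
width: 0.0001
```

>>> drive_tool(targets=[0,0,0,0,0,4,0,0,0,0,0,0,0,0])

```text
clock: 8.95
position: [0.3288, 0.1486, -0.0091]
ee_rot: [-0.0, 0.701, 0.713, -0.0]
contact_force: [-0.3, 0.1, -0.7]
width: 0.0
```

>>> drive_tool(targets=[0,0,0,0,0,3,0,0,0,0,0,0,0,0])

```text
clock: 9.2
position: [0.3288, 0.1486, -0.0121]
ee_rot: [-0.0, 0.701, 0.713, -0.0]
contact_force: [0.3, -0.9, 0.3]
width: -0.0002
```

>>> drive_tool(targets=[0,0,0,0,0,6,0,0,0,0,0,0,0,0])

```text
clock: 9.45
position: [0.3285, 0.1485, -0.0184]
ee_rot: [-0.0, 0.701, 0.713, -0.001]
contact_force: [0.4, -0.2, -0.6]
width: 0.0003
```

>>> drive_tool(targets=[0,0,0,0,0,3,0,0,0,0,0,0,0,0])

```text
clock: 9.7
position: [0.3288, 0.1486, -0.0211]
ee_rot: [-0.0, 0.701, 0.713, -0.0]
contact_force: [-0.3, 0.2, 0.1]
width: -0.0003
```

>>> drive_tool(targets=[0,0,0,0,0,3,0,0,0,0,0,0,0,0])

```text
clock: 9.95
position: [0.3288, 0.1486, -0.0241]
ee_rot: [-0.0, 0.701, 0.713, -0.0]
contact_force: [-0.5, -0.5, 0.5]
width: -0.0001
```

>>> drive_tool(targets=[0,0,0,0,0,2,0,0,0,0,0,0,0,0])

```text
clock: 10.2
position: [0.3289, 0.1486, -0.0261]
ee_rot: [-0.0, 0.701, 0.713, -0.0]
contact_force: [-0.0, 0.2, -0.5]
width: 0.0002
```

>>> drive_tool(targets=[0,0,0,0,0,2,0,0,0,0,0,0,0,0])

```text
clock: 10.45
position: [0.3289, 0.1486, -0.028]
ee_rot: [-0.0, 0.701, 0.713, -0.0]
contact_force: [0.2, -0.3, 0.2]
width: -0.0002
```

>>> drive_tool(targets=[0,0,0,0,0,2,0,0,0,0,0,0,0,0])

```text
clock: 10.7
position: [0.3289, 0.1486, -0.0301]
ee_rot: [-0.0, 0.701, 0.713, -0.0]
contact_force: [0.3, -0.3, 1.0]
width: -0.0003
```

>>> drive_tool(targets=[0,0,0,0,0,2,0,0,0,0,0,0,0,0])

```text
clock: 10.95
position: [0.3289, 0.1486, -0.0321]
ee_rot: [-0.0, 0.701, 0.713, -0.0]
contact_force: [0.2, -0.4, -0.1]
width: -0.0
```

>>> drive_tool(targets=[0,0,0,0,0,2,0,0,0,0,0,0,0,0])

```text
clock: 11.2
position: [0.3292, 0.1487, -0.0337]
ee_rot: [0.0, 0.701, 0.713, 0.0]
contact_force: [-0.3, -0.5, 4.9]
width: 0.0004
```

>>> drive_tool(targets=[0,0,0,0,0,2,0,0,0,0,0,0,0,0])

```text
clock: 11.45
position: [0.3293, 0.1487, -0.0338]
ee_rot: [0.0, 0.701, 0.714, 0.0]
contact_force: [-6.3, -1.3, 36.7]
width: -0.0002
```

```bash
python3 look.py r3
```

```text
[ 0.3293  0.1487 -0.0338] [[-0.018, 1.0, 0.001], [1.0, 0.018, 0.0], [-0.0, 0.001, -1.0]] -0.0001554201599267983 11.45
side origin 308 207 f 5
top origin 223 208 f 5
```

View pics/r3_side.png

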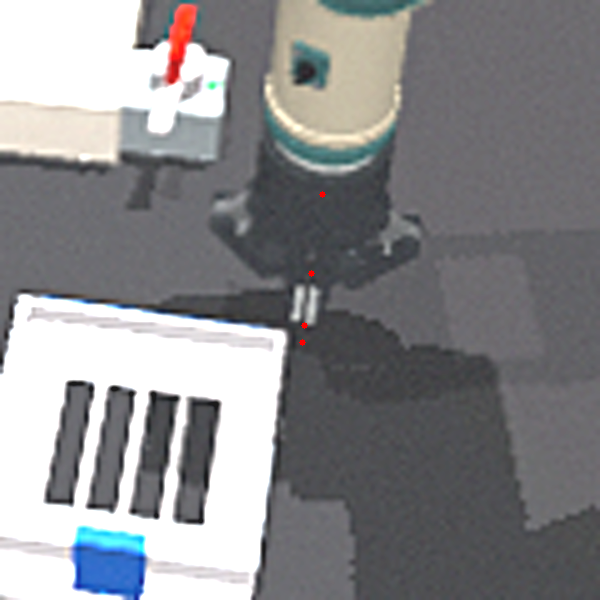

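```bash
cat >> plan.py <<'E'
G=.053
def tcp(g,R,off=G): return np.array(g)+R.apply([0,0,off])
E
python3 - <<'E'
from plan import *
h=W([.4168,.2709,-1.5529],[[-.092,0,0]])[0]; R=down(.018)
p,Rc=cur()
e=plan([(p+[0,0,.11],Rc,.6),((h[0],h[1],.08),R,.6),((h[0],h[1],.08),R,.6)])
E
```

```text
CALL [0.0, 0.0, 0.0, 0.0, 0.1, -55.0, 0.6, 0.0, 0.0, 0.0, 0.0, 0.0, -55.0, 0.6, 0.0, 0.0, 10.0, 23.6, 10.0, -0.4, 0.6, 0.0, 0.0, 10.0, 25.0, 5.7, -0.4, 0.6, 0.0, 0.0, 10.0, 25.6, 1.3, -0.4, 0.6, 0.0, 0.0, 10.0, 25.5, -3.2, -0.5, 0.6, 0.0, 0.0, 10.0, 24.5, -7.5, -0.4, 0.6, 0.0, 0.0, 10.0, 22.8, -11.7, -0.4, 0.6, 0.0, -0.1, 10.0, 20.5, -15.5, -0.4, 0.6, 0.0, 0.0, 10.0, 17.4, -18.7, -0.4, 0.6, 0.0, 0.0, 10.0, 13.9, -21.6, -0.5, 0.6, 0.0, 0.0, 0.0, 0.0, 0.0, 0.0, 0.6]
rows 12 end [0.4151 0.3629 0.08  ] [-0.    -0.001 -1.   ]
```

>>> drive_tool(targets=[0,0,0,0,0,-55,0.6,0,0,0,0,0,-55,0.6,0,0,10,23.6,10,0,0.6,0,0,10,25,5.7,0,0.6,0,0,10,25.6,1.3,0,0.6,0,0,10,25.5,-3.2,0,0.6,0,0,10,24.5,-7.5,0,0.6,0,0,10,22.8,-11.7,0,0.6,0,0,10,20.5,-15.5,0,0.6,0,0,10,17.4,-18.7,0,0.6,0,0,10,13.9,-21.6,0,0.6,0,0,0,0,0,0,0.6])

```text
clock: 13.05
position: [0.4156, 0.3641, 0.0737]
ee_rot: [-0.0, 1.0, 0.01, 0.0]
contact_force: [0.7, -0.3, -0.9]
width: 0.0512
```

```bash
python3 - <<'E'
from plan import *
p,R=cur();print(p,phi_of(R),get_state()['width'])
h=W([.4168,.2709,-1.5529],[[-.092,0,0]])[0]
plan([((h[0],h[1],.04),down(.018),.6),((h[0],h[1],.002),down(.018),.6,2)])
E
```

```text
[0.4155916  0.36410035 0.07365898] 0.02036000841059137 0.05122227943680598
CALL [0.0, 0.0, 0.1, -0.5, 1.2, 33.7, 0.6, 0.0, 0.0, 0.0, 0.0, 0.0, 19.0, 0.6, 0.0, 0.0, 0.0, 0.0, 0.0, 19.0, 0.6]
rows 3 end [0.4151 0.3629 0.002 ] [ 0.  0. -1.]
```

>>> drive_tool(targets=[0,0,0,-0.5,1.2,34,0.6,0,0,0,0,0,19,0.6,0,0,0,0,0,19,0.6,0,0,0,0,0,0,0.6,0,0,0,0,0,0,0,0,0,0,0,0,0,0,0,0,0,0,0,0,0,0,0,0,0,0,0,0], grip_force=100)

```text
clock: 14.05
position: [0.415, 0.3619, 0.0032]
ee_rot: [-0.0, 1.0, 0.009, 0.001]
contact_force: [-0.6, -1.3, 6.1]
width: 0.0106
```

```bash
cat > scr.py <<'E'
from plan import *
TP=np.array([.4150,.3619,.0032]);TR=down(.018)
SP=np.array([.4168,.2699,0.]);SR=Ro.from_euler('z',-1.553)
rel_p=TR.inv().apply(SP-TP); rel_R=TR.inv()*SR
BX=np.array([.5796,-.0316,.05]);BY=.0391
def tool_for(Sp,Srot):
    R=Srot*rel_R.inv(); return Sp-R.apply(rel_p),R
def seat(tip,a):  # tip in seat frame (m), nose-down a deg
    Rb=Ro.from_euler('z',BY); Rs=Rb*Ro.from_euler('y',a,degrees=True)
    return tool_for(BX+Rb.apply(tip)-Rs.apply([.1,0,0]),Rs)
def actual():
    p,R=cur(); Rs=R*rel_R; Sp=p+R.apply(rel_p); Rb=Ro.from_euler('z',BY)
    return Rb.inv().apply(Sp-BX), (Rb.inv()*Rs).as_euler('xyz',degrees=True), Rb.inv().apply(Sp+Rs.apply([.1,0,0])-BX)
E
python3 - <<'E'
from scr import *
p,R=cur()
e=plan([(p+[0,0,.15],R,0)],vmax=50)
t=seat([.06,0,.105],0); print(t[0],phi_of(t[1]))
e=plan([(*t,0)],start=e,vmax=35,wmax=7)
E
```

```text
CALL [0.0, 0.0, 0.0, 0.1, 0.0, -50.0, 0.0, 0.0, 0.0, 0.0, 0.0, -0.1, -50.0, 0.0, 0.0, 0.0, 0.0, 0.1, 0.0, -50.0, 0.0]
rows 3 end [0.415  0.3619 0.1532] [ 0.001  0.001 -1.   ]
[ 0.44768979 -0.03692298  0.1582    ] 1.6100999999999999
CALL [0.0, 0.0, -6.5, 1.8, 28.5, -0.4, 0.0, 0.0, 0.0, -6.5, -1.4, 28.6, -0.3, 0.0, 0.0, 0.0, -6.5, -4.6, 28.2, -0.4, 0.0, 0.0, 0.0, -6.6, -7.8, 27.5, -0.4, 0.0, 0.0, 0.0, -6.5, -10.9, 26.4, -0.4, 0.0, 0.0, 0.0, -6.5, -13.8, 25.0, -0.3, 0.0, 0.0, 0.0, -6.5, -16.6, 23.3, -0.4, 0.0, 0.0, 0.0, -6.5, -19.1, 21.3, -0.4, 0.0, 0.0, 0.0, -6.5, -21.4, 18.9, -0.4, 0.0, 0.1, 0.0, -6.6, -23.4, 16.4, -0.3, 0.0, 0.0, -0.1, -6.5, -25.1, 13.7, -0.4, 0.0, 0.0, 0.0, -6.5, -26.5, 10.7, -0.4, 0.0]
CALL [0.0, 0.0, -6.5, -27.6, 7.6, -0.3, 0.0, 0.0, 0.0, -6.5, -28.2, 4.4, -0.4, 0.0]
rows 14 end [ 0.4476 -0.0369  0.1582] [-0.001 -0.    -1.   ]
```

>>> drive_tool(targets=[0,0,0,0,0,-20,0,0,0,0,0,0,-40,0,0,0,0,0,0,-50,0,0,0,0,0,0,-40,0,0,0,0,0,0,0,0])

```text
clock: 14.68
position: [0.4165, 0.3632, 0.1553]
ee_rot: [-0.002, 1.0, 0.009, 0.003]
contact_force: [0.8, -0.9, -2.8]
width: 0.0105
```

>>> drive_tool(targets=[0,0,-6.5,1.8,28.5,-0.4,0,0,0,-6.5,-1.4,28.6,-0.3,0,0,0,-6.5,-4.6,28.2,-0.4,0,0,0,-6.5,-7.8,27.5,-0.4,0,0,0,-6.5,-10.9,26.4,-0.4,0,0,0,-6.5,-13.8,25,-0.4,0,0,0,-6.5,-16.6,23.3,-0.4,0,0,0,-6.5,-19.1,21.3,-0.4,0,0,0,-6.5,-21.4,18.9,-0.4,0,0,0,-6.5,-23.4,16.4,-0.4,0,0,0,-6.5,-25.1,13.7,-0.4,0,0,0,-6.5,-26.5,10.7,-0.4,0])

```text
clock: 16.18
position: [0.4401, 0.019, 0.1547]
ee_rot: [-0.002, 0.77, 0.638, -0.002]
contact_force: [0.0, 0.4, -2.1]
width: 0.0105
```

>>> drive_tool(targets=[0,0,-6.5,-27.6,7.6,0,0,0,0,-6.5,-28.2,4.4,0,0,0,0,0,0,0,0,0])

```text
clock: 16.55
position: [0.4451, -0.0384, 0.1549]
ee_rot: [-0.002, 0.696, 0.719, -0.001]
contact_force: [-0.3, 0.1, -3.0]
width: 0.0105
```

```bash
python3 - <<'E'
from scr import *
import look
print(actual())
look.look('m1',half=70,f=4,draw=False)
E
```

```text
(array([-0.04266488, -0.00202533,  0.10131418]), array([ 0.01915282,  0.2309144 , -0.38760853]), array([ 0.05733202, -0.00270183,  0.10091116]))
[ 0.4451 -0.0384  0.1549] [[-0.033, 0.999, -0.004], [0.999, 0.033, 0.0], [0.0, -0.004, -1.0]] 0.010479629700781765 16.55
side origin 272 107 f 4
top origin 278 158 f 4
```

View pics/m1_side.png

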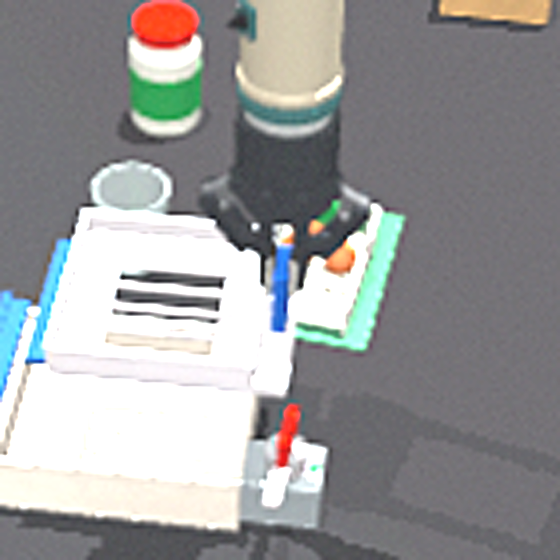

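View pics/m1_top.png

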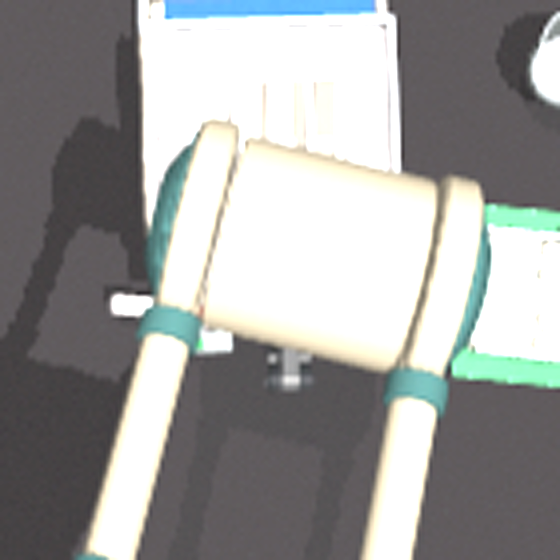

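```bash
cat >> scr.py <<'E'
def over3(c,I,Sp,Rs,key,col=(255,0,255),dz=0):
    for l in M[key]:
        q=proj(c,Rs.apply(np.array(l)+[0,0,dz])+Sp); cv2.polylines(I,[np.round(q*16).astype(int)],False,col,1,cv2.LINE_AA,4)
E
python3 - <<'E'
from scr import *
p,R=cur(); Rs=R*rel_R; Sp=p+R.apply(rel_p)
for c,(x0,y0,x1,y1) in(('side',(250,130,390,250)),('top',(290,120,440,260))):
    I=cv2.imread('pics/m1_%s_raw.png'%c); over3(c,I,Sp,Rs,'screen'); over3(c,I,BX-[0,0,.05],Ro.from_euler('z',BY),'catchbox',(0,255,0)); crop(I,x0,y0,x1,y1,5 if c=='side' else 4,'m1o_%s.png'%c)
t=seat([.07,0,.04],9)
e=plan([(*t,0,4)],vmax=30,wmax=4)
e=plan([(*seat([.07,0,.006],9),0,2)],start=e,vmax=20)
E
```

```text
CALL [2.2, 0.0, -0.1, -0.1, 3.9, 8.0, 0.0, 2.2, -0.1, -0.1, -0.1, 4.2, 7.9, 0.0, 2.2, 0.0, 0.0, 0.0, 4.5, 7.7, 0.0, 2.2, 0.0, -0.1, -0.1, 4.8, 7.5, 0.0]
rows 4 end [ 0.4605 -0.0364  0.1232] [-0.156 -0.006 -0.988]
CALL [0.0, 0.0, 0.0, 0.0, 2.7, 16.8, 0.0, 0.0, 0.0, 0.0, 0.0, 2.7, 16.7, 0.0]
rows 2 end [ 0.4606 -0.0364  0.0892] [-0.156 -0.006 -0.988]
```

View pics/m1o_side.png

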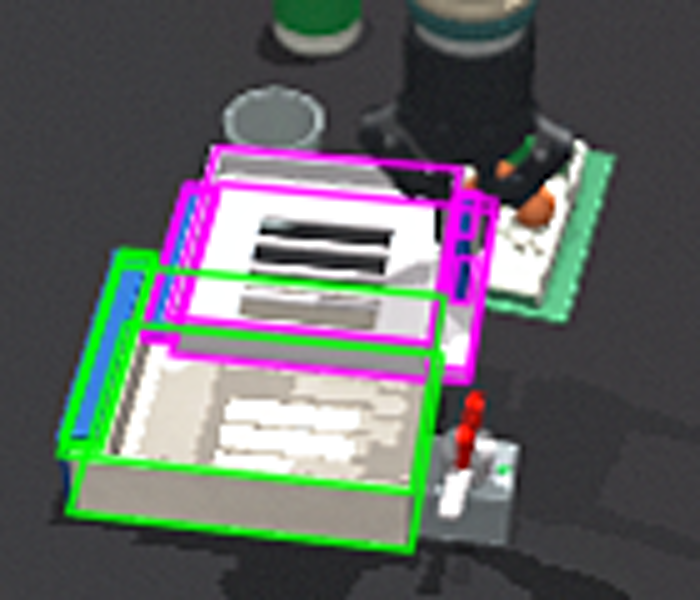

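View pics/m1o_top.png

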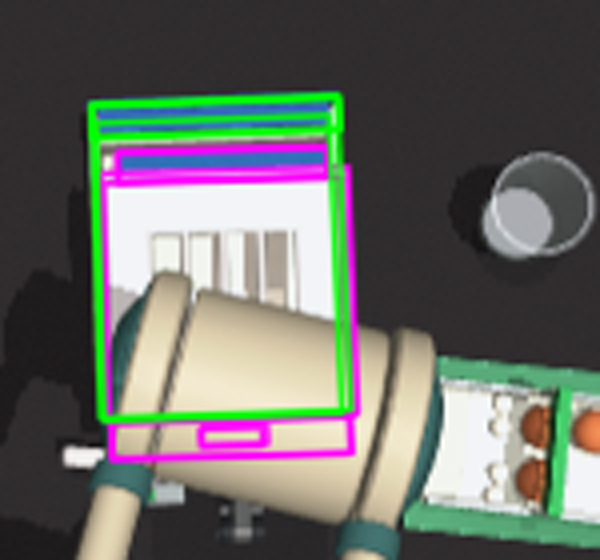

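>>> drive_tool(targets=[2.2,0,-0.1,-0.1,3.9,8,0,2.2,0,-0.1,-0.1,4.2,7.9,0,2.2,0,0,0,4.5,7.7,0,2.2,0,-0.1,-0.1,4.8,7.5,0,0,0,0,0,0,0,0,0,0,0,0,0,0,0])

```text
clock: 17.4
position: [0.4619, -0.0369, 0.1246]
ee_rot: [-0.054, 0.69, 0.719, -0.055]
contact_force: [-0.4, -1.4, -2.8]
width: 0.0104
```

```bash
python3 - <<'E'
from scr import *
print(actual(),get_state()['qpos'].round(2))
e=plan([(*seat([.07,0,.007],9),0,3)],vmax=20)
e=plan([(*seat([.085,0,.006],9),0,2)],start=e,vmax=20)
p,R=cur(); Rs=R*rel_R; Sp=p+R.apply(rel_p)
I=snap('side','m2.png')[:,:,::-1].copy();over3('side',I,Sp,Rs,'screen');over3('side',I,BX-[0,0,.05],Ro.from_euler('z',BY),'catchbox',(0,255,0));crop(I,250,130,390,250,5,'m2o.png')
E
```

```text
(array([-0.02737342, -0.00035403,  0.05724262]), array([0.02243567, 8.84434799, 0.08552359]), array([ 0.07143743, -0.00020654,  0.04186755])) [-0.2   0.26  1.74 -0.04  1.3  -0.23]
CALL [0.1, 0.0, 0.0, 0.2, 1.3, 11.4, 0.0, 0.0, 0.0, 0.1, 0.1, 1.4, 11.4, 0.0, 0.1, 0.0, 0.0, 0.2, 1.3, 11.3, 0.0]
rows 3 end [ 0.4606 -0.0364  0.0902] [-0.157 -0.006 -0.988]
CALL [0.0, 0.0, 0.0, 0.0, 7.5, -0.7, 0.0, 0.0, 0.0, 0.0, 0.0, 7.5, -0.6, 0.0]
rows 2 end [ 0.4756 -0.0358  0.0892] [-0.157 -0.006 -0.988]
```

View pics/m2o.png

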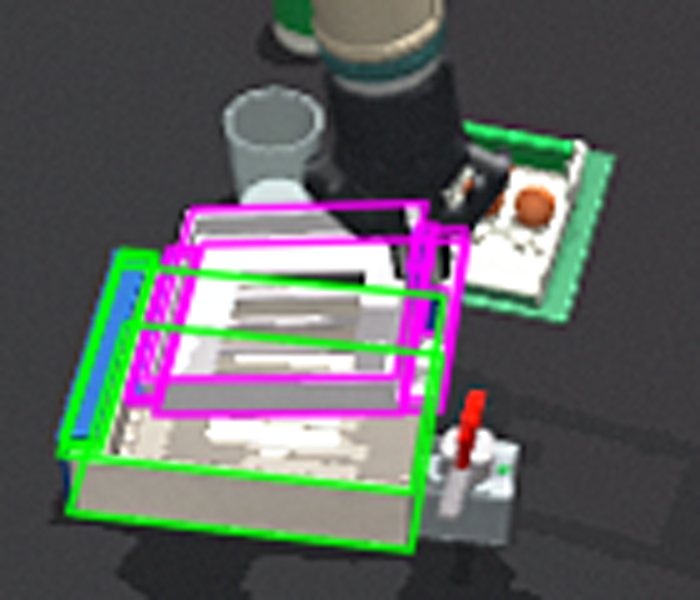

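>>> drive_tool(targets=[0,0,0,0,1.3,11.4,0,0,0,0,0,1.3,11.4,0,0,0,0,0,1.3,11.4,0,0,0,0,0,0,0,0,0,0,0,0,7.5,-0.7,0,0,0,0,0,7.5,-0.7,0,0,0,0,0,0,0,0])

```text
clock: 18.32
position: [0.4771, -0.0365, 0.0896]
ee_rot: [-0.053, 0.691, 0.719, -0.055]
contact_force: [0.1, -0.3, -2.5]
width: 0.0102
```

```bash
python3 - <<'E'
from scr import *
print(actual(),get_state()['contact_force'].round(1))
e=plan([(*seat([.0985,0,.0045],9),0,3)],vmax=20)
e=plan([(*seat([.0985,0,.003],5),0,4)],start=e,vmax=20)
p,R=cur(); Rs=R*rel_R; Sp=p+R.apply(rel_p)
I=snap('side','m3.png')[:,:,::-1].copy();crop(I,250,130,390,250,5,'m3o.png')
I=snap('top','m3t.png')[:,:,::-1].copy();crop(I,300,130,390,250,5,'m3t.png')
E
```

```text
(array([-0.01211086, -0.00059644,  0.02248619]), array([-4.47757755e-03,  8.71613119e+00,  8.71746642e-02]), array([ 0.08673415, -0.00044604,  0.00733228])) [ 0.1 -0.3 -2.5]
CALL [0.1, 0.0, 0.0, 0.2, 4.0, 0.0, 0.0, 0.1, 0.0, 0.1, 0.3, 4.1, 0.0, 0.0, 0.1, 0.0, 0.0, 0.2, 4.0, 0.0, 0.0]
rows 3 end [ 0.4891 -0.0353  0.0877] [-0.157 -0.006 -0.988]
CALL [-1.0, 0.0, 0.0, 0.0, 0.1, 3.7, 0.0, -1.0, 0.0, 0.0, 0.0, 0.1, 3.8, 0.0, -1.0, 0.0, 0.0, 0.0, 0.0, 3.7, 0.0, -1.0, 0.0, 0.0, 0.0, -0.1, 3.7, 0.0]
rows 4 end [ 0.4872 -0.0354  0.073 ] [-0.087 -0.004 -0.996]
```

View pics/m3o.png

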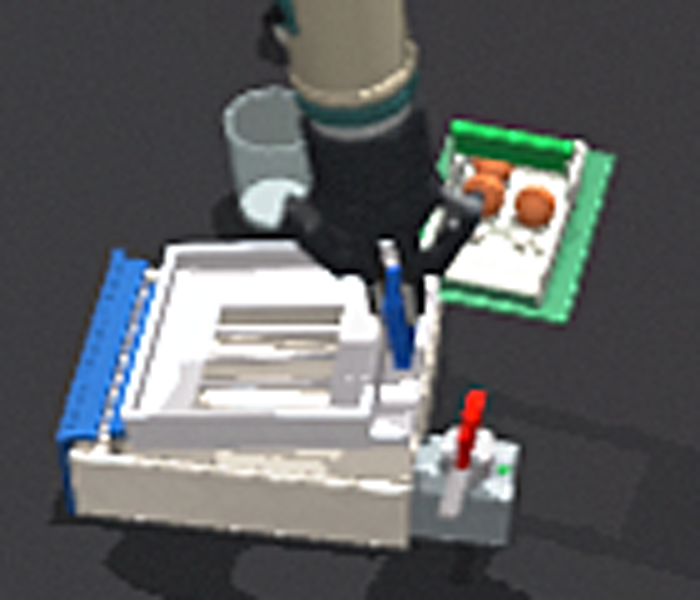

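View pics/m3t.png

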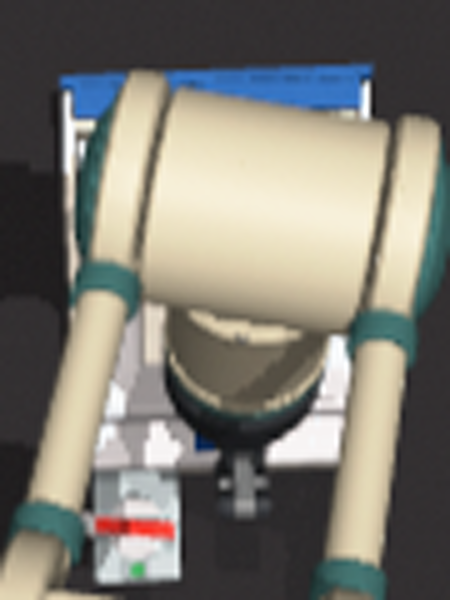

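Good approach, no contact yet. Slide under the lip and start lowering.

>>> drive_tool(targets=[0,0,0,0.2,4,0,0,0,0,0,0.2,4,0,0,0,0,0,0.2,3.5,0,0,0,0,0,0,0,0,0])

```text
clock: 18.92
position: [0.4874, -0.0353, 0.0876]
ee_rot: [-0.053, 0.691, 0.719, -0.055]
contact_force: [-0.2, 1.2, -2.6]
width: 0.0107
```

>>> drive_tool(targets=[-1,0,0,0,0,3.7,0,-1,0,0,0,0,3.7,0,-1,0,0,0,0,3.7,0,-1,0,0,0,0,3.7,0,0,0,0,0,0,0,0])

```text
clock: 19.55
position: [0.4843, -0.0353, 0.0727]
ee_rot: [-0.029, 0.692, 0.721, -0.03]
contact_force: [-0.3, 0.6, -2.6]
width: 0.0104
```

```bash
python3 - <<'E'
from scr import *
print(actual(),get_state()['contact_force'].round(1))
e=plan([(*seat([.099,0,.001],1),0,4)],vmax=20)
e=plan([(*seat([.099,0,-.001],0),0,2)],start=e,vmax=20)
I=snap('side','m4.png')[:,:,::-1].copy();crop(I,250,130,390,250,5,'m4o.png')
E
```

```text
(array([-0.00396569,  0.00026723,  0.01179744]), array([0.02691677, 4.83813432, 0.06160172]), array([0.09567795, 0.00037436, 0.00336334])) [-0.3  0.6 -2.6]
CALL [-1.0, 0.0, 0.0, 0.0, 0.9, 3.7, 0.0, -0.9, 0.0, 0.0, -0.1, 0.9, 3.8, 0.0, -1.0, 0.0, 0.0, 0.0, 0.8, 3.7, 0.0, -0.9, 0.0, 0.1, -0.1, 0.7, 3.8, 0.0]
rows 4 end [ 0.4867 -0.0354  0.0576] [-0.018 -0.    -1.   ]
CALL [-0.5, 0.0, 0.0, 0.0, 0.0, 2.7, 0.0, -0.5, 0.0, 0.0, 0.0, 0.0, 2.7, 0.0]
rows 2 end [ 0.4866 -0.0354  0.0522] [-0.001  0.    -1.   ]
```

View pics/m4o.png

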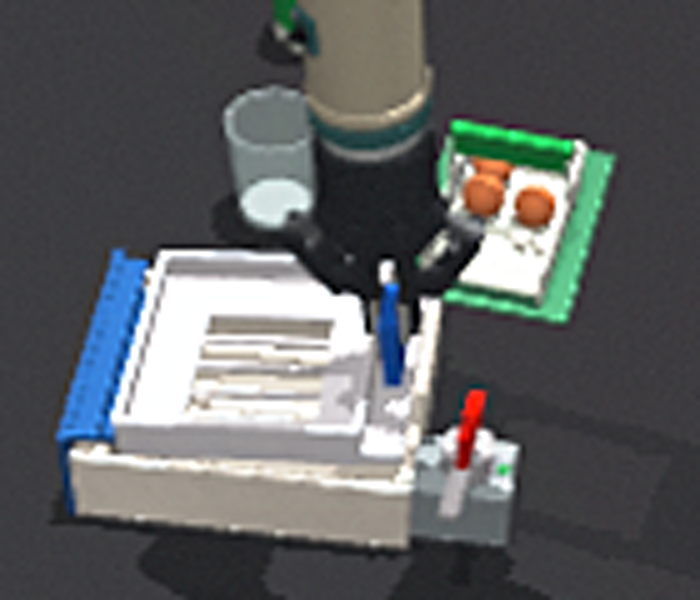

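>>> drive_tool(targets=[0,0,0,0,3.4,0,0,-1,0,0,0,0,3.7,0,-1,0,0,0,0,3.7,0,-1,0,0,0,0,3.7,0,-0.9,0,0,0,0,3.7,0,0,0,0,0,0,0,0])

```text
clock: 20.35
position: [0.4868, -0.0352, 0.0576]
ee_rot: [-0.006, 0.693, 0.721, -0.006]
contact_force: [-0.3, -0.3, -3.4]
width: 0.0104
```

>>> drive_tool(targets=[-0.5,0,0,0,0,2.7,0,-0.4,0,0,0,0,2.5,0,0,0,0,0,0,0,0])

```text
clock: 20.72
position: [0.4881, -0.0354, 0.0532]
ee_rot: [0.0, 0.693, 0.721, 0.0]
contact_force: [-1.0, -0.1, 2.4]
width: 0.0107
```

```bash
python3 - <<'E'
from scr import *
print(actual(),get_state()['contact_force'].round(1))
p,R=cur(); Rs=R*rel_R; Sp=p+R.apply(rel_p)
I=snap('side','m5.png')[:,:,::-1].copy();J=I.copy();crop(I,250,150,390,250,5,'m5o.png')
E
```

```text
(array([4.00249353e-04, 9.14077859e-05, 1.52952322e-04]), array([ 0.00281415, -0.07056025,  0.06947265]), array([0.1004001 , 0.00021266, 0.0002761 ])) [-1.  -0.1  2.4]
```

View pics/m5o.png

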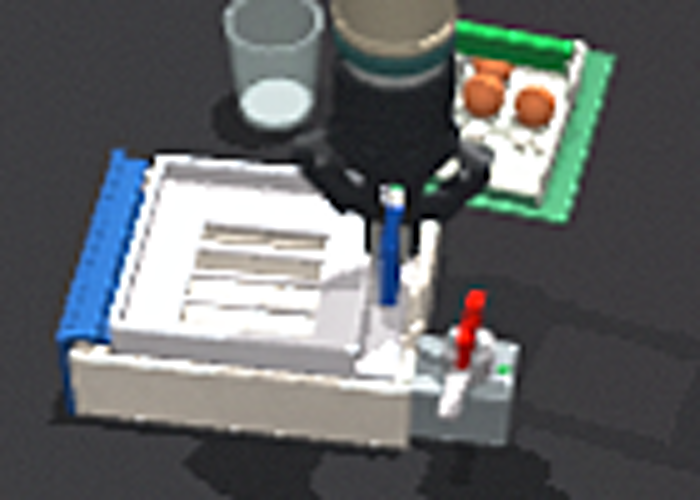

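>>> drive_tool(targets=[0,0,0,0,0,0,0.4,0,0,0,0,0,0,0.4,0,0,0,0,0,0,0.4,0,0,0,0,0,-30,0.4,0,0,0,0,0,-60,0.6,0,0,0,0,0,0,0.6])

```text
clock: 21.52
position: [0.4915, -0.0361, 0.1471]
ee_rot: [0.004, 0.693, 0.721, 0.003]
contact_force: [0.6, -0.0, -0.2]
width: 0.0512
```

```bash
python3 - <<'E'
from scr import *
w=W([*BX[:2],BY],[[-.15,.055,0]])[0];print(w)
e=plan([((w[0],w[1],.14),down(1.61),.5,2),((w[0],w[1],.08),down(1.61),.5,2)])
I=snap('side','m6.png')[:,:,::-1].copy();over3('side',I,BX,Ro.from_euler('z',BY),'screen');crop(I,250,150,390,250,5,'m6o.png')
E
```

```text
[0.42756469 0.01749446 0.        ]
CALL [0.3, 0.1, 0.0, 28.1, -30.9, 3.2, 0.5, 0.3, 0.0, 0.1, 28.1, -30.9, 3.4, 0.5, 0.0, 0.0, 0.0, 0.0, 0.0, 30.0, 0.5, 0.0, 0.0, 0.0, 0.0, 0.0, 30.0, 0.5]
rows 4 end [0.4276 0.0175 0.08  ] [-0.    -0.001 -1.   ]
```

View pics/m6o.png

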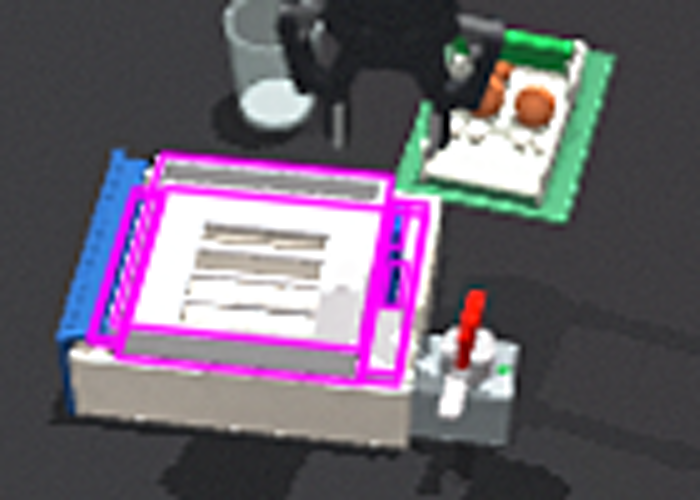

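>>> drive_tool(targets=[0,0,0,28,-31,0,0.5,0,0,0,28,-31,0,0.5,0,0,0,0,0,30,0.5,0,0,0,0,0,30,0.5,0,0,0,0,0,0,0.5])

```text
clock: 22.2
position: [0.42, 0.0186, 0.08]
ee_rot: [-0.003, 0.693, 0.721, -0.002]
contact_force: [-0.6, -0.5, 0.5]
width: 0.0427
```

```bash
python3 - <<'E'
from scr import *
w=W([*BX[:2],BY],[[-.15,.055,.09]])[0]
p,R=cur();print(p,phi_of(R))
e=plan([((w[0],w[1],.038),down(1.61),.5,2)])
I=snap('side','m7.png')[:,:,::-1].copy()
for z in(.069,.097):
    q=proj('side',W([w[0],w[1],BY],[[0,-.022,z],[0,.022,z]]));cv2.polylines(I,[np.round(q*16).astype(int)],False,(255,0,255),1,cv2.LINE_AA,4)
crop(I,300,150,390,240,6,'m7o.png')
E
```

```text
[0.42002191 0.018647   0.08002571] 1.611577902729202
CALL [-0.2, 0.0, 0.0, -0.8, 3.9, 21.0, 0.5, -0.2, -0.1, 0.1, -0.7, 3.8, 21.0, 0.5]
rows 2 end [0.4275 0.0175 0.038 ] [-0.001 -0.    -1.   ]
```

View pics/m7o.png

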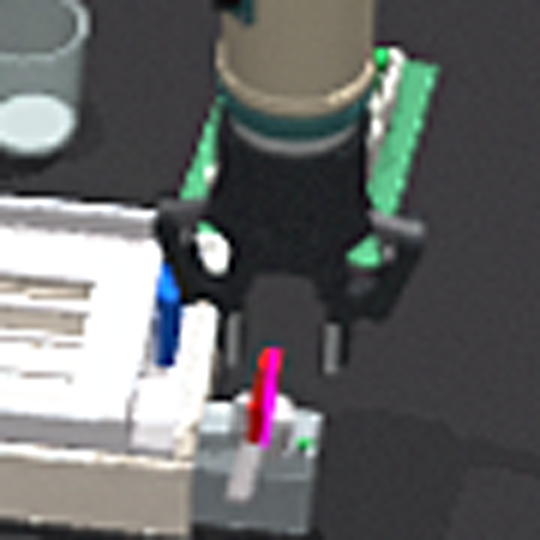

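>>> drive_tool(targets=[0,0,0,-1,8.5,0,0.5,0,0,0,0,0,21,0.5,0,0,0,0,0,21,0.5,0,0,0,0,0,0,0,0,0,0,0,0,0,0,0,0,0,0,0,0,0,0,0,0,0,0,0,0], grip_force=50)

```text
clock: 23.12
position: [0.4291, 0.0167, 0.0414]
ee_rot: [-0.001, 0.692, 0.722, -0.002]
contact_force: [-6.3, -4.0, 1.8]
width: 0.008
```

```bash
python3 look.py w1
```

```text
[0.4291 0.0167 0.0414] [[-0.042, 0.999, -0.005], [0.999, 0.042, -0.001], [-0.001, -0.005, -1.0]] 0.008038177064133291 23.125
side origin 283 155 f 5
top origin 267 175 f 5
```

View pics/w1_side.png

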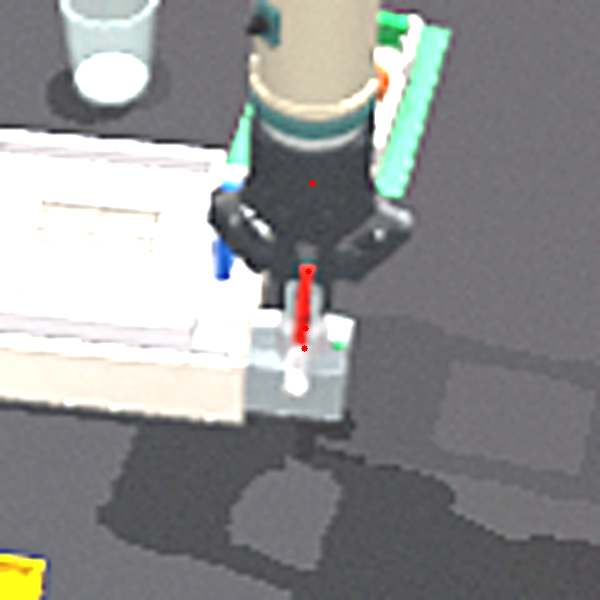

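>>> drive_tool(targets=[0,0,7,0,-0.5,0,0,0,0,7,0,0,0,0,0,0,7,0,0,0,0,0,0,7,0,0,0,0,0,0,7,0,0,0,0,0,0,7,0,0,0,0,0,0,7,0,0,0,0,0,0,7,0,0,0,0,0,0,7,0,0,0,0,0,0,7,0,0,0,0,0,0,7,0,0,0,0,0,0,7,0,0,0,0])

```text
clock: 24.72
position: [0.4283, 0.0174, 0.0413]
ee_rot: [-0.0, 0.997, 0.071, -0.003]
contact_force: [-6.6, -0.8, 2.4]
width: 0.0076
```

>>> drive_tool(targets=[0,0,5,0,0,0,0,0,0,0.5,0,0,0,0,0,0,0,0,0,0,0,0,0,0,0,0,0,0])

```text
clock: 25.22
position: [0.4283, 0.0175, 0.0413]
ee_rot: [-0.0, 1.0, 0.025, -0.003]
contact_force: [-5.1, -0.3, 1.8]
width: 0.0082
```

```bash
python3 -c "
from h import *
s=get_state();print(s['contact_force'],s['moment'],s['qpos'])"; python3 look.py w2
```

```text
[-5.0611233  -0.32988755  1.81360239] [-0.16357627  0.90927685  0.06301391] [-1.21317938e-01  2.17991485e-01  2.03393558e+00 -7.30866301e-04
  8.95360644e-01  1.40015718e+00]
[0.4283 0.0175 0.0413] [[0.999, 0.05, -0.006], [0.05, -0.999, 0.0], [-0.006, -0.0, -1.0]] 0.008211904255165528 25.225
side origin 284 156 f 5
top origin 267 175 f 5
```

View pics/w2_side.png

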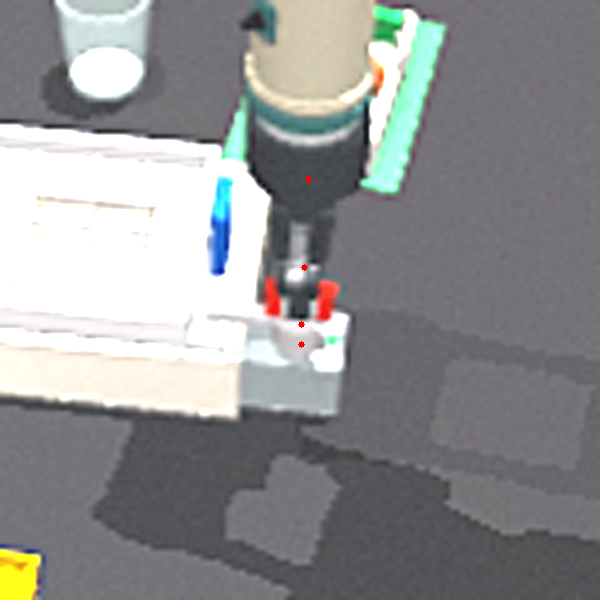

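>>> drive_tool(targets=[0,0,1.5,0,0,0,0,0,0,0,0,0,0,0,0,0,0,0,0,0,0.4,0,0,0,0,0,0,0.4,0,0,0,0,0,0,0.4,0,0,0,0,0,-20,0.4,0,0,0,0,0,-50,0.4,0,0,0,0,0,-40,0.4,0,0,1,-27,45,0,0.5,0,0,1,-27,45,0,0.5,0,0,1,-10,45,0,0.5,0,0,0,0,0,0,0.5])

```text
clock: 26.82
position: [0.3682, -0.1209, 0.1511]
ee_rot: [0.001, 1.0, -0.017, 0.001]
contact_force: [-0.4, 0.6, 0.8]
width: 0.0424
```

```bash
python3 - <<'E'
from scr import *
p,R=cur();print(p,phi_of(R))
I=snap('side','n1.png')[:,:,::-1].copy();crop(I,250,120,390,240,5,'n1s.png')
I=snap('top','n1t.png')[:,:,::-1].copy();P=json.load(open('P.json'));overlay('top',I,{'scoop':P['scoop'],'mat':P['mat'],'tray':P['tray']});crop(I,220,140,470,270,3.1,'n1t.png')
E
```

```text
[ 0.36817704 -0.12089699  0.15113938] -0.03453946255566517
```

View pics/n1s.png

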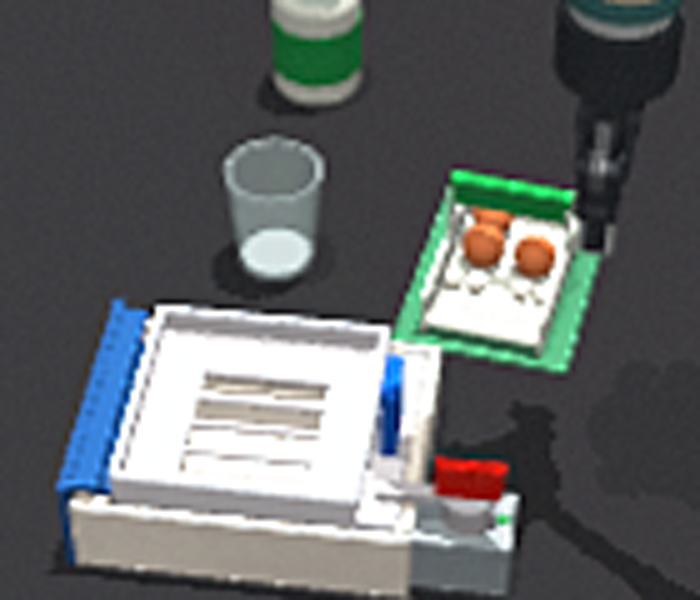

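View pics/n1t.png

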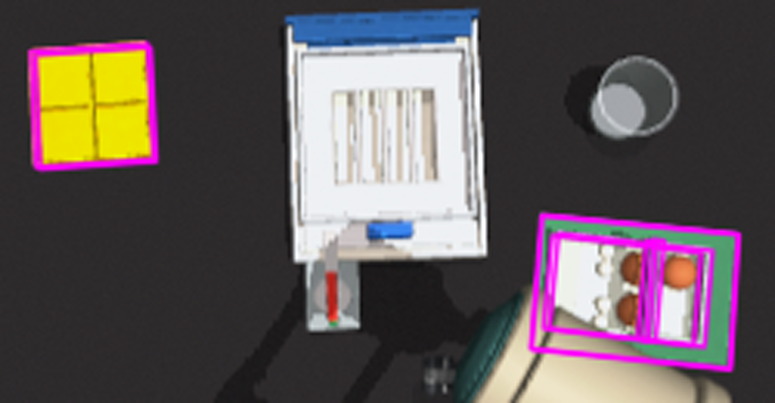

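```bash
python3 - <<'E'
from scr import *
P=json.load(open('P.json'))['scoop']; R=down(P[2]-np.pi/2); print(P,P[2]-np.pi/2)
e=plan([((P[0],P[1],.11),R,.4,3),((P[0],P[1],.075),R,.4,1)])
E
```

```text
[0.4375492424310597, -0.2695581785711027, 1.4646142201656684] -0.10618210662922811
CALL [0.0, 0.0, 1.4, 24.6, 49.7, 13.6, 0.4, 0.0, 0.0, 1.5, 25.8, 49.1, 13.6, 0.4, 0.0, 0.0, 1.4, 27.1, 48.3, 13.5, 0.4, 0.0, 0.0, 0.0, -0.1, 0.1, 35.0, 0.4]
rows 4 end [ 0.4375 -0.2696  0.075 ] [ 0.001  0.001 -1.   ]
```

>>> drive_tool(targets=[0,0,1.4,24.6,49.7,13.6,0.4,0,0,1.4,25.8,49.1,13.6,0.4,0,0,1.4,27,48.3,13.6,0.4,0,0,0,0,0,35,0.4,0,0,0,0,0,0,0.4,0,0,0,0,0,0,0.4])

```text
clock: 27.68
position: [0.4383, -0.2682, 0.0755]
ee_rot: [-0.0, 0.999, -0.05, 0.0]
contact_force: [-0.1, 0.1, 0.3]
width: 0.0343
```

```bash
python3 - <<'E'
from scr import *
p,R=cur();print(p,phi_of(R),get_state()['width'])
P=json.load(open('P.json'))['scoop'];e=plan([((P[0],P[1],.024),down(P[2]-np.pi/2),.4,2)])
I=snap('side','n2.png')[:,:,::-1].copy();crop(I,300,110,400,210,6,'n2s.png')
E
```

```text
[ 0.43831723 -0.26815915  0.0754838 ] -0.10073533859074553 0.034256133888860466
CALL [0.0, 0.0, 0.2, -0.3, 0.7, 25.7, 0.4, 0.0, 0.0, 0.1, -0.3, 0.8, 25.8, 0.4]
rows 2 end [ 0.4376 -0.2696  0.024 ] [ 0.  0. -1.]
```

View pics/n2s.png

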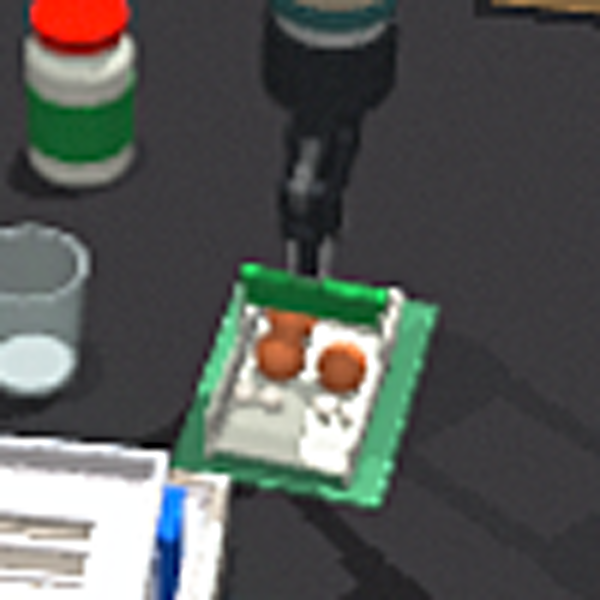

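>>> drive_tool(targets=[0,0,0.2,-0.4,1.2,25.7,0.4,0,0,0,0,0,25.7,0.4,0,0,0,0,0,0,0.4,0,0,0,0,0,0,0,0,0,0,0,0,0,0,0,0,0,0,0,0,0,0,0,0,0,0,0,0], grip_force=90)

```text
clock: 28.6
position: [0.4383, -0.2703, 0.0253]
ee_rot: [0.0, 0.999, -0.053, 0.001]
contact_force: [-0.3, 3.1, 7.2]
width: 0.0083
```

>>> drive_tool(targets=[0,0,0,0,0,-15,0,0,0,0,0,0,-30,0,0,0,0,0,0,-40,0,0,0,0,0,0,-40,0,0,0,0,0,0,-15,0,0,0,0,0,0,0,0])

```text
clock: 29.35
position: [0.4373, -0.2707, 0.1641]
ee_rot: [0.0, 0.999, -0.053, 0.001]
contact_force: [-0.1, 0.4, -4.2]
width: 0.0089
```

```bash
cat > pour.py <<'E'
from scr import *
sP=np.array([.4375,-.2703,.003]); sY=1.4646
tP=np.array([.4383,-.2703,.0253]);tR=down(-.106)
r_p=tR.inv().apply(sP-tP); r_R=tR.inv()*Ro.from_euler('z',sY)
def tool_s(Sp,Rs):
    R=Rs*r_R.inv(); return Sp-R.apply(r_p),R
def pour(spout,a,yaw=np.pi/2+BY): # spout in seat frame, nose-down a
    Rb=Ro.from_euler('z',BY); Rs=Ro.from_euler('z',yaw)*Ro.from_euler('y',a,degrees=True)
    return tool_s(BX+Rb.apply(spout)-Rs.apply([.081,0,.010]),Rs)
def scoop_now():
    p,R=cur(); return p+R.apply(r_p), R*r_R
E
python3 - <<'E'
from pour import *
print('beaker',back('top',[(419,175.5)],0.))
Sp,Rs=scoop_now();print(Sp,Rs.as_euler('zyx',degrees=True))
for c,b in(('side',(280,80,400,200)),('top',(360,150,500,270))):
    I=snap(c,'k1%s.png'%c)[:,:,::-1].copy();over3(c,I,Sp,Rs,'scoop',dz=-.003);crop(I,*b,5,'k1%s.png'%c)
for sp,a in(((0,-.045,.13),0),((0,-.045,.075),15),((0,-.045,.04),30),((0,-.045,.04),42)):
    t=pour(sp,a);print(t[0].round(3),t[1].apply([0,0,1]).round(2))
E
```

```text
beaker [[ 0.61397054 -0.26044565  0.        ]]
[ 0.43651164 -0.27075147  0.14181819] [ 8.39088273e+01 -7.14973439e-02 -5.86037654e-02]
[ 0.585 -0.157  0.192] [ 0.  0. -1.]
[ 0.585 -0.151  0.158] [ 0.01 -0.26 -0.97]
[ 0.585 -0.14   0.141] [ 0.02 -0.5  -0.87]
[ 0.584 -0.128  0.153] [ 0.03 -0.67 -0.74]
```

View pics/k1side.png

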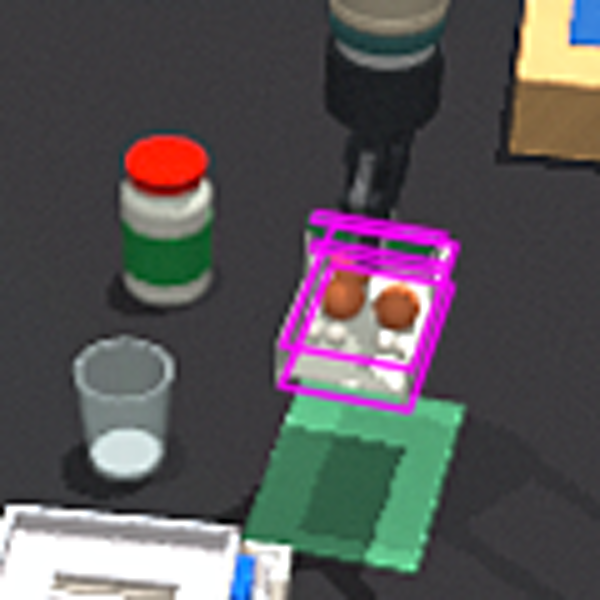

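View pics/k1top.png

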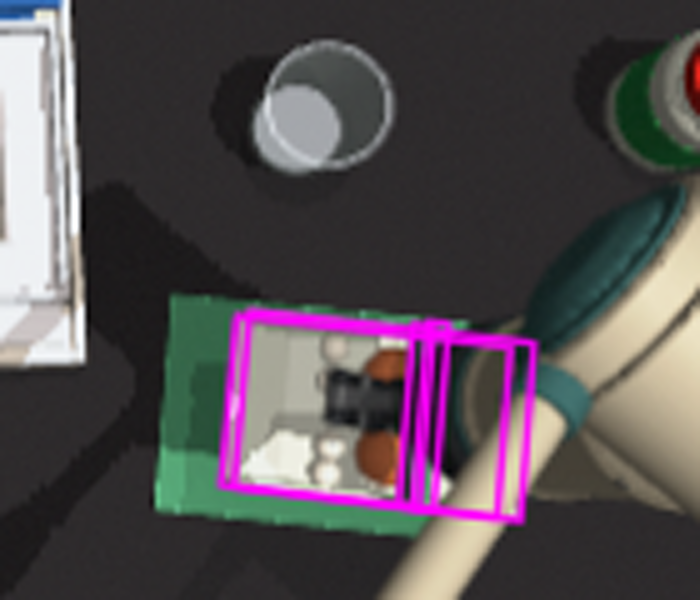

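```bash
python3 - <<'E'
from pour import *
p,R=cur(); t=pour((0,-.045,.13),0)
e=(p,R)
R2=t[1]; d=t[0]-p; rv=(R.inv()*R2).as_rotvec()
for f,n in((.04,1),(.12,1),(.88,7),(.96,1),(1,1)):
    e=plan([(p+d*f,R*Ro.from_rotvec(rv*f),0,n)],start=e)
E
```

```text
CALL [0.0, 0.0, -0.3, 5.5, -5.1, -1.2, 0.0]
rows 1 end [ 0.4421 -0.2652  0.1632] [-0.002  0.002 -1.   ]
CALL [0.0, 0.0, -0.7, 10.9, -10.1, -2.5, 0.0]
rows 1 end [ 0.4539 -0.2562  0.1656] [-0.002  0.002 -1.   ]
CALL [0.0, 0.0, -0.9, 15.1, -13.6, -3.3, 0.0, 0.0, 0.0, -0.9, 15.2, -13.3, -3.3, 0.0, 0.0, 0.1, -0.9, 15.5, -13.1, -3.3, 0.0, -0.1, 0.0, -0.9, 15.7, -12.9, -3.3, 0.0, 0.0, 0.0, -0.9, 15.9, -12.6, -3.3, 0.0, 0.0, 0.0, -0.9, 16.1, -12.4, -3.3, 0.0, 0.0, 0.0, -0.9, 16.2, -12.1, -3.3, 0.0]
rows 7 end [ 0.5674 -0.1709  0.1887] [-0.001  0.    -1.   ]
CALL [0.0, 0.0, -0.7, 12.2, -8.7, -2.4, 0.0]
rows 1 end [ 0.5794 -0.1619  0.1911] [-0.001  0.    -1.   ]
CALL [0.0, 0.0, -0.3, 6.1, -4.3, -1.2, 0.0]
rows 1 end [ 0.5853 -0.1574  0.1923] [-0.001  0.    -1.   ]
```

>>> drive_tool(targets=[0,0,-0.3,5.5,-5.1,-1.2,0,0,0,-0.7,10.9,-10.1,-2.5,0,0,0,-0.9,15.1,-13.6,-3.3,0,0,0,-0.9,15.2,-13.3,-3.3,0,0,0,-0.9,15.5,-13.1,-3.3,0,0,0,-0.9,15.7,-12.9,-3.3,0,0,0,-0.9,15.9,-12.6,-3.3,0,0,0,-0.9,16.1,-12.4,-3.3,0,0,0,-0.9,16.2,-12.1,-3.3,0,0,0,-0.7,12.2,-8.7,-2.4,0,0,0,-0.3,6.1,-4.3,-1.2,0,0,0,0,0,0,0,0])

```text
clock: 30.95
position: [0.5865, -0.158, 0.1938]
ee_rot: [-0.0, 1.0, 0.02, -0.0]
contact_force: [-1.1, 0.5, -3.9]
width: 0.0089
```

```bash
python3 - <<'E'
from pour import *
Sp,Rs=scoop_now();print(Sp,Rs.as_euler('zyx',degrees=True),get_state()['qpos'].round(2))
for c,b in(('side',(260,80,400,220)),('top',(290,120,430,250))):
    I=snap(c,'k2%s.png'%c)[:,:,::-1].copy();over3(c,I,Sp,Rs,'scoop',dz=-.003);crop(I,*b,4.2,'k2%s.png'%c)
e=plan([(*pour((0,-.045,.075),14),0,6)])
e=plan([(*pour((0,-.045,.05),20),0,6)],start=e)
E
```

```text
[ 0.58570623 -0.15806893  0.17145242] [9.22445613e+01 2.61553290e-02 6.24758747e-03] [-0.38  0.33  1.44 -0.    1.38  1.15]
CALL [-2.3, 0.0, 0.0, -0.1, -1.1, 6.2, 0.0, -2.4, 0.0, 0.0, 0.0, -1.3, 6.1, 0.0, -2.3, 0.0, 0.0, -0.1, -1.6, 6.1, 0.0, -2.3, 0.0, 0.0, -0.1, -1.8, 6.1, 0.0, -2.4, 0.1, 0.0, 0.0, -2.0, 5.9, 0.0, -2.3, 0.0, 0.0, -0.1, -2.3, 5.9, 0.0]
rows 6 end [ 0.5851 -0.152   0.1565] [ 0.01  -0.242 -0.97 ]
CALL [-1.0, 0.0, 0.0, 0.0, -1.3, 2.6, 0.0, -1.0, 0.0, 0.0, 0.0, -1.3, 2.7, 0.0, -1.0, 0.0, 0.0, 0.0, -1.4, 2.5, 0.0, -1.0, 0.0, 0.0, 0.0, -1.5, 2.6, 0.0, -1.0, 0.0, 0.0, 0.0, -1.5, 2.5, 0.0, -1.0, 0.0, 0.0, 0.0, -1.5, 2.6, 0.0]
rows 6 end [ 0.585  -0.1483  0.1392] [ 0.014 -0.342 -0.94 ]
```

View pics/k2side.png

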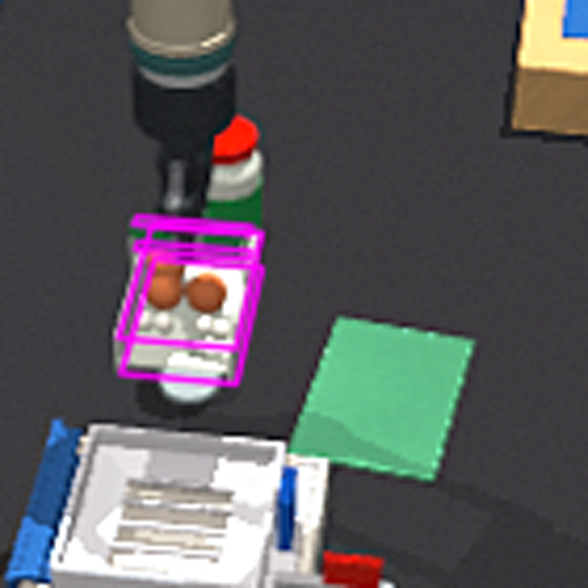

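View pics/k2top.png

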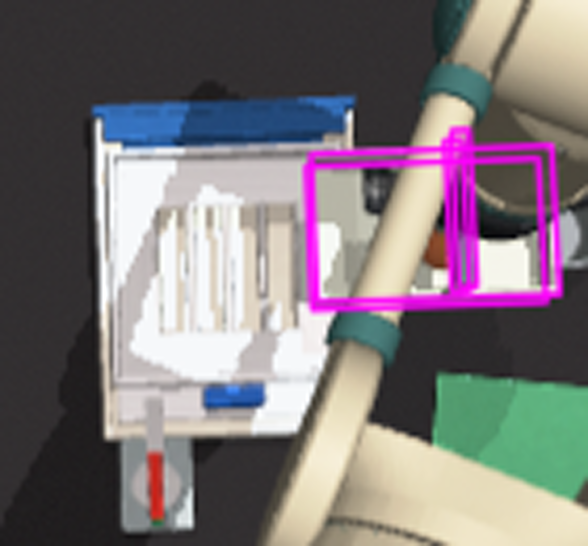

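>>> drive_tool(targets=[-2.3,0,0,-0.1,-1.1,6.2,0,-2.4,0,0,0,-1.3,6.1,0,-2.3,0,0,-0.1,-1.6,6.1,0,-2.3,0,0,-0.1,-1.8,6.1,0,-2.4,0,0,0,-2,5.9,0,-2.3,0,0,0,-2.3,5.9,0])

```text
clock: 31.8
position: [0.585, -0.152, 0.1565]
ee_rot: [0.122, 0.992, 0.019, 0.002]
contact_force: [0.3, 0.3, -3.8]
width: 0.0087
```

>>> drive_tool(targets=[-1,0,0,0,-1.3,2.6,0,-1,0,0,0,-1.3,2.6,0,-1,0,0,0,-1.4,2.6,0,-1,0,0,0,-1.5,2.6,0,-1,0,0,0,-1.5,2.6,0,-1,0,0,0,-1.5,2.6,0,0,0,0,0,0,0,0])

```text
clock: 32.67
position: [0.5854, -0.1475, 0.1387]
ee_rot: [0.173, 0.985, 0.02, 0.003]
contact_force: [0.6, -0.5, -3.0]
width: 0.0086
```

```bash
python3 - <<'E'
from pour import *
Sp,Rs=scoop_now();print(Sp,Rs.as_euler('zyx',degrees=True),get_state()['qpos'].round(2)); print('spout',Ro.from_euler('z',-BY).apply(Sp+Rs.apply([.081,0,.01])-BX))
for c,b in(('side',(250,100,390,240)),):
    I=snap(c,'k3%s.png'%c)[:,:,::-1].copy();over3(c,I,Sp,Rs,'scoop',dz=-.003);crop(I,*b,4.2,'k3%s.png'%c)
e=plan([(*pour((0,-.045,.045),24),0,8)])
e=plan([(*pour((0,-.045,.042),30),0,8)],start=e)
e=plan([(*pour((0,-.045,.042),42),0,8)],start=e)
E
```

```text
[ 0.58487766 -0.15519579  0.11780397] [ 92.14012094  -0.71772191 -19.96712549] [-0.14  0.34  1.62 -0.38  1.14  1.54]
spout [ 0.00040168 -0.04416576  0.04952584]
CALL [-0.5, 0.0, 0.0, -0.1, -0.3, -0.1, 0.0, -0.5, 0.0, 0.0, -0.1, -0.3, -0.1, 0.0, -0.5, 0.0, 0.0, -0.1, -0.2, -0.1, 0.0, -0.5, 0.0, 0.0, -0.1, -0.3, -0.1, 0.0, -0.5, 0.0, 0.0, 0.0, -0.3, -0.2, 0.0, -0.5, 0.0, 0.0, -0.1, -0.3, -0.1, 0.0, -0.5, 0.0, 0.0, -0.1, -0.2, -0.1, 0.0, -0.5, 0.0, 0.0, -0.1, -0.3, -0.1, 0.0]
rows 8 end [ 0.5849 -0.1454  0.1391] [ 0.016 -0.406 -0.914]
CALL [-0.8, 0.0, 0.0, 0.0, -0.4, -0.7, 0.0, -0.7, 0.0, 0.0, 0.0, -0.3, -0.7, 0.0, -0.8, 0.0, 0.0, 0.0, -0.4, -0.7, 0.0, -0.7, 0.0, 0.0, 0.0, -0.3, -0.8, 0.0, -0.8, 0.0, 0.0, 0.0, -0.3, -0.7, 0.0, -0.7, 0.0, 0.0, 0.0, -0.4, -0.7, 0.0, -0.8, 0.0, 0.0, 0.0, -0.3, -0.8, 0.0, -0.7, 0.0, 0.0, 0.0, -0.3, -0.7, 0.0]
rows 8 end [ 0.5847 -0.1404  0.1431] [ 0.019 -0.499 -0.866]
CALL [-1.5, 0.0, 0.0, 0.0, -0.5, -2.1, 0.0, -1.5, 0.0, 0.0, 0.0, -0.5, -2.1, 0.0, -1.5, 0.0, 0.0, 0.0, -0.5, -2.0, 0.0, -1.5, 0.0, 0.0, 0.0, -0.3, -2.2, 0.0, -1.5, 0.0, 0.0, 0.0, -0.3, -2.1, 0.0, -1.5, 0.0, 0.0, 0.0, -0.3, -2.1, 0.0, -1.5, 0.0, 0.0, 0.0, -0.2, -2.1, 0.0, -1.5, 0.0, 0.0, 0.0, -0.2, -2.2, 0.0]
rows 8 end [ 0.5842 -0.1283  0.1553] [ 0.026 -0.668 -0.743]
```

View pics/k3side.png

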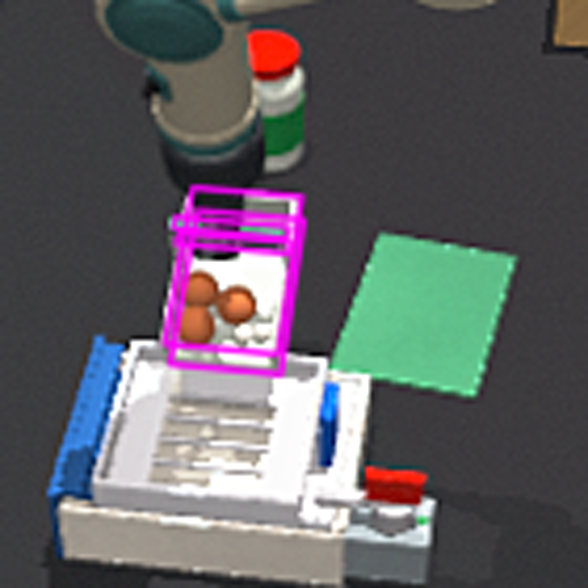

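>>> drive_tool(targets=[-0.5,0,0,-0.1,-0.3,-0.1,0,-0.5,0,0,-0.1,-0.3,-0.1,0,-0.5,0,0,-0.1,-0.3,-0.1,0,-0.5,0,0,-0.1,-0.3,-0.1,0,-0.5,0,0,0,-0.3,-0.1,0,-0.5,0,0,0,-0.3,-0.1,0,-0.5,0,0,0,-0.3,-0.1,0,-0.5,0,0,0,-0.3,-0.1,0])

```text
clock: 33.72
position: [0.5852, -0.1455, 0.1392]
ee_rot: [0.208, 0.978, 0.019, 0.004]
contact_force: [-0.6, 0.3, -3.7]
width: 0.0086
```

>>> drive_tool(targets=[-0.75,0,0,0,-0.4,-0.7,0,-0.75,0,0,0,-0.4,-0.7,0,-0.75,0,0,0,-0.4,-0.7,0,-0.75,0,0,0,-0.3,-0.7,0,-0.75,0,0,0,-0.3,-0.7,0,-0.75,0,0,0,-0.3,-0.7,0,-0.75,0,0,0,-0.3,-0.8,0,-0.75,0,0,0,-0.3,-0.8,0])

```text
clock: 34.72
position: [0.585, -0.1405, 0.1432]
ee_rot: [0.259, 0.966, 0.019, 0.005]
contact_force: [-0.5, 0.9, -1.8]
width: 0.0086
```

```bash
python3 - <<'E'
from pour import *
Sp,Rs=scoop_now();print('spout',Ro.from_euler('z',-BY).apply(Sp+Rs.apply([.081,0,.01])-BX),Rs.as_euler('zyx',degrees=True))
for c,b in(('side',(250,100,390,240)),('top',(290,120,430,250))):
    I=snap(c,'k4%s.png'%c)[:,:,::-1].copy();crop(I,*b,4.2,'k4%s.png'%c)
E
```

```text
spout [ 0.00041627 -0.04511712  0.04203215] [ 91.91438724  -1.12127055 -30.01604815]
```

View pics/k4side.png

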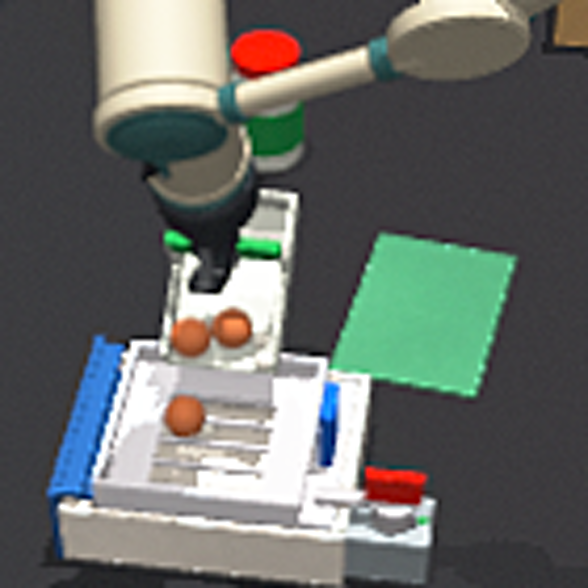

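>>> drive_tool(targets=[-0.75,0,0,0,-0.3,-1,0,-0.75,0,0,0,-0.3,-1,0,-1,0,0,0,-0.4,-1.5,0,-1,0,0,0,-0.3,-1.5,0,-1.5,0,0,0,-0.3,-2,0,-1.5,0,0,0,-0.3,-2,0,-1.5,0,0,0,-0.3,-2,0,-1.5,0,0,0,-0.3,-2,0,-1.5,0,0,0,-0.2,-2,0,-1,0,0,0,-0.2,-2,0,0,0,0,0,0,0,0,0,0,0,0,0,0,0])

```text
clock: 36.33
position: [0.5842, -0.1282, 0.1551]
ee_rot: [0.358, 0.934, 0.018, 0.007]
contact_force: [-1.0, -0.4, -1.2]
width: 0.0088
```

```bash
python3 - <<'E'
from pour import *
Sp,Rs=scoop_now();print('spout',Ro.from_euler('z',-BY).apply(Sp+Rs.apply([.081,0,.01])-BX),Rs.as_euler('zyx',degrees=True),get_state()['qpos'].round(2))
for c,b in(('side',(250,100,390,240)),('top',(290,120,430,250))):
    I=snap(c,'k5%s.png'%c)[:,:,::-1].copy();crop(I,*b,4.2,'k5%s.png'%c)
E
```

```text
spout [ 5.09633520e-05 -4.47416011e-02  4.18346597e-02] [ 91.65659702  -1.45629967 -41.94223666] [ 0.12  0.41  1.68 -0.78  1.24  1.99]
```

View pics/k5side.png

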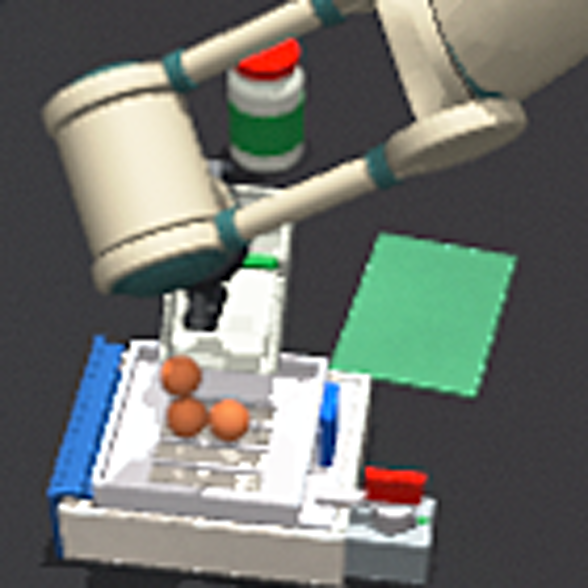

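View pics/k5top.png

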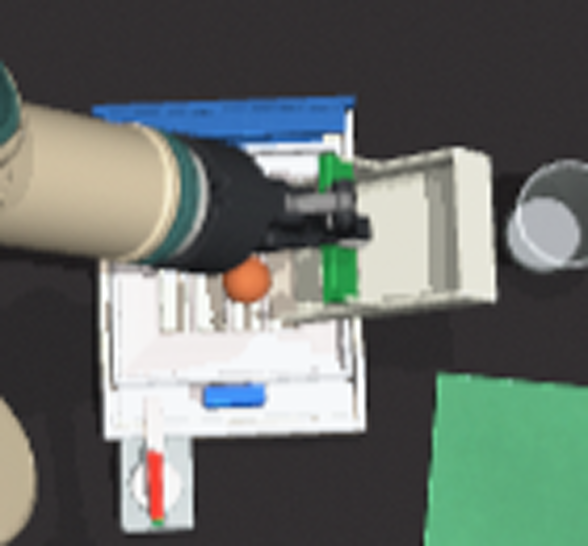

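```bash
python3 - <<'E'
from pour import *
p,R=cur()
e=plan([(p+[0,0,.04],R,0,2)])
e=plan([(*pour((0,-.055,.14),0),0,8)],start=e,wmax=6)
Rm=Ro.from_euler('z',1.475)
e=plan([(*tool_s(np.array([.4376,-.272,.12]),Rm),0)],start=e,vmax=45)
e=plan([(*tool_s(np.array([.4376,-.272,.02]),Rm),0,3)],start=e,vmax=45)
E
```

```text
CALL [0.0, 0.0, 0.0, 0.0, 13.4, -14.9, 0.0, 0.0, 0.0, 0.0, 0.0, 13.3, -14.8, 0.0]
rows 2 end [ 0.5842 -0.1284  0.1951] [ 0.025 -0.668 -0.744]
CALL [5.2, 0.0, 0.0, 0.0, 4.2, 2.6, 0.0, 5.3, 0.0, 0.0, 0.0, 4.5, 2.2, 0.0, 5.2, 0.0, 0.0, 0.0, 4.6, 1.8, 0.0, 5.3, 0.0, 0.0, 0.0, 4.8, 1.3, 0.0, 5.2, 0.0, 0.0, 0.0, 4.9, 0.9, 0.0, 5.3, 0.0, 0.0, 0.0, 4.9, 0.5, 0.0, 5.2, 0.0, 0.0, 0.0, 5.0, 0.0, 0.0, 5.3, 0.0, -0.1, 0.0, 4.9, -0.4, 0.0]
rows 8 end [ 0.5857 -0.1674  0.2022] [-0.     0.001 -1.   ]
CALL [0.0, 0.0, 1.6, -30.3, 19.7, 12.0, 0.0, 0.0, 0.0, 1.5, -29.7, 20.6, 12.0, 0.0, 0.0, 0.0, 1.6, -29.1, 21.4, 12.0, 0.0, 0.0, 0.0, 1.5, -28.6, 22.1, 12.0, 0.0, 0.0, 0.0, 1.6, -28.0, 22.9, 11.9, 0.0]
rows 5 end [ 0.4384 -0.272   0.1423] [-0.     0.001 -1.   ]
CALL [0.0, 0.0, 0.0, 0.0, 0.0, 33.3, 0.0, 0.0, 0.0, 0.0, 0.1, 0.0, 33.4, 0.0, 0.0, 0.0, 0.0, 0.0, 0.1, 33.3, 0.0]
rows 3 end [ 0.4384 -0.272   0.0423] [-0.     0.001 -1.   ]
```

>>> drive_tool(targets=[0,0,0,0,13.3,-14.9,0,0,0,0,0,13.3,-14.9,0,5.2,0,0,0,4.2,2.6,0,5.3,0,0,0,4.5,2.2,0,5.2,0,0,0,4.6,1.8,0,5.3,0,0,0,4.8,1.3,0,5.2,0,0,0,4.9,0.9,0,5.3,0,0,0,4.9,0.5,0,5.2,0,0,0,5,0,0,5.3,0,0,0,4.9,-0.4,0,0,0,0,0,0,0,0])

```text
clock: 37.8
position: [0.5861, -0.17, 0.204]
ee_rot: [0.001, 1.0, 0.018, 0.001]
contact_force: [1.2, 0.5, -1.8]
width: 0.0088
```

```bash
python3 - <<'E'
from pour import *
Sp,Rs=scoop_now();print(Sp,Rs.as_euler('zyx',degrees=True))
for c,b in(('side',(250,80,390,240)),('top',(290,120,460,250))):
    I=snap(c,'k6%s.png'%c)[:,:,::-1].copy();crop(I,*b,3.7,'k6%s.png'%c)
P=json.load(open('P.json'));I=cv2.imread('pics/k6top.png')
Rm=Ro.from_euler('z',1.475)
e=plan([(*tool_s(np.array([.4376,-.272,.12]),Rm),0)],vmax=45)
e=plan([(*tool_s(np.array([.4376,-.272,.02]),Rm),0,3)],start=e,vmax=45)
E
```

```text
[ 0.58531162 -0.17016443  0.1817259 ] [ 9.20563434e+01 -8.87308296e-02 -1.34855736e-01]
CALL [0.0, 0.0, 1.5, -30.3, 19.8, 12.2, 0.0, 0.0, 0.0, 1.6, -29.7, 20.5, 12.2, 0.0, 0.0, 0.0, 1.5, -29.1, 21.4, 12.3, 0.0, 0.0, 0.0, 1.6, -28.6, 22.1, 12.2, 0.0, 0.1, 0.0, 1.5, -27.9, 23.0, 12.2, 0.0]
rows 5 end [ 0.4384 -0.272   0.1423] [ 0.001  0.001 -1.   ]
CALL [0.0, 0.0, 0.0, 0.0, 0.0, 33.3, 0.0, 0.0, 0.0, 0.0, 0.0, 0.0, 33.4, 0.0, 0.0, 0.0, 0.0, -0.1, 0.0, 33.3, 0.0]
rows 3 end [ 0.4384 -0.2719  0.0423] [ 0.001  0.001 -1.   ]
```

View pics/k6side.png

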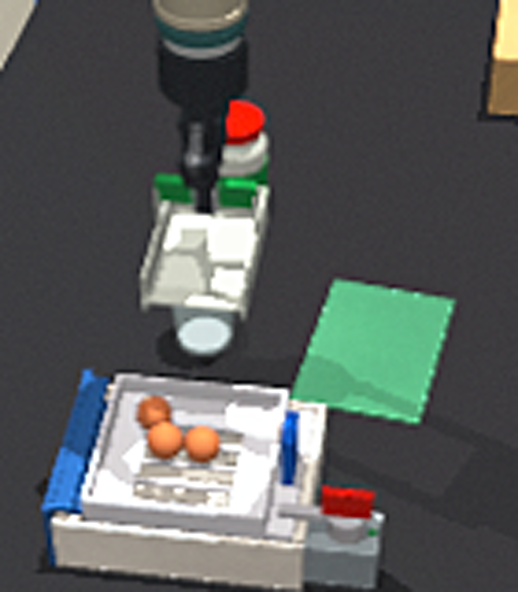

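View pics/k6top.png

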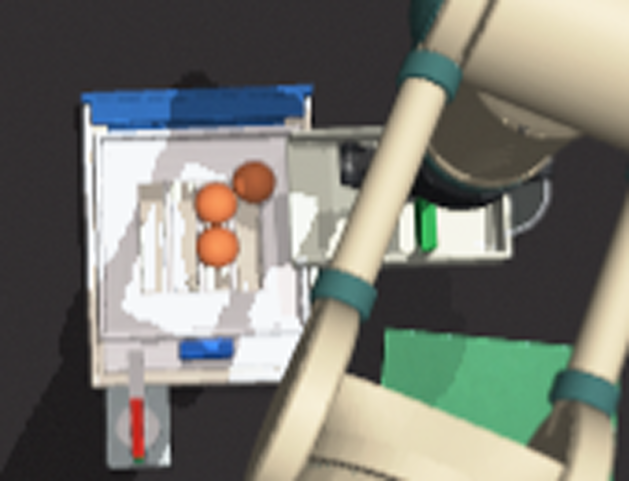

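>>> drive_tool(targets=[0,0,1.5,-30.3,19.8,12.2,0,0,0,1.5,-29.7,20.5,12.2,0,0,0,1.5,-29.1,21.4,12.2,0,0,0,1.5,-28.6,22.1,12.2,0,0,0,1.5,-27.9,23,12.2,0,0,0,0,0,0,33.3,0,0,0,0,0,0,33.3,0,0,0,0,0,0,33.3,0,0,0,0,0,0,0,0])

```text
clock: 39.02
position: [0.4372, -0.2693, 0.0399]
ee_rot: [-0.002, 0.999, -0.045, -0.002]
contact_force: [-0.3, 0.4, -1.5]
width: 0.0087
```

```bash
python3 - <<'E'
from pour import *
Sp,Rs=scoop_now();print(Sp,Rs.as_euler('zyx',degrees=True))
I=snap('side','k7.png')[:,:,::-1].copy();over3('side',I,Sp,Rs,'scoop',dz=-.003);crop(I,280,90,400,210,5,'k7.png')
E
```

```text
[ 0.4362676  -0.26921856  0.01761952] [84.856471    0.27634289  0.19985752]
```

View pics/k7.png

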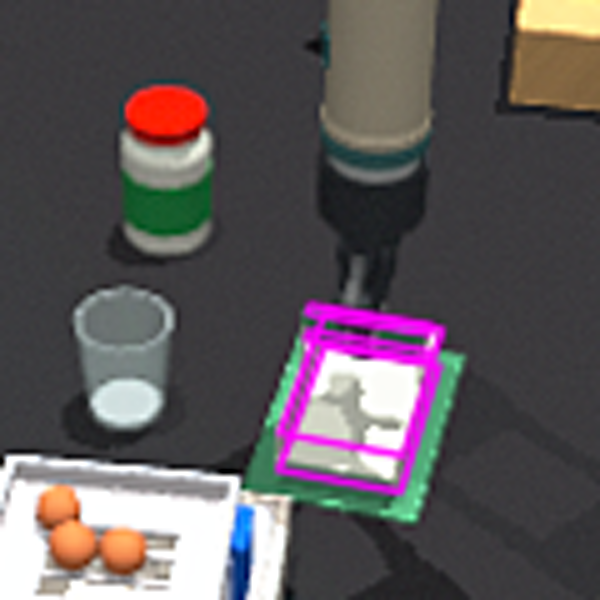

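Now 13–14 mm above rest; lower, then release.

>>> drive_tool(targets=[0,0,0,0,3,7,0,0,0,0,0,0,5,0,0,0,0,0,0,2,0,0,0,0,0,0,0,0,0,0,0,0,0,0,0.35,0,0,0,0,0,0,0.35,0,0,0,0,0,0,0.35,0,0,0,0,0,-20,0.35,0,0,0,0,0,-50,0.35,0,0,0,0,0,-60,0.5,0,0,0,0,0,0,0.5])

```text
clock: 40.45
position: [0.4417, -0.2775, 0.1626]
ee_rot: [0.003, 0.999, -0.046, 0.005]
contact_force: [-0.4, -0.6, 0.4]
width: 0.0427
```

```bash
python3 - <<'E'
from pour import *
p,R=cur();print(p,phi_of(R))
I=snap('side','k8.png')[:,:,::-1].copy();crop(I,230,90,400,300,2.8,'k8.png')
I=snap('top','k8t.png')[:,:,::-1].copy();crop(I,210,130,470,270,3,'k8t.png')
crop(I,300,130,390,250,5,'k8g.png')
E
```

```text
[ 0.44166394 -0.27746512  0.16264952] -0.09199976567918211
```

View pics/k8.png

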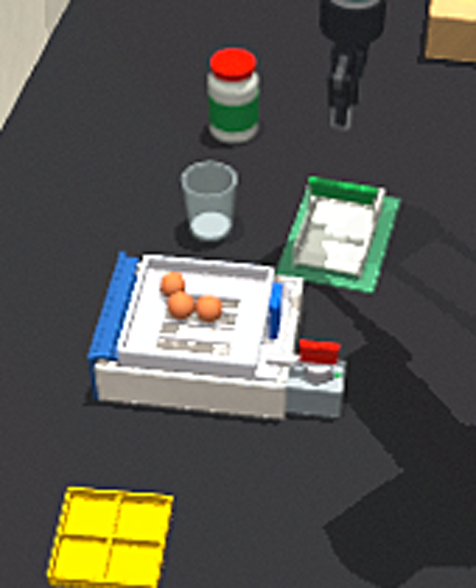

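View pics/k8t.png

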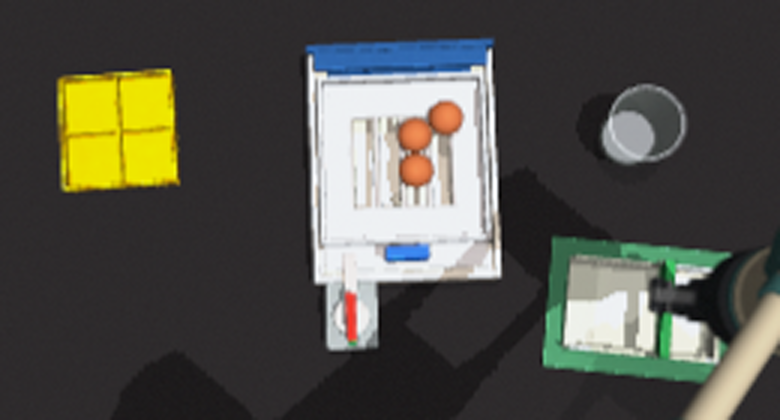

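View pics/k8g.png

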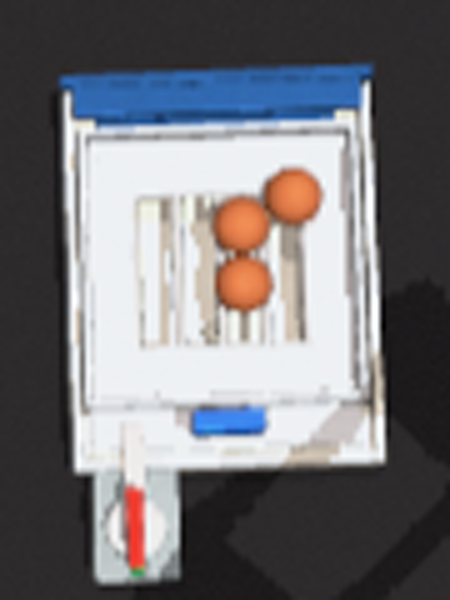

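```bash
cat > balls.py <<'E'
from pour import *
def balls(I,c):
    hsv=cv2.cvtColor(I,cv2.COLOR_BGR2HSV); m=((hsv[...,0]<16)&(hsv[...,1]>110)&(hsv[...,2]>60)).astype(np.uint8)
    return m
if __name__=='__main__':
    T=lambda x,y:(300+x/5-.5,130+y/5-.5)
    for n,uv in dict(A=T(243,223),B=T(243,284),C=T(293,195)).items():
        X=back('top',[uv],.069)[0]; loc=Ro.from_euler('z',-BY).apply(X-BX)
        print(n,X.round(4),loc.round(4),'side px',proj('side',X)[0].round(1))
    I=cv2.imread('pics/k8t.png')
E
python3 - <<'E'
from balls import *
exec(open('balls.py').read())
import cv2
# side picture raw again
I=get_image('side')[:,:,::-1].copy();cv2.imwrite('pics/k9raw.png',I)
m=balls(I,'side');m[:180]=0;m[260:]=0;m[:,330:]=0
print(np.argwhere(m).mean(0) if m.any() else None,m.sum())
crop(I,260,170,340,230,10,'k9.png')
P=json.load(open('P.json'))
J=get_image('top')[:,:,::-1].copy();cv2.imwrite('pics/k9t_raw.png',J)
overlay('top',J,{'tray':P['tray']});
over3('top',J,BX,Ro.from_euler('z',BY),'screen')
crop(J,220,130,390,250,4.7,'k9t.png')
E
```

```text
A [ 0.6054 -0.0417  0.069 ] [ 0.0254 -0.0111  0.019 ] side px [294.1 198.7]
B [ 0.5699 -0.0418  0.069 ] [-0.0101 -0.0098  0.019 ] side px [304.5 200.1]
C [ 0.622  -0.0705  0.069 ] [ 0.0408 -0.0406  0.019 ] side px [291.3 192.2]
[196.95522388 296.72636816] 201
```

View pics/k9.png

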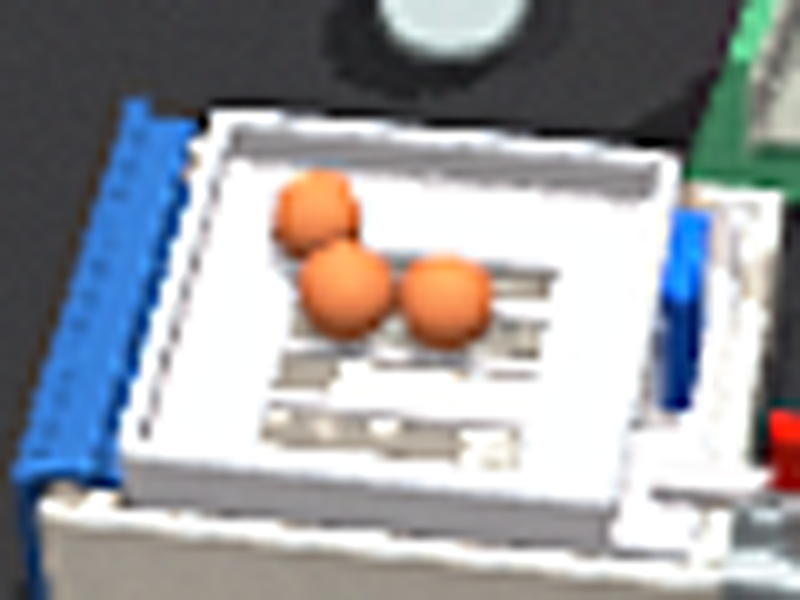

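View pics/k9t.png

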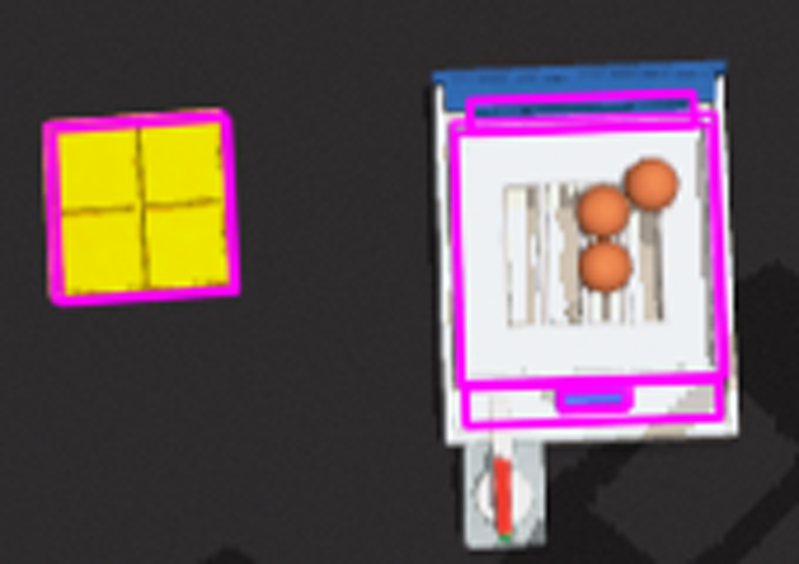

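```bash
python3 - <<'E'
from plan import *
B=[.5699,-.0418]
e=plan([((*B,.12),down(.039),.55),((*B,.06),down(.039),.55,2)])
E
```

```text
CALL [0.0, 0.0, -1.5, 22.1, -48.7, 7.3, 0.55, 0.0, 0.1, -1.5, 23.4, -48.1, 7.2, 0.55, -0.1, 0.0, -1.5, 24.6, -47.5, 7.3, 0.55, 0.0, 0.0, -1.5, 25.8, -46.8, 7.2, 0.55, 0.0, 0.0, -1.5, 27.1, -46.1, 7.3, 0.55, 0.0, 0.0, 0.0, 0.0, 0.0, 30.0, 0.55, 0.0, 0.0, 0.0, 0.0, 0.0, 30.0, 0.55]
rows 7 end [ 0.5699 -0.0418  0.06  ] [-0.001  0.    -1.   ]
```

>>> drive_tool(targets=[0,0,-1.5,22,-48.7,7.3,0.55,0,0,-1.5,23.4,-48.1,7.3,0.55,0,0,-1.5,24.6,-47.5,7.3,0.55,0,0,-1.5,25.8,-46.8,7.3,0.55,0,0,-1.5,27,-46.1,7.3,0.55,0,0,0,0,0,30,0.55,0,0,0,0,0,25,0.55,0,0,0,0,0,0,0.55,0,0,0,0,0,0,0.55])

```text
clock: 41.78
position: [0.5708, -0.0428, 0.0658]
ee_rot: [-0.0, 1.0, 0.019, -0.0]
contact_force: [0.1, 0.6, 0.6]
width: 0.047
```

```bash
python3 - <<'E'
from plan import *
B=[.5699,-.0418]
p,R=cur();print(p,phi_of(R),get_state()['width'])
e=plan([((*B,.023),down(.039),.55,2)])
I=snap('side','b1.png')[:,:,::-1].copy();crop(I,260,160,340,230,8,'b1.png')
E
```

```text
[ 0.57080704 -0.04283905  0.06583394] 0.0385604146914416 0.04699983170897668
CALL [0.0, 0.0, 0.0, -0.4, -0.5, 21.4, 0.55, 0.0, 0.0, 0.0, -0.4, -0.6, 21.4, 0.55]
rows 2 end [ 0.5699 -0.0418  0.023 ] [-0.001  0.    -1.   ]
```

View pics/b1.png

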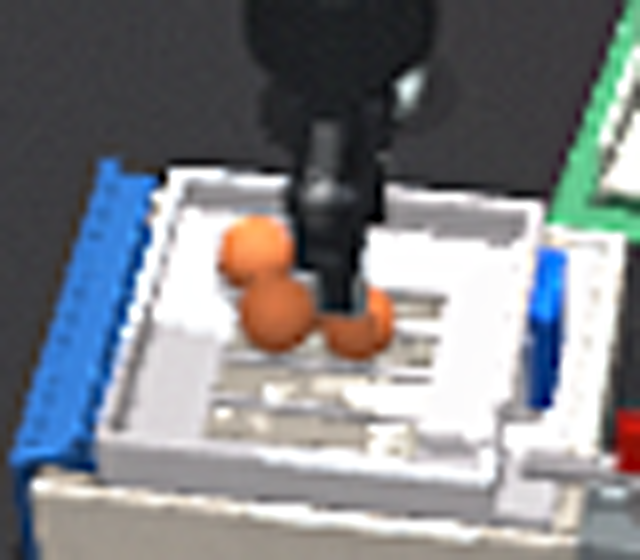

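>>> drive_tool(targets=[0,0,0,-0.8,-1,21.5,0.55,0,0,0,0,0,21.5,0.55,0,0,0,0,0,0,0.55,0,0,0,0,0,0,0,0,0,0,0,0,0,0,0,0,0,0,0,0,0], grip_force=35)

```text
clock: 42.58
position: [0.5713, -0.0424, 0.0244]
ee_rot: [0.001, 1.0, 0.019, 0.002]
contact_force: [0.3, -2.8, 4.3]
width: 0.032
```

>>> drive_tool(targets=[0,0,0,0,0,-20,0,0,0,0,0,0,-40,0,0,0,0,0,0,-40,0,0,0,0,0,-20,0,0,0,0,0,0,-40,0,0])

```text
clock: 43.2
position: [0.5673, 0.0187, 0.1229]
ee_rot: [-0.0, 1.0, 0.018, -0.0]
contact_force: [-0.1, 0.5, -0.6]
width: 0.0318
```

```bash
cat > tray.py <<'E'
from pour import *
def tray_fit(J):
    hsv=cv2.cvtColor(J,cv2.COLOR_BGR2HSV); m=((hsv[...,0]>20)&(hsv[...,0]<35)&(hsv[...,1]>120)&(hsv[...,2]>60)).astype(np.uint8)
    m=cv2.morphologyEx(m,cv2.MORPH_CLOSE,np.ones((5,5)))
    n,l,st,ce=cv2.connectedComponentsWithStats(m); i=1+np.argmax(st[1:,4]); cs=cv2.findContours((l==i).astype(np.uint8),0,1)[0]
    r=cv2.minAreaRect(max(cs,key=len)); X=back('top',cv2.boxPoints(r),.018); c=back('top',[r[0]],.014)[0]
    e=X[1]-X[0]; y=np.arctan2(e[1],e[0]); y=(y+np.pi/4)%(np.pi/2)-np.pi/4
    return c[:2],y,np.linalg.norm(X[1]-X[0]),np.linalg.norm(X[2]-X[1])
E
python3 - <<'E'
from tray import *
J=get_image('top')[:,:,::-1].copy(); print(tray_fit(J)); print('orig',tray_fit(cv2.imread('pics/t0.png')))
P=json.load(open('P.json'));I=J.copy();overlay('top',I,{k:P[k] for k in('tray','scoop')});crop(I,210,130,470,270,3,'b2t.png')
p,R=cur();print(p)
w=W(P['tray'],[[-.028,-.028,0]])[0];print(w)
e=plan([((w[0],w[1],.105),down(.073),0),((w[0],w[1],.03),down(.073),0,2)])
E
```

```text
(array([0.61641222, 0.25783236]), np.float64(0.062147381550498926), np.float64(0.12155295454522147), np.float64(0.12054820466433158))
orig (array([0.61666803, 0.25785361]), np.float64(0.062147296738630065), np.float64(0.1215513309745181), np.float64(0.11970085381863568))
[0.56581628 0.02487714 0.12232728]
[0.58891318 0.22621959 0.        ]
CALL [-0.1, 0.0, -0.5, 7.7, -50.0, 4.7, 0.0, -0.1, 0.1, -0.5, 8.2, -50.0, 4.5, 0.0, -0.1, 0.0, -0.5, 8.6, -49.9, 4.5, 0.0, -0.1, 0.0, -0.4, 9.1, -49.9, 4.4, 0.0, 0.0, 0.0, 0.0, 0.0, 0.0, 37.5, 0.0, 0.0, 0.0, 0.0, 0.0, 0.0, 37.5, 0.0]
rows 6 end [0.5889 0.2262 0.03  ] [-0. -0. -1.]
```

View pics/b2t.png

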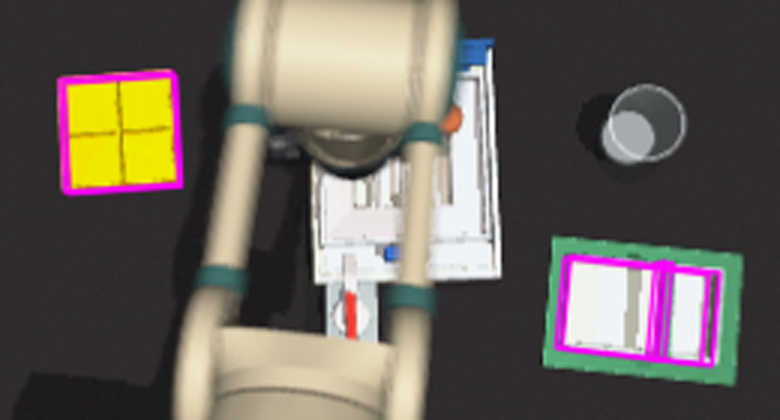

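>>> drive_tool(targets=[0,0,-0.5,7.7,-49,4.5,0,0,0,-0.5,8.2,-49,4.5,0,0,0,-0.5,8.6,-49,4.5,0,0,0,-0.5,9,-49,4.5,0,0,0,0,0,0,37.5,0,0,0,0,0,0,37.5,0,0,0,0,0,0,0,0,0,0,0,0,0,0,0])

```text
clock: 44.25
position: [0.5912, 0.2162, 0.0306]
ee_rot: [-0.0, 0.999, 0.037, 0.0]
contact_force: [0.6, 0.1, 0.0]
width: 0.0321
```

```bash
python3 - <<'E'
from tray import *
P=json.load(open('P.json'))
p,R=cur();print(p,get_state()['width'])
w=W(P['tray'],[[-.028,-.028,0]])[0]
e=plan([((w[0],w[1],-.014),down(.073),0,3)])
I=snap('side','b3.png')[:,:,::-1].copy();crop(I,230,200,350,320,5,'b3.png')
E
```

```text
[0.59115332 0.21620753 0.03061676] 0.03205391973452316
CALL [0.0, 0.0, 0.0, -0.5, -3.4, 14.9, 0.0, 0.0, 0.0, 0.0, -0.5, -3.3, 14.8, 0.0, 0.0, 0.0, 0.0, -0.5, -3.4, 14.9, 0.0]
rows 3 end [ 0.5889  0.2262 -0.014 ] [ 0.     0.001 -1.   ]
```

View pics/b3.png

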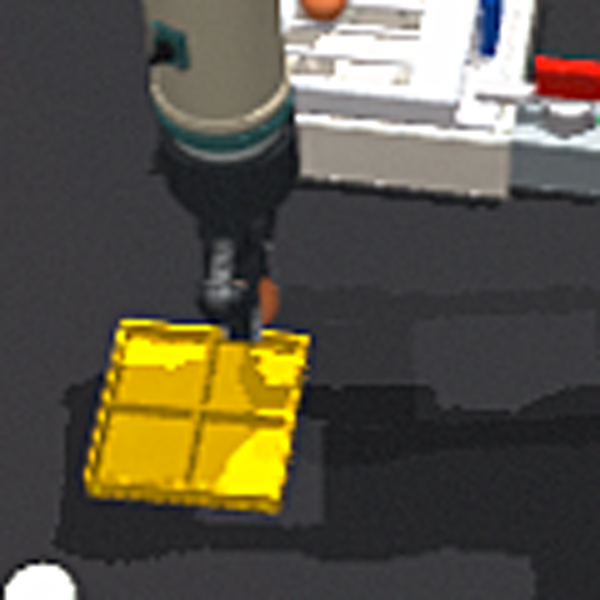

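>>> drive_tool(targets=[0,0,0,3,-5,15,0,0,0,0,0,-4.5,15,0,0,0,0,0,0,14,0,0,0,0,0,0,0,0])

```text
clock: 44.8
position: [0.5916, 0.2251, -0.0158]
ee_rot: [0.0, 0.999, 0.037, -0.002]
contact_force: [-0.0, 0.0, -0.1]
width: 0.0318
```

```bash
python3 - <<'E'
from tray import *
p,R=cur();print(p,get_state()['width'],get_state()['contact_force'])
I=snap('side','b4.png')[:,:,::-1].copy();crop(I,230,200,350,320,5,'b4.png')
I=snap('top','b4t.png')[:,:,::-1].copy();crop(I,200,130,300,230,5,'b4t.png')
E
```

```text
[ 0.5916066   0.22507776 -0.01584504] 0.03177586986411451 [-0.04135123  0.04592996 -0.13579103]
```

View pics/b4.png

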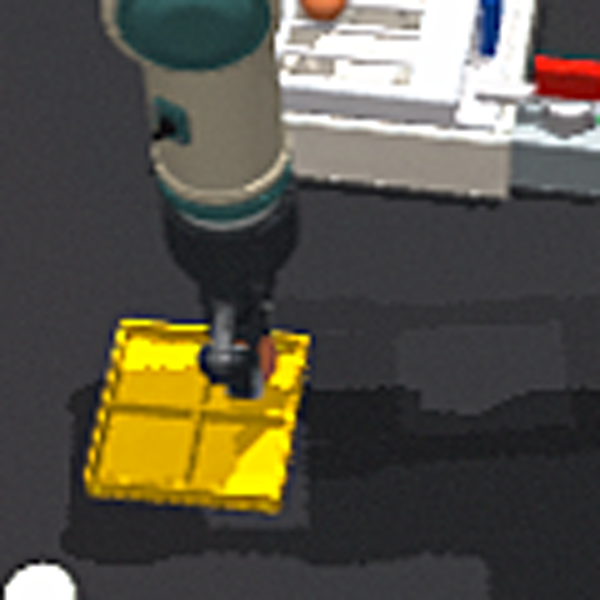

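>>> drive_tool(targets=[0,0,0,0,0,0,0.55,0,0,0,0,0,0,0.55,0,0,0,0,0,0,0.55,0,0,0,0,0,-30,0.55,0,0,0,0,0,-60,0.55,0,0,0,0,0,-50,0.55,0,0,0,0,0,0,0.55])

```text
clock: 45.78
position: [0.5967, 0.2264, 0.1317]
ee_rot: [-0.001, 0.999, 0.037, 0.005]
contact_force: [0.1, -0.1, 0.4]
width: 0.0471
```

```bash
python3 - <<'E'
from tray import *
p,R=cur();print(p,phi_of(R))
I=snap('side','b5.png')[:,:,::-1].copy();crop(I,230,160,350,320,3.7,'b5.png')
J=snap('top','b5t.png')[:,:,::-1].copy();crop(J,210,130,400,250,4.2,'b5t.png')
A=[.6054,-.0417]
e=plan([((*A,.12),down(-1.05+np.pi),.55),((*A,.06),down(-1.05+np.pi),.55,2)])
E
```

```text
[0.59667447 0.2263745  0.13170352] 0.0737898237316766
CALL [0.0, 0.0, -9.6, -0.6, 22.3, 0.5, 0.55, 0.0, 0.0, -9.7, -4.4, 21.8, 0.6, 0.55, 0.0, 0.0, -9.6, -7.9, 20.9, 0.5, 0.55, 0.0, 0.0, -9.6, -11.3, 19.1, 0.6, 0.55, 0.0, 0.0, -9.7, -14.4, 17.1, 0.5, 0.55, 0.0, 0.0, -9.6, -17.0, 14.4, 0.6, 0.55, 0.0, 0.0, -9.6, -19.2, 11.3, 0.5, 0.55, 0.0, 0.0, -9.7, -20.8, 8.0, 0.6, 0.55, 0.1, 0.0, -9.6, -21.8, 4.4, 0.5, 0.55, 0.0, 0.0, -9.6, -22.3, 0.6, 0.6, 0.55, 0.0, 0.0, -9.7, -22.1, -3.1, 0.5, 0.55, 0.0, -0.1, -9.6, -21.2, -6.7, 0.6, 0.55]
CALL [0.0, 0.0, 0.0, 0.0, 0.0, 30.0, 0.55, 0.0, 0.0, 0.0, 0.0, 0.0, 30.0, 0.55]
rows 14 end [ 0.6054 -0.0417  0.06  ] [ 0.    -0.001 -1.   ]
```

View pics/b5.png

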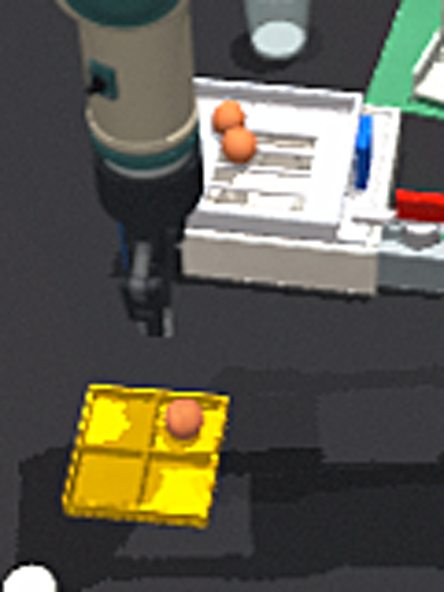

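View pics/b5t.png

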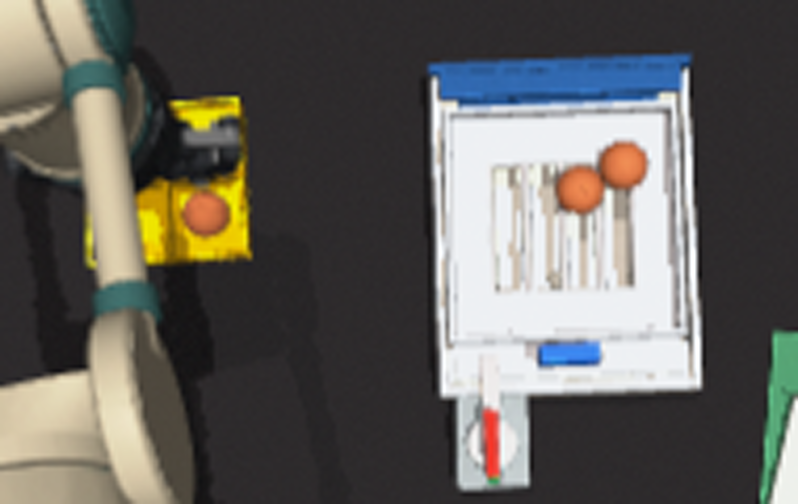

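>>> drive_tool(targets=[0,0,-9.6,-0.6,22.3,0.5,0.55,0,0,-9.6,-4.4,21.8,0.5,0.55,0,0,-9.6,-7.9,20.9,0.5,0.55,0,0,-9.6,-11.3,19.1,0.5,0.55,0,0,-9.6,-14.4,17.1,0.5,0.55,0,0,-9.6,-17,14.4,0.5,0.55,0,0,-9.6,-19.2,11.3,0.5,0.55,0,0,-9.6,-20.8,8,0.5,0.55,0,0,-9.6,-21.8,4.4,0.5,0.55,0,0,-9.6,-22.3,0.6,0.5,0.55,0,0,-9.6,-22.1,-3.1,0.5,0.55,0,0,-9.6,-21.2,-6.7,0.5,0.55])

```text
clock: 47.38
position: [0.603, -0.0422, 0.1177]
ee_rot: [-0.002, 0.502, 0.865, -0.001]
contact_force: [0.2, 0.6, 0.0]
width: 0.0471
```

>>> drive_tool(targets=[0,0,0,0,0,20,0.55,0,0,0,0,0,20,0.55,0,0,0,0,0,0,0.55])

```text
clock: 47.75
position: [0.6016, -0.0413, 0.0766]
ee_rot: [-0.004, 0.504, 0.863, -0.001]
contact_force: [0.2, -0.9, 0.3]
width: 0.0471
```

```bash
python3 - <<'E'
from tray import *
p,R=cur();print(p,phi_of(R),get_state()['width'])
T=lambda x,y:(210+x/4.2-.5,130+y/4.2-.5)
for uv in(T(580,189),T(623,165)):
    print(back('top',[uv],.069)[0].round(4))
A=back('top',[T(580,189)],.069)[0][:2]
e=plan([((*A,.023),down(2.09),.55,3)])
I=snap('side','b6.png')[:,:,::-1].copy();crop(I,260,160,340,230,8,'b6.png')
E
```

```text
[ 0.60162007 -0.04133497  0.07662299] 2.0840622347352173 0.04707334162436743
[ 0.6043 -0.0403  0.069 ]
[ 0.6211 -0.0698  0.069 ]
CALL [-0.1, -0.1, -0.1, -0.2, 1.0, 17.9, 0.55, -0.1, -0.1, -0.1, -0.2, 1.1, 17.8, 0.55, -0.1, -0.1, -0.1, -0.2, 0.9, 17.9, 0.55]
rows 3 end [ 0.6043 -0.0403  0.023 ] [-0. -0. -1.]
```

View pics/b6.png

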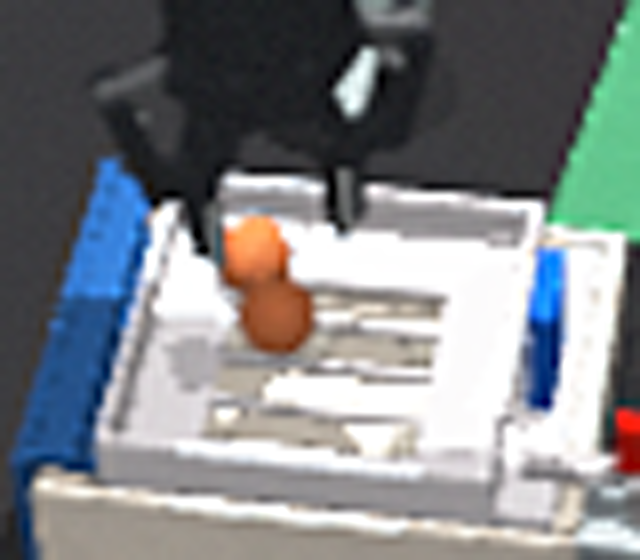

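>>> drive_tool(targets=[0,0,0,0,2,18,0.55,0,0,0,0,0.5,18,0.55,0,0,0,0,0,18,0.55,0,0,0,0,0,0,0.55,0,0,0,0,0,0,0,0,0,0,0,0,0,0,0,0,0,0,0,0,0], grip_force=35)

```text
clock: 48.68
position: [0.6076, -0.041, 0.0271]
ee_rot: [0.001, 0.504, 0.864, 0.0]
contact_force: [-0.8, -1.7, 3.4]
width: 0.0317
```

>>> drive_tool(targets=[0,0,0,0,0,-20,0,0,0,0,0,0,-40,0,0,0,0,0,0,-40,0,0,0,0,0,0,0,0])

```text
clock: 49.18
position: [0.6096, -0.0404, 0.13]
ee_rot: [0.004, 0.504, 0.863, 0.002]
contact_force: [0.7, -0.3, -0.9]
width: 0.032
```

```bash
python3 - <<'E'
from tray import *
p,R=cur();print(p,phi_of(R),get_state()['width'])
P=json.load(open('P.json'));w=W(P['tray'],[[.028,-.028,0]])[0];print(w)
e=plan([((w[0],w[1],.105),R,0),((w[0],w[1],.03),R,0,2)],vmax=50)
I=snap('side','b7.png')[:,:,::-1].copy();crop(I,240,140,340,240,6,'b7.png')
J=snap('top','b7t.png')[:,:,::-1].copy();print(tray_fit(J))
E
```

```text
[ 0.60955547 -0.04043185  0.1299726 ] 2.084339399217524 0.03200393156217531
[0.64476319 0.23031552 0.        ]
CALL [0.0, 0.0, 0.0, 36.4, 27.3, 4.2, 0.0, 0.0, 0.0, 0.0, 36.5, 27.2, 4.2, 0.0, 0.0, 0.0, 0.0, 36.4, 27.3, 4.2, 0.0, 0.0, 0.0, 0.0, 36.5, 27.2, 4.2, 0.0, 0.0, 0.0, 0.0, 36.4, 27.3, 4.2, 0.0, 0.0, 0.0, 0.0, 36.4, 27.2, 4.2, 0.0, 0.0, 0.0, 0.0, 0.2, -0.3, 37.5, 0.0, 0.0, 0.0, 0.0, 0.2, -0.2, 37.5, 0.0]
rows 8 end [0.6448 0.2304 0.03  ] [ 0.008 -0.    -1.   ]
(array([0.61675331, 0.2578607 ]), np.float64(0.062147381550498926), np.float64(0.12155295454522147), np.float64(0.1198730635641847))
```

View pics/b7.png

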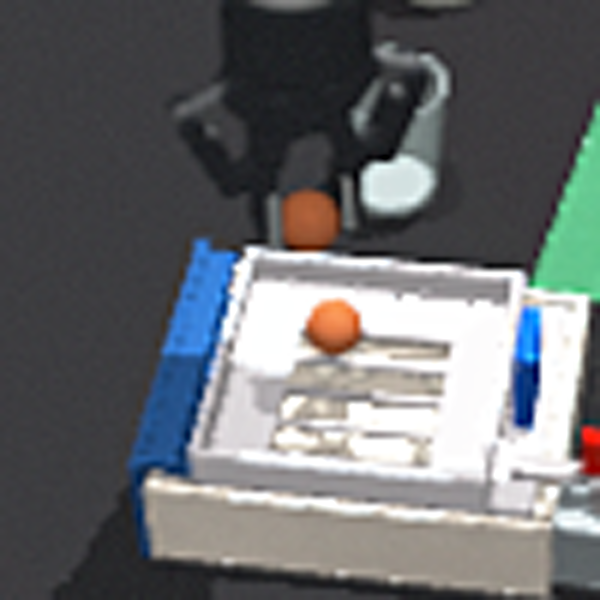

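>>> drive_tool(targets=[0,0,0,36.5,27.2,4.2,0,0,0,0,36.5,27.2,4.2,0,0,0,0,36.5,27.2,4.2,0,0,0,0,36.5,27.2,4.2,0,0,0,0,36.5,27.2,4.2,0,0,0,0,36.5,27.2,4.2,0,0,0,0,0,0,37.5,0,0,0,0,0,0,37.5,0,0,0,0,0,0,0,0,0,0,0,0,0,0,0])

```text
clock: 50.52
position: [0.6415, 0.2305, 0.026]
ee_rot: [-0.0, 0.504, 0.863, 0.0]
contact_force: [0.5, 0.0, -0.5]
width: 0.0317
```

```bash
python3 - <<'E'
from tray import *
P=json.load(open('P.json'))
p,R=cur();print(p,get_state()['width'])
w=W(P['tray'],[[.028,-.028,0]])[0]
e=plan([((w[0],w[1],-.014),down(2.09),0,3)])
I=snap('side','b8.png')[:,:,::-1].copy();crop(I,230,200,350,320,5,'b8.png')
E
```

```text
[0.64153843 0.23048813 0.02601315] 0.031743414876979376
CALL [0.0, 0.0, -0.1, -0.6, 0.9, 13.3, 0.0, 0.0, 0.0, -0.1, -0.6, 0.9, 13.4, 0.0, 0.0, 0.0, -0.1, -0.6, 0.9, 13.3, 0.0]
rows 3 end [ 0.6448  0.2303 -0.014 ] [-0.  0. -1.]
```

View pics/b8.png

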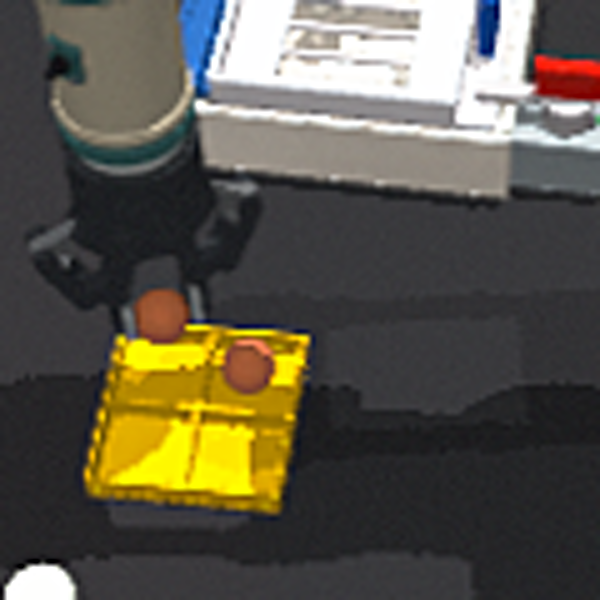

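>>> drive_tool(targets=[0,0,0,-1,2.5,13.5,0,0,0,0,0,0,13.5,0,0,0,0,0,0,13.5,0,0,0,0,0,0,0,0,0,0,0,0,0,0,0.5,0,0,0,0,0,0,0.5,0,0,0,0,0,0,0.5,0,0,0,0,0,-30,0.5,0,0,0,0,0,-60,0.55,0,0,0,0,0,-50,0.55,0,0,0,0,0,0,0.55])

```text
clock: 51.95
position: [0.6475, 0.2318, 0.1316]
ee_rot: [0.004, 0.504, 0.864, 0.004]
contact_force: [-0.2, 0.4, 0.3]
width: 0.0469
```

```bash
python3 - <<'E'
from tray import *
p,R=cur();print(p,phi_of(R))
I=snap('side','b9.png')[:,:,::-1].copy();crop(I,230,160,350,320,3.7,'b9.png')
J=snap('top','b9t.png')[:,:,::-1].copy();cv2.imwrite('pics/b9t_raw.png',J);crop(J,210,130,400,250,4.2,'b9t.png')
hsv=cv2.cvtColor(J,cv2.COLOR_BGR2HSV);m=((hsv[...,0]<14)&(hsv[...,1]>120)&(hsv[...,2]>90)).astype(np.uint8);m[:,:315]=0;m[:,380:]=0;m[:140]=0;m[205:]=0
a=np.argwhere(m);c=a.mean(0)[::-1];print(c,len(a),a.min(0),a.max(0));X=back('top',[c],.069)[0];print(X,Ro.from_euler('z',-BY).apply(X-BX),proj('side',X))
E
```

```text
[0.64748755 0.23176632 0.13164301] 2.0844623190665503
[355.8        174.17894737] 95 [169 351] [179 361]
[ 0.60532205 -0.06391031  0.069     ] [ 0.02443938 -0.03329109  0.019     ] [[295.61824804 194.13909186]]
```

View pics/b9.png

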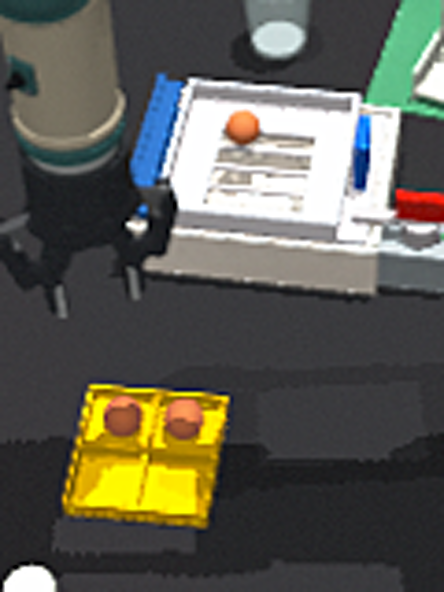

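View pics/b9t.png

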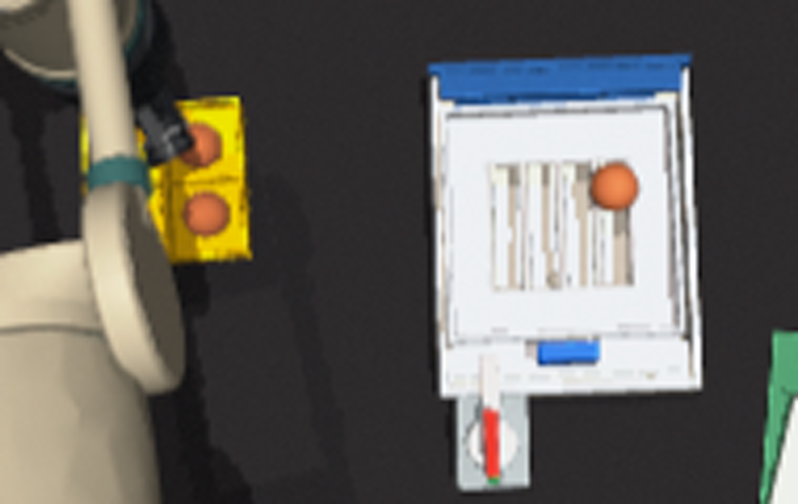

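```bash
python3 - <<'E'
from plan import *
C=[.6065,-.0645]
p,R=cur()
e=plan([((*C,.12),down(2.084),.55),((*C,.06),down(2.084),.55,2)],vmax=52)
E
```

```text
CALL [0.0, 0.0, 0.0, -39.8, -29.6, 1.0, 0.55, 0.0, 0.0, 0.0, -39.8, -29.7, 1.0, 0.55, 0.0, 0.0, 0.0, -39.8, -29.6, 1.0, 0.55, 0.1, 0.0, 0.0, -39.8, -29.6, 1.0, 0.55, 0.0, 0.0, 0.0, -39.8, -29.6, 1.0, 0.55, 0.0, 0.0, 0.0, -39.8, -29.7, 1.1, 0.55, 0.0, 0.0, 0.0, 0.0, 0.0, 30.0, 0.55, 0.0, 0.0, 0.0, 0.0, 0.0, 30.0, 0.55]
rows 8 end [ 0.6065 -0.0645  0.06  ] [-0. -0. -1.]
```

>>> drive_tool(targets=[0,0,0,-39.8,-29.6,1,0.55,0,0,0,-39.8,-29.6,1,0.55,0,0,0,-39.8,-29.6,1,0.55,0,0,0,-39.8,-29.6,1,0.55,0,0,0,-39.8,-29.6,1,0.55,0,0,0,-39.8,-29.6,1,0.55,0,0,0,0,0,30,0.55,0,0,0,0,0,15,0.55,0,0,0,0,0,0,0.55,0,0,0,0,0,0,0.55])

```text
clock: 53.3
position: [0.607, -0.0637, 0.0745]
ee_rot: [0.0, 0.504, 0.864, 0.0]
contact_force: [1.0, -0.1, 0.2]
width: 0.0467
```

```bash
python3 - <<'E'
from tray import *
p,R=cur();print(p,phi_of(R))
e=plan([((.6065,-.0645,.024),down(2.084),.55,3)])
I=snap('side','b10.png')[:,:,::-1].copy();crop(I,260,160,340,230,8,'b10.png')
E
```

```text
[ 0.60698594 -0.06372635  0.07450551] 2.0855490005734016
CALL [0.0, 0.0, 0.0, -0.1, -0.3, 16.8, 0.55, 0.0, 0.0, 0.1, -0.2, -0.2, 16.9, 0.55, 0.0, 0.0, 0.0, -0.1, -0.3, 16.8, 0.55]
rows 3 end [ 0.6065 -0.0645  0.024 ] [ 0.  0. -1.]
```

View pics/b10.png

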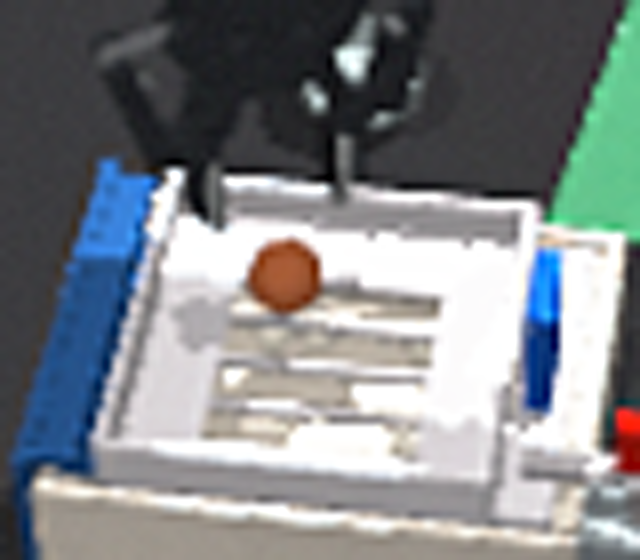

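>>> drive_tool(targets=[0,0,0,-0.5,-0.5,17,0.55,0,0,0,0,0,17,0.55,0,0,0,0,0,16,0.55,0,0,0,0,0,0,0.55,0,0,0,0,0,0,0,0,0,0,0,0,0,0,0,0,0,0,0,0,0], grip_force=35)

```text
clock: 54.22
position: [0.6064, -0.0651, 0.0245]
ee_rot: [0.0, 0.504, 0.863, 0.0]
contact_force: [-0.3, -0.4, -0.1]
width: 0.0319
```

>>> drive_tool(targets=[0,0,0,0,0,-20,0,0,0,0,0,0,-40,0,0,0,0,0,0,-40,0,0,0,0,0,0,0,0])

```text
clock: 54.72
position: [0.6091, -0.0656, 0.1283]
ee_rot: [0.004, 0.504, 0.864, 0.001]
contact_force: [1.0, 0.2, -0.2]
width: 0.0323
```

```bash
python3 - <<'E'
from tray import *
p,R=cur();print(p,phi_of(R),get_state()['width'])
J=snap('top','b11t.png')[:,:,::-1].copy();print(tray_fit(J))
P=json.load(open('P.json'));w=W(P['tray'],[[-.028,.028,0]])[0];print(w)
e=plan([((w[0],w[1],.105),R,0),((w[0],w[1],.03),R,0,2)],vmax=54)
overlay('top',J,{k:P[k] for k in('tray','scoop')});crop(J,210,130,470,270,3,'b11t.png')
I=snap('side','b11.png')[:,:,::-1].copy();crop(I,250,140,350,240,5,'b11.png')
E
```

```text
[ 0.60908504 -0.06563577  0.12831009] 2.0844042395710636 0.03231713824844037
(array([0.61641222, 0.25783236]), np.float64(0.062147381550498926), np.float64(0.12155295454522147), np.float64(0.12054820466433158))
[0.58481725 0.28206959 0.        ]
CALL [0.0, 0.0, 0.0, 44.8, 21.6, 3.0, 0.0, -0.1, -0.1, 0.0, 44.8, 21.5, 2.9, 0.0, 0.0, 0.0, 0.0, 44.8, 21.6, 3.0, 0.0, 0.0, 0.0, 0.0, 44.8, 21.6, 2.9, 0.0, 0.0, 0.0, 0.0, 44.9, 21.5, 2.9, 0.0, -0.1, -0.1, 0.0, 44.8, 21.6, 3.0, 0.0, 0.0, 0.0, 0.0, 44.8, 21.5, 2.9, 0.0, 0.0, 0.0, 0.0, 0.2, -0.2, 37.5, 0.0, 0.0, 0.0, 0.0, 0.2, -0.2, 37.5, 0.0]
rows 9 end [0.5849 0.2821 0.03  ] [ 0.008 -0.002 -1.   ]
```

View pics/b11.png

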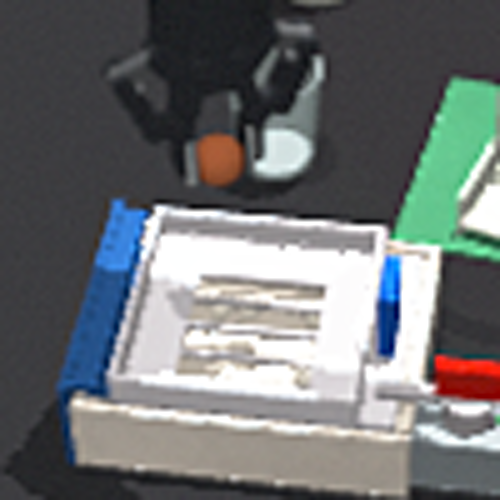

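View pics/b11t.png

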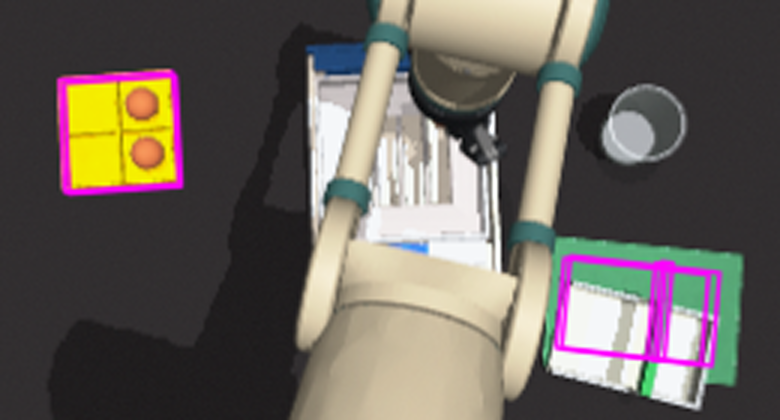

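>>> drive_tool(targets=[0,0,0,44.8,21.6,3,0,0,0,0,44.8,21.6,3,0,0,0,0,44.8,21.6,3,0,0,0,0,44.8,21.6,3,0,0,0,0,44.8,21.6,3,0,0,0,0,44.8,21.6,3,0,0,0,0,44.8,21.6,3,0,0,0,0,0,0,37.5,0,0,0,0,0,0,37.5,0,0,0,0,0,0,0,0,0,0,0,0,0,0,0])

```text
clock: 56.2
position: [0.5843, 0.2823, 0.0286]
ee_rot: [-0.0, 0.504, 0.863, 0.0]
contact_force: [0.6, -0.5, -0.5]
width: 0.032
```

```bash
python3 - <<'E'
from tray import *
P=json.load(open('P.json'))
p,R=cur();print(p,get_state()['width'])
w=W(P['tray'],[[-.028,.028,0]])[0]
e=plan([((w[0],w[1],-.014),down(2.084),0,3)])
I=snap('side','b12.png')[:,:,::-1].copy();crop(I,230,200,350,320,5,'b12.png')
J=snap('top','b12t.png')[:,:,::-1].copy();crop(J,380,190,480,280,6,'b12t.png')
E
```

```text
[0.58430278 0.28227365 0.0285865 ] 0.03195894748443108
CALL [0.0, 0.0, 0.0, -0.1, 0.1, 14.2, 0.0, 0.0, 0.0, 0.0, -0.2, 0.1, 14.2, 0.0, 0.0, 0.0, 0.0, -0.1, 0.1, 14.2, 0.0]
rows 3 end [ 0.5848  0.2821 -0.014 ] [-0.  0. -1.]
```

View pics/b12.png

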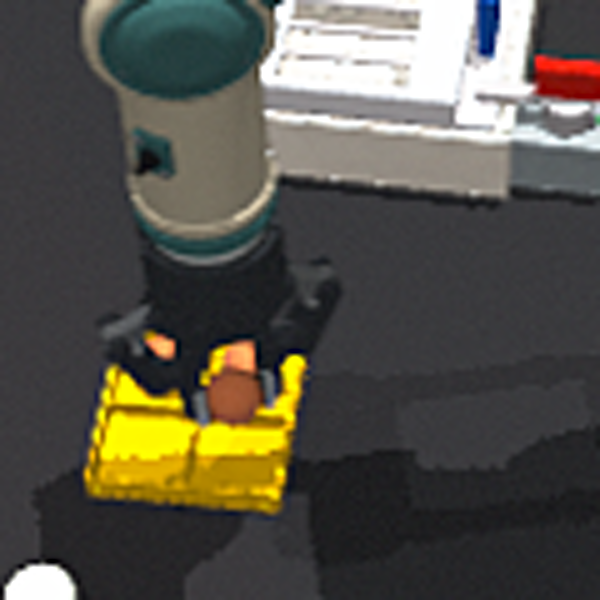

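View pics/b12t.png

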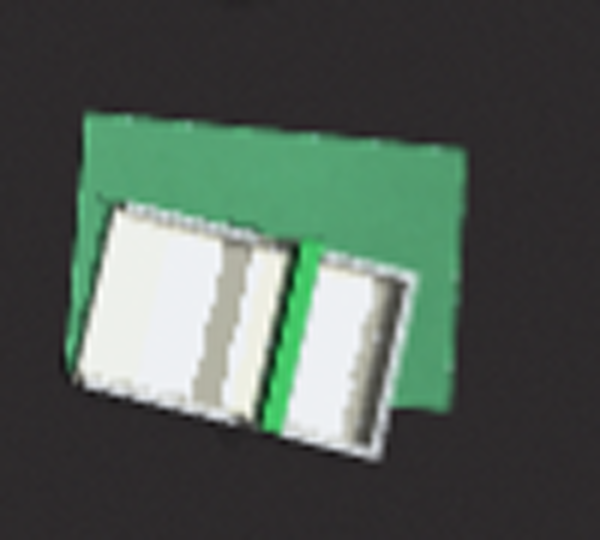

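>>> drive_tool(targets=[0,0,0,0,0,14,0,0,0,0,0,0,14,0,0,0,0,0,0,14,0,0,0,0,0,0,0,0,0,0,0,0,0,0,0.5,0,0,0,0,0,0,0.5,0,0,0,0,0,0,0.5,0,0,0,0,0,-30,0.5,0,0,0,0,0,-60,0.5,0,0,0,0,0,-50,0.4,0,0,0,0,0,0,0.4])

```text
clock: 57.68
position: [0.5874, 0.2836, 0.1322]
ee_rot: [0.004, 0.504, 0.864, 0.004]
contact_force: [-0.2, 0.5, 0.0]
width: 0.034
```

```bash
python3 - <<'E'
from tray import *
P=json.load(open('P.json'))
m=lambda l:[(380+x/6-.5,190+y/6-.5) for x,y in l]
s,e,r=fit([('top',[(-.063,-.045,.039),(-.063,.045,.039),(.005,-.045,.089),(.005,.045,.089)],m([(419,270),(382,462),(302,240),(264,430)]))],[.42,-.28,1.35]);print(s,e,r)
P2={'scoop':s,'mat':P['mat'],'tray':P['tray']}
I=snap('side','b13.png')[:,:,::-1].copy();J=snap('top','b13t.png')[:,:,::-1].copy()
c2=I.copy();overlay('side',c2,P2);crop(c2,300,130,400,210,6,'b13o.png')
crop(I,230,220,330,320,5,'b13.png');overlay('top',J,P2);crop(J,210,130,470,290,3,'b13t.png')
json.dump(list(s),open('scoop2.json','w'))
p,R=cur();print(p,phi_of(R))
E
```

```text
[ 0.40266185 -0.26369451  1.35523901] 0.7095204064135032 [[-0.3, 0.6], [-0.1, -0.7], [0.2, -0.1], [0.2, 0.2]]
[0.5839983  0.2823073  0.12715436] 2.084437454381797
```

View pics/b13.png

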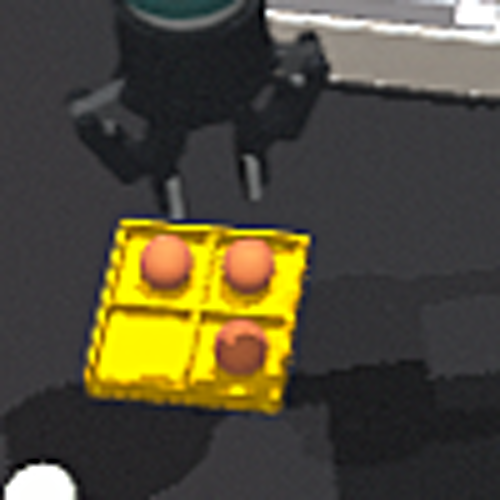

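View pics/b13o.png

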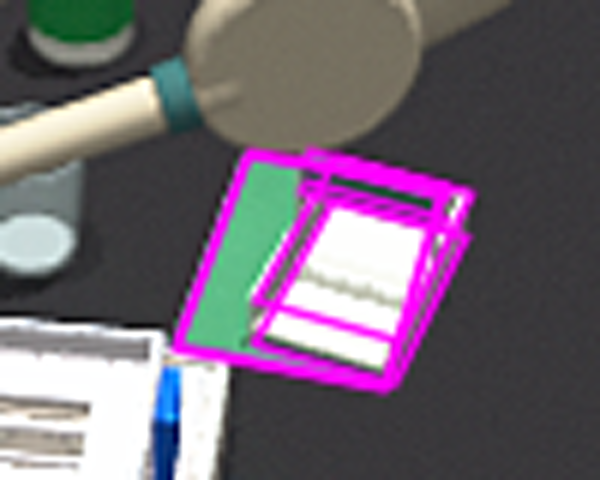

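View pics/b13t.png

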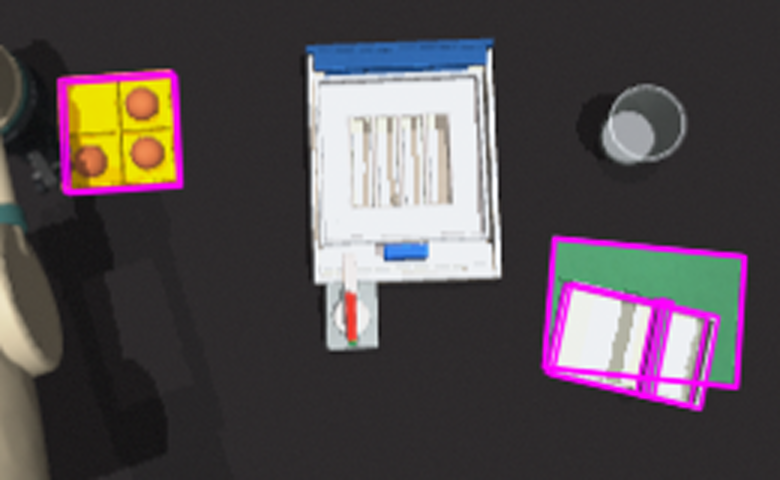

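```bash
python3 - <<'E'
from tray import *
s=json.load(open('scoop2.json'));R=down(s[2]+np.pi/2)
p,Rc=cur()
e=plan([(p+[0,0,.035],Rc,.4),((s[0],s[1],.15),R,.4,11)],vmax=56)
e=plan([((s[0],s[1],.08),R,.4,3)],start=e)
E
```

```text
CALL [0.0, 0.0, 0.0, 0.0, 0.0, -35.0, 0.4, 0.0, 0.0, -4.4, -35.1, -38.7, 1.0, 0.4, 0.0, 0.0, -4.4, -32.1, -41.4, 1.1, 0.4, 0.0, 0.0, -4.4, -28.8, -43.6, 1.0, 0.4, 0.0, 0.0, -4.3, -25.3, -45.8, 1.1, 0.4, 0.0, 0.0, -4.4, -21.9, -47.5, 1.0, 0.4, 0.0, 0.0, -4.4, -18.1, -49.0, 1.1, 0.4, 0.0, 0.0, -4.4, -14.4, -50.3, 1.0, 0.4, 0.0, 0.0, -4.4, -10.4, -51.3, 1.1, 0.4, 0.1, 0.0, -4.4, -6.4, -51.9, 1.0, 0.4, 0.0, 0.0, -4.3, -2.5, -52.2, 1.2, 0.4, 0.0, 0.0, -4.4, 1.4, -52.3, 1.1, 0.4]
rows 12 end [ 0.4027 -0.2637  0.15  ] [ 0.001 -0.001 -1.   ]
CALL [0.0, 0.0, 0.0, 0.0, 0.0, 23.3, 0.4, 0.0, 0.0, 0.0, 0.1, 0.0, 23.4, 0.4, 0.0, 0.0, 0.0, 0.0, 0.0, 23.3, 0.4]
rows 3 end [ 0.4027 -0.2637  0.08  ] [ 0.001 -0.001 -1.   ]
```

>>> drive_tool(targets=[0,0,0,0,0,-35,0.4,0,0,-4.4,-35.1,-38.7,1,0.4,0,0,-4.4,-32.1,-41.4,1,0.4,0,0,-4.4,-28.8,-43.6,1,0.4,0,0,-4.4,-25.3,-45.8,1,0.4,0,0,-4.4,-21.9,-47.5,1,0.4,0,0,-4.4,-18.1,-49,1,0.4,0,0,-4.4,-14.4,-50.3,1,0.4,0,0,-4.4,-10.4,-51.3,1,0.4,0,0,-4.4,-6.4,-51.9,1,0.4,0,0,-4.4,-2.5,-52.2,1,0.4,0,0,-4.4,1.4,-52.3,1,0.4])

```text
clock: 59.28
position: [0.4016, -0.2645, 0.1485]
ee_rot: [-0.001, 0.105, 0.994, 0.001]
contact_force: [0.6, 0.6, 0.0]
width: 0.0343
```

>>> drive_tool(targets=[0,0,0,0,0,20,0.4,0,0,0,0,0,25,0.4,0,0,0,0,0,20,0.4,0,0,0,0,0,0,0.4])

```text
clock: 59.78
position: [0.4012, -0.2621, 0.0825]
ee_rot: [-0.003, 0.106, 0.994, 0.002]
contact_force: [0.7, 0.7, 0.3]
width: 0.0344
```

```bash
python3 - <<'E'
from tray import *
s=json.load(open('scoop2.json'));R=down(s[2]+np.pi/2)
p,Rc=cur();print(p,phi_of(Rc),get_state()['width'])
e=plan([((s[0],s[1],.024),R,.4,3)])
I=snap('side','d1.png')[:,:,::-1].copy();crop(I,310,110,400,210,6,'d1.png')
E
```

```text
[ 0.40115959 -0.26208512  0.08253779] 2.9288915173722923 0.03441676250928246
CALL [0.1, -0.1, 0.1, -0.7, -0.5, 19.5, 0.4, 0.0, -0.1, 0.0, -0.7, -0.5, 19.5, 0.4, 0.1, -0.2, 0.1, -0.7, -0.4, 19.5, 0.4]
rows 3 end [ 0.4027 -0.2637  0.024 ] [ 0.001  0.    -1.   ]
```

View pics/d1.png

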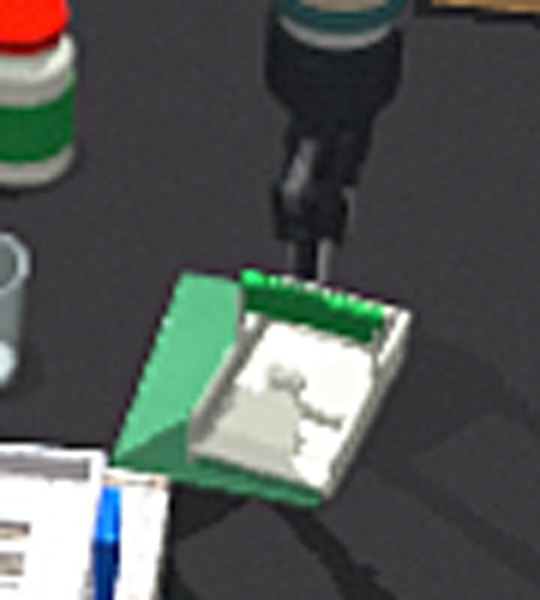

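>>> drive_tool(targets=[0,0,0,-2,-1.5,19.5,0.4,0,0,0,0,0,19.5,0.4,0,0,0,0,0,19.5,0.4,0,0,0,0,0,0,0.4,0,0,0,0,0,0,0,0,0,0,0,0,0,0,0,0,0,0,0,0,0,0,0,0,0,0,0,0], grip_force=90)

```text
clock: 60.82
position: [0.406, -0.2664, 0.028]
ee_rot: [0.001, 0.106, 0.994, -0.001]
contact_force: [0.1, 1.6, 6.3]
width: 0.0083
```

```bash
python3 - <<'E'
from tray import *
p,Rc=cur();print(p,phi_of(Rc),get_state()['width'],get_state()['contact_force'])
R=down(1.481+np.pi/2)
e=plan([(p+[0,0,.025],Rc,0,2),(np.array([.4376,-.2725,p[2]+.025]),R,0,4),(np.array([.4376,-.2725,p[2]+.001]),R,0,3)])
E
```

```text
[ 0.40599154 -0.26636029  0.02800922] 2.9290505889750222 0.008316601030511716 [0.10647316 1.55619463 6.34064393]
CALL [0.0, 0.0, 0.0, 0.0, 0.0, -12.5, 0.0, 0.0, 0.0, 0.0, -0.1, 0.0, -12.5, 0.0, 0.0, 0.0, -1.8, -8.0, 0.2, 0.0, 0.0, 0.0, 0.1, -1.7, -8.1, -0.1, 0.0, 0.0, 0.0, 0.0, -1.8, -8.0, -0.4, 0.0, 0.0, -0.1, 0.0, -1.7, -8.0, -0.5, 0.0, 0.0, 0.0, 0.0, 0.0, 0.0, 0.0, 8.0, 0.0, 0.0, 0.0, 0.0, 0.0, 0.0, 8.0, 0.0, 0.0, 0.0, 0.0, 0.0, -0.1, 8.0, 0.0]
rows 9 end [ 0.4376 -0.2725  0.0291] [ 0.001  0.001 -1.   ]
```

>>> drive_tool(targets=[0,0,0,0,0,-12.5,0,0,0,0,0,0,-12.5,0,0,0,-1.8,-8,0,0,0,0,0,-1.8,-8,0,0,0,0,0,-1.8,-8,-0.4,0,0,0,0,-1.8,-8,-0.4,0,0,0,0,0,0,0,8,0,0,0,0,0,0,8,0,0,0,0,0,0,7,0,0,0,0,0,0,0,0])

```text
clock: 62.08
position: [0.4361, -0.2716, 0.0283]
ee_rot: [-0.0, 0.043, 0.999, 0.0]
contact_force: [0.5, -0.7, -1.5]
width: 0.0083
```

```bash
python3 - <<'E'
from tray import *
p,Rc=cur();print(p,phi_of(Rc),get_state()['width'],get_state()['contact_force'])
I=snap('side','d2.png')[:,:,::-1].copy();crop(I,310,110,400,210,6,'d2.png')
E
```

```text
[ 0.43609223 -0.27162547  0.02832882] 3.054609940653748 0.00832553374671357 [ 0.54716409 -0.65169304 -1.47216224]
```

View pics/d2.png

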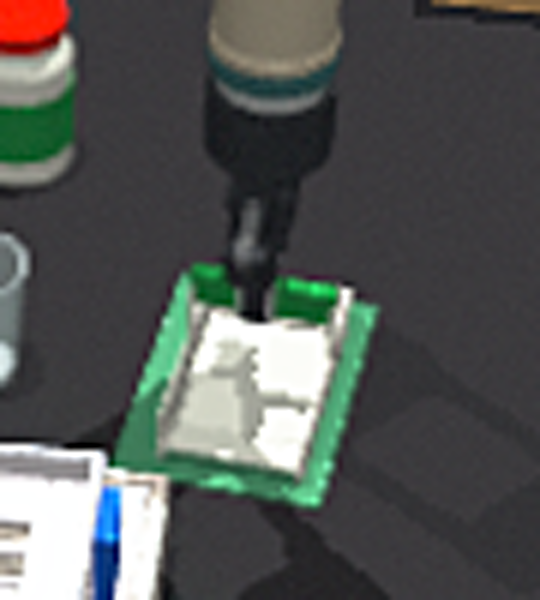

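>>> drive_tool(targets=[0,0,0,0,0,1.5,0,0,0,0,0,0,0,0,0,0,0,0,0,0,0.35,0,0,0,0,0,0,0.35,0,0,0,0,0,0,0.35,0,0,0,0,0,-20,0.35,0,0,0,0,0,-50,0.35,0,0,0,0,0,-60,0.35,0,0,0,-10,50,-10,0.35,0,0,0,-10,50,0,0.35,0,0,0,0,50,0,0.35,0,0,0,0,0,0,0.35])

```text
clock: 63.62
position: [0.4691, -0.1211, 0.1673]
ee_rot: [-0.0, 0.041, 0.999, 0.001]
contact_force: [-0.6, -0.3, -0.4]
width: 0.0298
```

```bash
python3 - <<'E'
from tray import *
P=json.load(open('P.json'))
p,Rc=cur();print(p,get_state()['clock'])
I=snap('side','f1.png')[:,:,::-1].copy();J=snap('top','f1t.png')[:,:,::-1].copy()
crop(I,220,90,400,310,2.7,'f1s.png');crop(J,140,130,540,280,2,'f1t.png')
crop(J,310,140,390,230,6,'f1g.png');crop(J,380,190,480,280,6,'f1c.png'); crop(I,255,170,345,235,8,'f1gs.png')
print(tray_fit(J))
E
```

```text
[ 0.46909594 -0.12107711  0.16729974] 63.625
(array([0.61641222, 0.25783236]), np.float64(0.062147381550498926), np.float64(0.12155295454522147), np.float64(0.12054820466433158))
```

View pics/f1s.png

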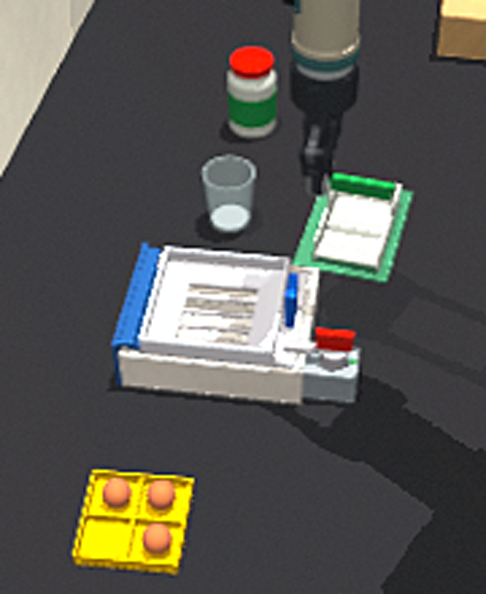

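View pics/f1t.png

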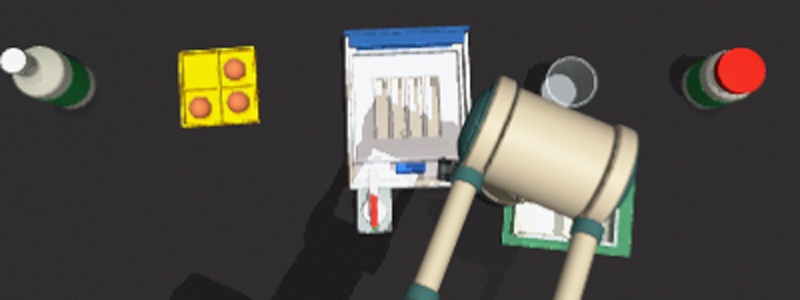

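View pics/f1c.png

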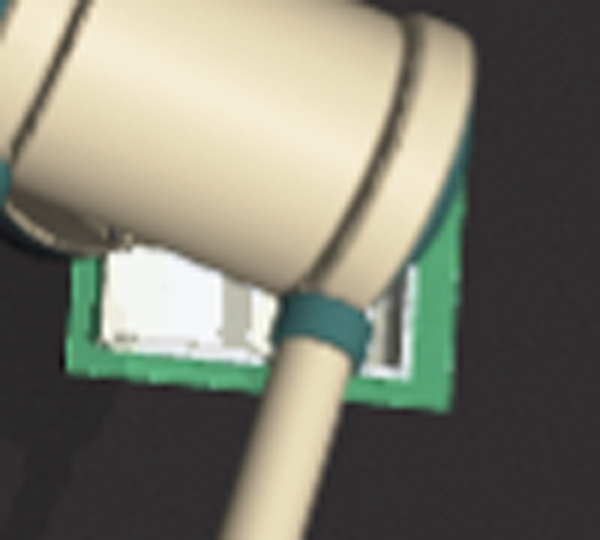

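View pics/f1gs.png

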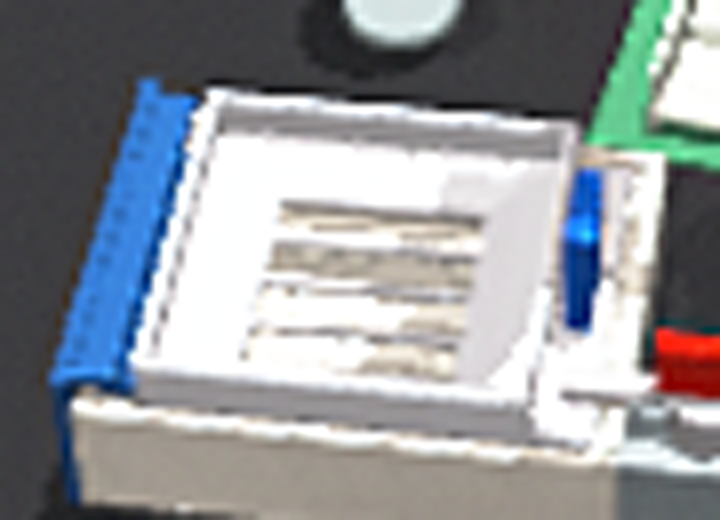

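View pics/f1g.png

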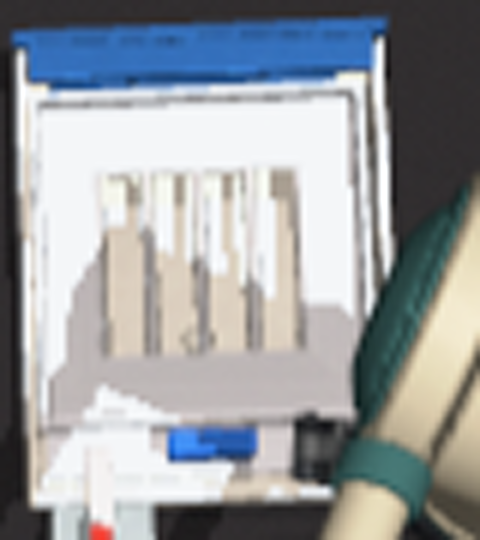

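```bash
python3 -c "
from rig import sign_off
print(sign_off())"
```

```text
the job is handed in; nothing more can be done
None
```

I finished the job and handed it in at about 64 s on the robot clock; sign-off gives no verdict, so the checks below are my own.

**What I did**
- Fitted the screen with its tongue under the lip and lowered it flat onto the ledges.
- Turned the lock collar about 90°.
- Poured the scoop slowly from just above the grate. Three big balls stayed on top and the small ones dropped through.
- Set the scoop back on its mat and put the three big balls into separate tray pockets.

**What went wrong on the way**
- **Tool length:** My first grasp closed on nothing above the handle. A touch on the bench showed the real fingertips sit about 34 mm behind the reported TCP. I used that correction from then on.
- **Scoop knocked aside:** While I was picking balls the scoop was pushed to about 36 mm from the mat's centre. I gripped it again and put it back near the centre.
- **A slip of mine:** One lift included an unintended 40 mm sideways row. It was clear of everything.

**Last checks, from the final pictures**
- **Screen:** flat and home. The measured offset when it seated was under 1 mm.
- **Collar:** wing and lug lie along the locked direction. I judged this from the wrist angle and the picture, and felt no clear stop.
- **Big balls:** all three are at rest in the tray, which has not moved.
- **Scoop:** empty and flat on the mat.
- **Bystanders:** beaker, bottle and jar look undisturbed.
- **Small balls:** several are visible under the grate and none anywhere else. They are white on white, so I could not count every one.

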